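Crank the tub clamp home and lock it with its cross pin

ROBOT

A 6-joint arm with a two-finger parallel gripper is mounted at the origin on a cart in front of the work surface, level with it; the furniture and walls round the work are solid. World frame = base frame: x ahead of the robot, y to its left, z up, the work surface at z = 0. Lengths are in mm, angles in rad, forces in N, time in s.
With the tool pointing down it reaches from about 350 to 875 mm from the base axis. Payload 4.2 kg.
Tool frame: the origin (TCP) lies at the very end of the fingers, on their centre line; the grasp point (between the pads) lies arm.hold_point_z behind it (arm.hold_point_z is the distance from the TCP to the grasp point, in mm); z points along the fingers, y is the direction in which the jaws open and shut (so a half turn about z gives the same grasp; the last joint's range is limited). The gripper opens to 85 mm and grips with 20 to 120 N. Pads are 22 mm wide; open, the fingers measure 114 mm over their backs; the gripper's body (76 mm by 85 mm) begins 54 mm behind the grasp point. The pads swing forward as they close: fully open they stand 13 mm farther back than shut.
Start: joints at [-1.046, 0.385, 0.008, 0, -1.194, -0.259], TCP at [164.192, -603.026, 231.312] pointing down, gripper open.
Joint ranges: [-3.14, 3.14], [-1.21, 2.06], [-1.07, 1.41], [-3.16, 2.05], [-2.99, -0.16], [-3.1, 3.1]. Speed limits (rad/s): [2.79, 2.79, 3.14, 3.14, 3.14, 3.14].

INTERFACE

Orientations are given as a unit quaternion [x, y, z, w].
In Python, from bench import arm gives the robot as it stands.
- The arm moves only by the tool step_arm, never from a script. Its argument "series" is a list of rows, each a list of 6 numbers: the shift along the world's x, y, z scaled (see below), then the turn, a rotation vector about the world's x, y, z scaled (see below). A call has 1 to 12 rows; each row is the pose to reach, as a shift and turn from the pose commanded when the call began; what a row does not reach only later rows make up. The controller multiplies each number of a shift by 400 mm and each number of a turn by pi/2 rad. A row lasts 1/12 s, in which the tool goes at most 41.7 mm and 7.16 degrees, less where a joint would pass 70% of its speed; a pose out of reach is approached as far as the arm can. A call with a number of a shift or a turn outside -1 to 1 is refused whole. A call with a gripper value outside its range is refused whole. "jaw" is the opening, from -1 (shut) to 1 (fully open), set as the call begins (left out, the last holds). The fingers move at their own pace and stop on an object; the grip force is fixed at half the most. Time passes only in rows, so rows that repeat a pose let the fingers close. It gives the time, the measured TCP pose, the force and the opening at its end, in the units of the state.
- arm.read_state(): the state, without advancing time (a new reading comes with each control period).
- arm.get_image(name): name is "scene" or "side" or "wrist"; returns a dict with "image" (420x560x3 uint8, red, green, blue), "camera_matrix" (3x3 intrinsics, pixels), "k1" (the pictures are not rectified: a ray, as slopes to the right and down, at radius r is drawn at 1 + k1 r^2 times it, then the intrinsics apply), "world_from_camera" (4x4, takes a point from camera to world coordinates). Camera axes: x right, y up, looking along -z (the intrinsics and any distortion apply to the point x, -y, -z); pixel columns grow to the right and rows downward; lengths in mm; the calibration is good to about 2 mm. A picture is of the moment at which its call begins. There is no depth.
- arm.job_done(): hands the job in, once; it reports no verdict.
The state is a dict: "clock": time; "joints": joint angles; "joint_vel": joint speeds; "joint_efforts": joint torques, N m; "position": TCP position; "ee_rot": TCP orientation; "contact_force": force on the tool from outside, world axes, zero at the start; "wrist_torque": the same for the moment, N m; "gripper_width": finger opening in mm.
Only numpy, scipy, OpenCV 4.12 (cv2) and the standard library are available. Lean on these libraries where they do the work, as an engineer would, in place of code of your own. Each camera call takes 0.05 s, during which the arm holds its last target.

TASK

The sharps tub stands in its clamp bracket with the clamp screw backed off. Wind the crank clockwise, as seen from its handle end, until the round pad has closed up to the tub and the cross hole in the screw's collar lies right under the sloping bore of the housing (the crank arm then points the same way as the bore). Then take the locking pin out of the tube rack, push it into the bore until its flange lies flat on the housing, let go, and leave the tubes and everything else on the table standing where they were.

Things in the scene. Friction and masses are not known exactly. Their poses are not given: they have to be found in the camera images.
- bracket: White steel clamp bracket screwed to the table, base 110 x 252 x 12 mm. Origin on the table (z = 0) straight under the middle of the housing. +y runs along the screw from housing to tub, x is level across the screw, z up. The housing's two cheeks stand at y = -42 and +42 mm: 11 mm thick, 54 mm wide, up to 140 mm high. Under the crank handle lies only the table.
- screw_axis (a point): Point on the clamp screw's axis in the middle of the housing, 100 mm above the table; axes as the bracket's, so the screw runs along y. Here sits the screw's collar, 40 mm thick, when joint spindle is 0.
- tub_spot (a point): Middle of the underside of the yellow tub with red lid, 98 mm wide, 131 mm high, which stands fixed in the bracket between low rails and a 120 mm high end stop.
- cap: Sloping aluminium cap of the housing, 50 x 95 x 10 mm, with the round pin bore (13.5 mm) through its middle. Origin at the middle of the bore's mouth on the outer face, 35 mm from the screw's axis; +z points out of the bore, 35 degrees from vertical, leaning to the bracket's -x side; y is parallel to the screw. The pin goes in along -z.
- spindle (a joint): Turning of the clamp screw (rad). At 0 the cross hole (14 mm) in the collar is right under the bore; it starts at -14.5 to -7.5 and grows clockwise as seen from the handle end, that is about the bracket's +y. Each turn moves screw, pad and crank 10 mm to +y. Stop at +0.5, pad 2 mm from the tub. Stays where left; takes about 3 N at the handle. The pin enters only within about 0.12 of 0.
- crank_grip (a point): Middle of the black crank handle: 90 mm long, 19 mm thick, parallel to the screw, a sleeve that turns freely on its rod, so it can be held while carried round. It circles the screw's axis at radius 52 mm; at joint 0 it lies from the axis in the direction of the cap's +z, at bracket y = -132 mm. The 10 mm thick crank arm is 54 mm from this point towards the bracket's +y.
- pin_grip (a point): Middle of the locking pin's round black plastic grip, 22 mm thick, 53 mm long (26 mm below this point). Below it a flange 27 mm wide, 5 mm thick, and a 10 mm steel shank 36 mm long with tapered tip; the flange's underside is 31 mm below this point. z is the pin's axis, from tip to grip. It hangs upright in one of the rack's wells, flange on the rack's top; 50 to 90 g.
- rack: Black tube rack with 50 square wells, 123 x 250 x 43 mm, origin under its middle, long side along its y axis; it does not move. Wells are 24.3 mm apart.
- pin_flange (a point): Centre of the underside of the pin's flange; it lies at the origin of the cap when the pin is fully home.
- tube_a: Capped sample tube, 20 mm thick, 94 mm high, standing in the rack (origin at its foot, on the rack's floor 4 mm above the table); may lean some degrees in its well. At least 48 mm from the pin. To be left alone.
- tube_b: As tube_a.
- tube_c: As tube_a.
- saline: White bottle with blue cap, 48 mm wide, 104 mm high, origin at its foot. To be left alone.
- spray: White spray bottle, 60 mm wide, 190 mm high, origin at its foot. To be left alone.
- gel: Pump bottle, 48 x 75 x 187 mm, origin at its foot. To be left alone.
- shears: Scissors lying on the table, 67 x 162 x 10 mm, origin under their middle. To be left alone.
- clock: Small timer lying on the table, 60 x 64 x 18 mm, origin under its middle. To be left alone.

How it is judged:
By the outcome, as a careful person would: the job done as asked, in the order asked, and still so for the second after the job is handed in, with the robot touching nothing.
It also fails if it takes over 69 s, if anything falls off the work surface, if the arm or the gripper's body presses on something with over 40 N, if the wrist force passes 120 N, or if a joint passes its speed limit or range.

## Working session

There is one attempt and no reset: what is moved stays moved. The work goes in short steps, Python scripts to look and compute and a tool call to move; the robot and the scene stay as the last step left them, time stands still between calls to the robot, and variables do not carry over. Pictures are saved under pics/ and viewed, and the job is handed in when it is done.

Besides the shell and the picture viewer there is one more tool, called after "Call:" as name([rows], argument=value, ...), one row to a line, values as JSON. step_arm: Moves the arm, as the interface text tells. Shifts and turns lie within -1 to 1; 1 stands for 400 mm of shift or pi/2 rad of turn. Its arguments: {"type":"object","properties":{"series":{"type":"array","items":{"type":"array","items":{"type":"number","minimum":-1,"maximum":1}}},"jaw":{"type":"number"}},"required":["series"]}

```bash
ls -la; mkdir -p pics
python3 - <<'E'
from bench import arm
import cv2, json
print(arm.read_state()); print([a for a in dir(arm) if a[0]!='_'])
print(arm.hold_point_z)
for n in ["scene","side","wrist"]:
    d=arm.get_image(n); cv2.imwrite(f"pics/{n}0.png",d["image"][:,:,::-1])
    print(n,d["camera_matrix"],d["k1"],d["world_from_camera"])
E
```

```text
total 12
drwxr-xr-x  3 agent agent 4096 Dec  7 01:26 .
drwxr-xr-x 23 root  root  4096 Dec  7 01:26 ..
drwxr-xr-x  2 agent agent 4096 Dec  7 01:26 pics
{'clock': 0.0, 'joints': array([-1.04640874e+00,  3.85538825e-01,  6.60610411e-03, -5.05446655e-04,
       -1.19397013e+00, -2.58601129e-01]), 'joint_vel': array([ 0.00067508,  0.00020638,  0.00022836,  0.00049133,  0.00042294,
       -0.00066107]), 'joint_efforts': array([-9.57484008e-04, -3.92290521e+01,  1.88405210e+01,  4.18633237e+00,
       -4.65627600e-03, -2.01936942e-06]), 'position': array([ 164.03359958, -602.48221518,  230.22359751]), 'ee_rot': array([-1.32409915e-01,  9.91194456e-01,  1.06320035e-03, -1.84771898e-04]), 'contact_force': array([ 0.22651745, -0.12332462, -0.03371708]), 'wrist_torque': array([-0.00309023,  0.02990256,  0.02050832]), 'gripper_width': 85.24919525607827}
['IKError', 'get_image', 'hold_point_z', 'job_done', 'read_state']
18.700000000000003
scene [[490.75379723   0.         280.86451437]
 [  0.         490.75379723 210.09506266]
 [  0.           0.           1.        ]] -0.058739559841126825 [[-6.
[... 408 characters left out ...]
35779654 [[ 9.80875467e-01  5.86654669e-02 -1.85584699e-01  2.59991071e+02]
 [-1.92865384e-01  4.21289346e-01 -8.86181827e-01 -1.31488459e+03]
 [ 2.61965856e-02  9.05026878e-01  4.24546922e-01  7.49172992e+02]
 [ 0.00000000e+00  0.00000000e+00  0.00000000e+00  1.00000000e+00]]
wrist [[363.9434201    0.         285.11939819]
 [  0.         363.9434201  210.06603525]
 [  0.           0.           1.        ]] -0.06187163696885551 [[-2.62584967e-01 -9.12654843e-01 -3.13225595e-01  8.35084228e+01]
 [ 9.64906256e-01 -2.47608043e-01 -8.74424012e-02 -6.25526547e+02]
 [ 2.24755431e-03 -3.25194397e-01  9.45644517e-01  3.72551045e+02]
 [ 0.00000000e+00  0.00000000e+00  0.00000000e+00  1.00000000e+00]]
```

View pics/scene0.png

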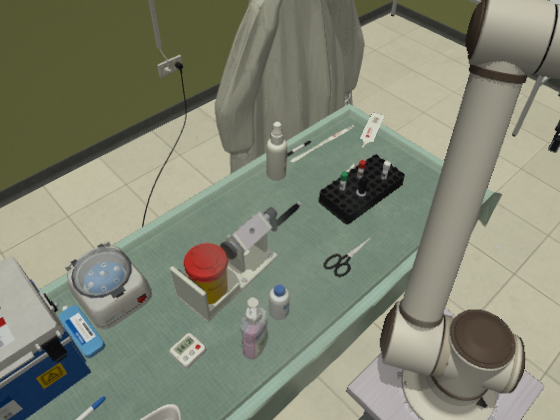

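View pics/side0.png

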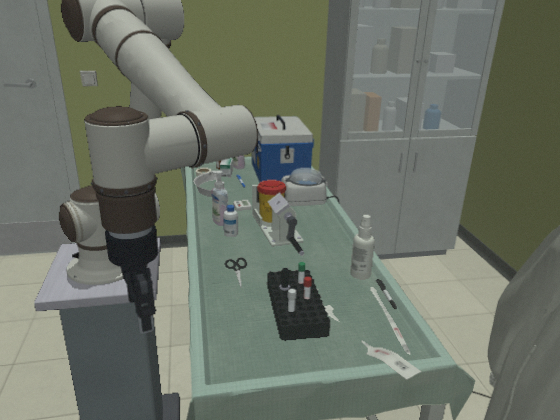

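View pics/wrist0.png

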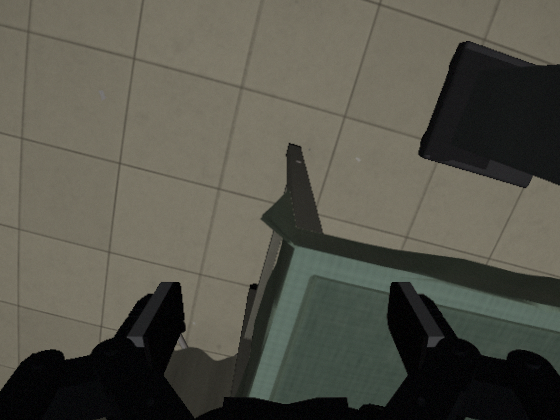

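The scene view shows the tub at (207,275), the housing cap at (252,230), the crank handle near (288,214), the rack at (362,188) with its tubes, and the dark pin at about (362,188). Next I'll enlarge these areas to measure them.

```bash
cat > h.py <<'E'
import numpy as np, cv2
from scipy.spatial.transform import Rotation as R
from scipy.optimize import least_squares
def cam(d):
    return dict(K=np.array(d["camera_matrix"]),k1=d["k1"],T=np.array(d["world_from_camera"]))
def proj(c,P):
    P=np.atleast_2d(P); q=(P-c["T"][:3,3])@c["T"][:3,:3]
    s=np.stack([q[:,0]/-q[:,2],-q[:,1]/-q[:,2]],1)
    s=s*(1+c["k1"]*(s**2).sum(1,keepdims=True))
    return s@np.diag([c["K"][0,0],c["K"][1,1]])+c["K"][:2,2]
def ray(c,uv):
    d=(np.array(uv,float)-c["K"][:2,2])/[c["K"][0,0],c["K"][1,1]]
    s=d.copy()
    for _ in range(20): s=d/(1+c["k1"]*(s@s))
    v=c["T"][:3,:3]@np.array([s[0],-s[1],-1]); return c["T"][:3,3],v/np.linalg.norm(v)
def at_z(c,uv,z):
    o,v=ray(c,uv); return o+v*(z-o[2])/v[2]
def tri(obs):
    A=np.zeros((3,3));b=np.zeros(3)
    for c,uv in obs:
        o,v=ray(c,uv);M=np.eye(3)-np.outer(v,v);A+=M;b+=M@o
    p=np.linalg.solve(A,b)
    return p,[np.round(proj(c,p)[0]-uv,1) for c,uv in obs]
def crop(img,x0,y0,x1,y1,f,name,grid=20):
    im=cv2.resize(img[y0:y1,x0:x1,::-1],None,fx=f,fy=f,interpolation=cv2.INTER_CUBIC)
    for x in range((x0//grid+1)*grid,x1,grid): cv2.putText(im,str(x),(int((x-x0+.5)*f)-10,10),0,.35,(0,255,255),1); cv2.line(im,(int((x-x0+.5)*f),12),(int((x-x0+.5)*f),18),(0,255,255),1)
    for y in range((y0//grid+1)*grid,y1,grid): cv2.putText(im,str(y),(0,int((y-y0+.5)*f)+4),0,.35,(0,255,255),1); cv2.line(im,(24,int((y-y0+.5)*f)),(30,int((y-y0+.5)*f)),(0,255,255),1)
    cv2.imwrite(name,im)
E
python3 - <<'E'
from h import *
import pickle
from bench import arm
c={}
for n in ["scene","side"]:
    c[n]=cam(arm.get_image(n))
    
pickle.dump(c,open("cams.pkl","wb"))
a=cv2.imread("pics/scene0.png")[:,:,::-1]; b=cv2.imread("pics/side0.png")[:,:,::-1]
crop(a,160,190,320,310,5,"pics/s_br.png")
crop(a,310,140,420,230,7,"pics/s_rk.png",10)
crop(b,210,165,350,265,5,"pics/d_br.png")
crop(b,250,255,350,345,7,"pics/d_rk.png",10)
E
```

```text
(no output)
```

View pics/s_br.png

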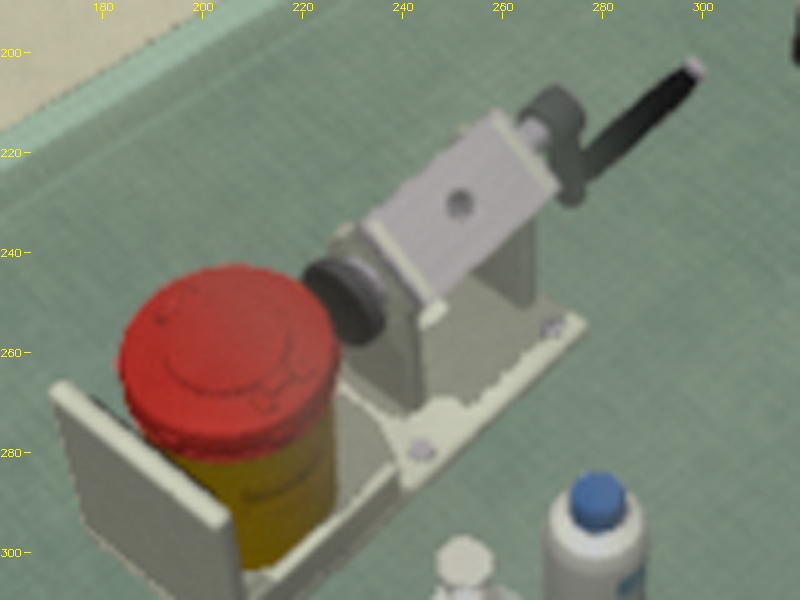

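View pics/s_rk.png

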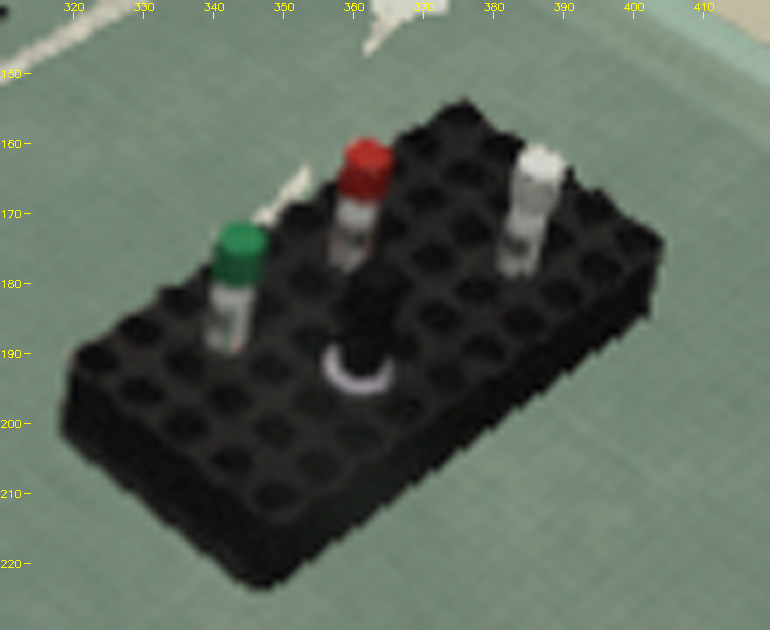

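View pics/d_br.png

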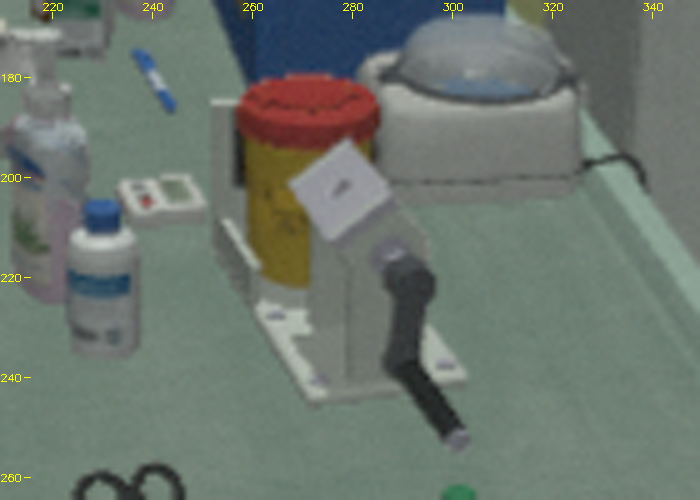

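View pics/d_rk.png

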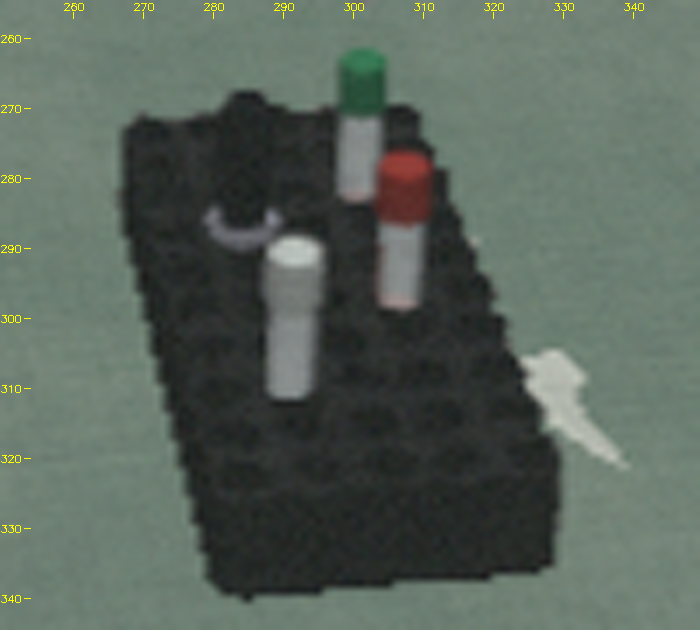

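```bash
cat > fit.py <<'E'
from h import *
import pickle
c=pickle.load(open("cams.pkl","rb"))
S,D=c["scene"],c["side"]
s35,c35=np.sin(np.radians(35)),np.cos(np.radians(35))
cx=np.array([c35,0,s35]);cz=np.array([-s35,0,c35]);y=np.array([0,1.,0])
O=np.array([0,0,100])+35*cz
def W(p,P): return np.array([p[0],p[1],0])+R.from_euler('z',p[2]).apply(P)
obs=[]
for cm,l in ((S,[(258.5,211.5,1,-1),(271.1,227.1,-1,-1),(245.5,250.5,-1,1),(233.1,234.5,1,1)]),(D,[(279.1,192.1,-1,1),(288.5,203.5,1,-1),(276.5,212.9,-1,-1),(267.1,201.5,-1,1)])):
    for u,v,a,b in l: obs.append((cm,(u,v),O+25*a*cx+47.5*b*y))
# side: corners order top= (+x,+y), right=(+x,-y), bottom=(-x,-y), left=(-x,+y)
obs[4]=(D,(279.1,192.1),O+25*cx+47.5*y)
obs+= [(S,(251.3,230.3),O)]*2+[(D,(277.9,202.1),O)]*2
print("bore tri",tri([(S,(251.3,230.3)),(D,(277.9,202.1))]))
def f(p): return np.concatenate([proj(cm,W(p,P))[0]-uv for cm,uv,P in obs])
r=least_squares(f,[500,0,0],x_scale=[100,100,.1]); p=r.x
print(p,np.degrees(p[2])); print(np.round(r.fun.reshape(-1,2),1))
E
python3 fit.py
python3 - <<'E'
from h import *; import pickle
c=pickle.load(open("cams.pkl","rb")); S,D=c["scene"],c["side"]
print("handle end",tri([(S,(298.9,202.9)),(D,(301.1,252.5))]))
E
```

```text
bore tri (array([529.05130911,  93.76023594, 126.95926205]), [array([0.4, 0.5]), array([ 0.4, -0.3])])
[5.47597370e+02 9.59856396e+01 1.46986756e-01] 8.421720784272368
[[ 0.1 -0.9]
 [ 0.7 -0.4]
 [ 0.1  0.7]
 [-1.3  0. ]
 [ 0.2 -0.9]
 [ 0.7 -1.1]
 [ 0.  -0.6]
 [ 0.2 -0.9]
 [ 1.   0.2]
 [ 1.   0.2]
 [ 0.  -0.6]
 [ 0.  -0.6]]
handle end (array([ 564.13544121, -102.49299899,   49.6118649 ]), [array([0.5, 0.6]), array([ 0.6, -0.4])])
```

Call:
step_arm([
  [0.04, 0.05, 0, 0, 0, 0.04],
  [0.1, 0.13, 0, 0, 0, 0.1],
  [0.16, 0.22, 0, 0, 0, 0.16],
  [0.22, 0.3, 0, 0, 0, 0.22],
  [0.28, 0.38, 0, 0, 0, 0.28],
  [0.34, 0.46, 0, 0, 0, 0.34],
  [0.4, 0.54, 0, 0, 0, 0.4],
  [0.46, 0.63, 0, 0, 0, 0.46],
  [0.52, 0.71, 0, 0, 0, 0.52],
  [0.58, 0.79, 0, 0, 0, 0.58],
  [0.64, 0.87, 0, 0, 0, 0.64],
  [0.69, 0.94, 0, 0, 0, 0.7],
])

```text
clock: 1.25
position: [441.3, -224.9, 231.6]
ee_rot: [-0.633, 0.774, -0.0, 0.0]
contact_force: [0.5, -1.1, -0.1]
gripper_width: 85.6
```

Run:
```python
from h import *; import pickle
c=pickle.load(open("cams.pkl","rb")); S,D=c["scene"],c["side"]
print("flange",tri([(S,(360.6,191.6)),(D,(284.4,286.2))]))
print("top",tri([(S,(363,178)),(D,(284.5,268))]))
# rack top corners z=43 scene
rt=lambda x,y:(x/7+310-.5,y/7+140-.5)
for q in [(70,355),(280,525),(662,243),(462,103)]: print("S",at_z(S,rt(*q),43).round(1))
rd=lambda x,y:(x/7+250-.5,y/7+255-.5)
for q in [(125,122),(415,110),(210,497),(558,470)]: print("D",at_z(D,rd(*q),43).round(1))
for n,s,d in (("green",(242,228),(362,55)),("red",(368,147),(405,160)),("white",(541,152),(295,248))):
    print(n,tri([(S,rt(*s)),(D,rd(*d))]))
```

```text
flange (array([ 483.31307335, -262.79717538,   45.24435458]), [array([0.4, 0.4]), array([ 0.5, -0.3])])
top (array([ 482.90591467, -260.9458088 ,   99.28722164]), [array([0.5, 0.6]), array([ 0.7, -0.4])])
S [ 566.4 -183.4   43. ]
S [ 450.6 -178.7   43. ]
S [ 447.7 -412.5   43. ]
S [ 558.4 -416.7   43. ]
D [ 449.7 -184.5   43. ]
D [ 564.  -192.9   43. ]
D [ 440.3 -418.4   43. ]
D [ 557.5 -422.7   43. ]
green (array([ 531.83837459, -239.42976912,   99.37315631]), [array([0.6, 0.7]), array([ 0.8, -0.5])])
red (array([ 530.51636783, -312.30670949,   98.7496257 ]), [array([0.4, 0.5]), array([ 0.6, -0.4])])
white (array([ 481.24281319, -361.2724357 ,   99.48190581]), [array([0.6, 0.7]), array([ 1. , -0.5])])
```

Call:
step_arm([
  [0.05, 0.08, 0, 0, 0, 0.04],
  [0.11, 0.16, 0, 0, 0, 0.09],
  [0.18, 0.24, 0, 0, 0, 0.14],
  [0.24, 0.32, 0, 0, 0, 0.18],
  [0.28, 0.38, 0, 0, 0, 0.21],
  [0.295, 0.4, 0, 0, 0, 0.223],
  [0.295, 0.4, 0, 0, 0, 0.223],
])

```text
clock: 1.83
position: [559.3, -65.1, 230.7]
ee_rot: [0.758, -0.653, -0.0, 0.0]
contact_force: [0.6, 0.1, 0.4]
gripper_width: 85.5
```

Run:
```python
from h import *; import pickle
from bench import arm
for n in ["wrist","scene","side"]:
    d=arm.get_image(n); cv2.imwrite(f"pics/{n}1.png",d["image"][:,:,::-1])
    if n=="wrist": pickle.dump((cam(d),arm.read_state()),open("w1.pkl","wb")); print(d["world_from_camera"])
s=arm.read_state();print(s["position"],s["ee_rot"],s["joints"],s["contact_force"])
a=cv2.imread("pics/wrist1.png")[:,:,::-1]; crop(a,0,0,560,420,1.4,"pics/w1.png",40)
```

```text
[[-9.89026202e-01  1.39358491e-01  4.90548926e-02  5.72209223e+02]
 [-1.47737072e-01 -9.35062373e-01 -3.22229913e-01 -1.48827766e+02]
 [ 9.63909825e-04 -3.25941053e-01  9.45389603e-01  3.72899893e+02]
 [ 0.00000000e+00  0.00000000e+00  0.00000000e+00  1.00000000e+00]]
[557.41915466 -67.7193611  231.19252895] [ 7.56045010e-01 -6.54519485e-01 -2.95121115e-04  3.15849564e-04] [ 1.67650003e-01  2.77531674e-01 -1.50244217e-01 -5.87396743e-05
 -1.14388332e+00 -2.39232557e-02] [-0.11177857  0.32822343  0.09544835]
```

View pics/w1.png

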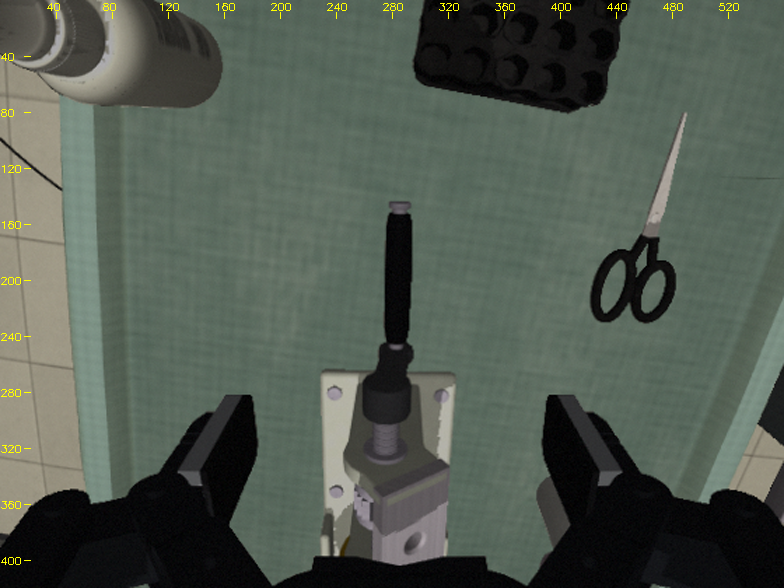

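View pics/side1.png

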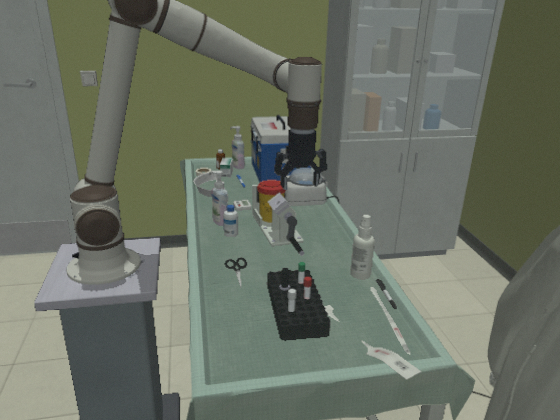

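The wrist view shows the crank handle from about (285,151) to (284,246), its rod tip at (286,145), the hub near (276,285) and the bracket base corners near (230,265) and (325,267). I'll zoom in for the fit.

Run:
```python
from h import *
from bench import arm
for i in range(3): s=arm.read_state();print(s["position"],s["clock"])
a=cv2.imread("pics/wrist1.png")[:,:,::-1]; crop(a,220,135,340,285,4,"pics/w1a.png",10);crop(a,210,255,360,405,4,"pics/w1b.png",10)
```

```text
[557.41915466 -67.7193611  231.19252895] 1.9833
[557.41915466 -67.7193611  231.19252895] 1.9833
[557.41915466 -67.7193611  231.19252895] 1.9833
```

View pics/w1a.png

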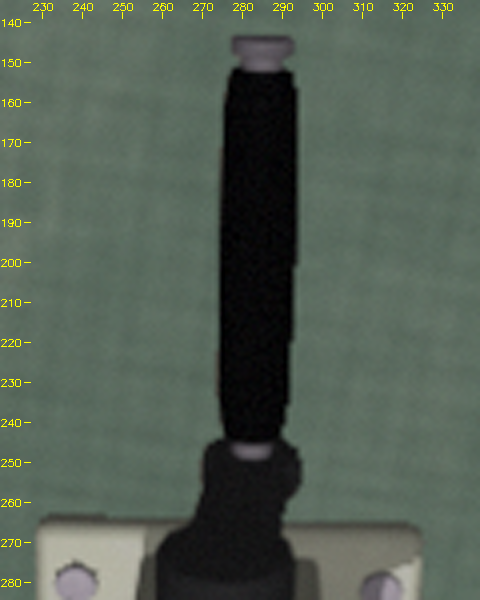

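View pics/w1b.png

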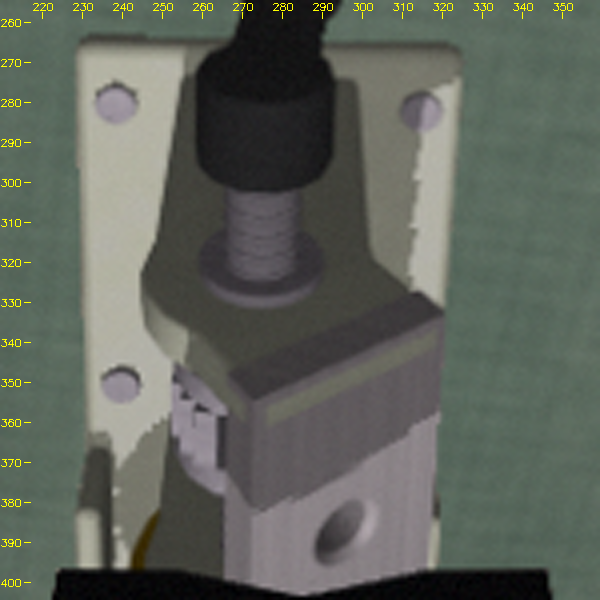

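```bash
cat > look.py <<'E'
from h import *; import pickle,sys
from bench import arm
n,cn=sys.argv[1],sys.argv[2]
d=arm.get_image(cn); cv2.imwrite(f"pics/{n}.png",d["image"][:,:,::-1]); s=arm.read_state()
pickle.dump((cam(d),s),open(n+".pkl","wb"))
print(d["world_from_camera"][:3,3],s["position"],s["ee_rot"],s["contact_force"],s["clock"])
if len(sys.argv)>3:
    x0,y0,x1,y1,f=map(float,sys.argv[3:8]); crop(d["image"],int(x0),int(y0),int(x1),int(y1),f,f"pics/{n}c.png",10 if f>2.5 else 40)
E
python3 look.py w2 wrist 210 135 360 405 2.2
cat > fit2.py <<'E'
from fit import *
w,st=pickle.load(open("w2.pkl","rb"))
def obs2(q):
    x,yy,yaw,yb,th=q; p=(x,yy,yaw); out=[]
    out.append(f(p)*0.7)
    P=lambda uv,pt,wt=1: out.append(wt*(proj(w,W(p,np.array(pt)))[0]-uv))
    P((296,387.25),O)
    P((229.2,265.5),(55,yb,12),.7);P((325,267.5),(-55,yb,12),.7)
    dy=1.5915*th; a=th-np.radians(35); hx,hz=52*np.sin(a),100+52*np.cos(a)
    P((285,151.5),(hx,-177+dy,hz)); P((282.5,244.5),(hx,-87+dy,hz))
    P((276.2,288.5),(0,-78+dy,100),.0)
    tip=-177+dy-8
    return np.concatenate(out)
for th0 in (-8.57,-14.5):
    r=least_squares(obs2,[547,96,.147,-60,th0],x_scale=[10,10,.1,10,.1]); print(r.x,np.degrees(r.x[2]),r.cost); print(np.round(r.fun.reshape(-1,2)[-6:],1).tolist())
E
python3 fit2.py
```

```text
[ 570.00923078 -151.51513883  373.38381115] [557.36079561 -68.03992254 231.37219904] [ 7.55859425e-01 -6.54733900e-01 -1.51133621e-04  1.64700043e-04] [-0.19524005 -1.03071644  0.19877418] 2.0333
bore tri (array([529.05130911,  93.76023594, 126.95926205]), [array([0.4, 0.5]), array([ 0.4, -0.3])])
[5.47597370e+02 9.59856396e+01 1.46986756e-01] 8.421720784272368
[[ 0.1 -0.9]
 [ 0.7 -0.4]
 [ 0.1  0.7]
 [-1.3  0. ]
 [ 0.2 -0.9]
 [ 0.7 -1.1]
 [ 0.  -0.6]
 [ 0.2 -0.9]
 [ 1.   0.2]
 [ 1.   0.2]
 [ 0.  -0.6]
 [ 0.  -0.6]]
[ 5.45381230e+02  9.49770033e+01  1.17542160e-01 -5.64268845e+01
 -8.69409388e+00] 6.734669680994038 7.216279865778943
[[-0.7, 0.4], [-1.7, -0.1], [0.4, 0.1], [-0.0, 0.4], [0.1, -0.7], [-0.0, -0.0]]
[ 5.44349035e+02  1.01310012e+02  1.35520514e-01 -6.28017695e+01
 -1.49231322e+01] 7.7647534698883645 47.21149743179724
[[-0.7, 5.7], [-2.2, 0.5], [-0.1, -0.4], [-0.5, -3.6], [1.3, -4.0], [-0.0, -0.0]]
```

View pics/w2c.png

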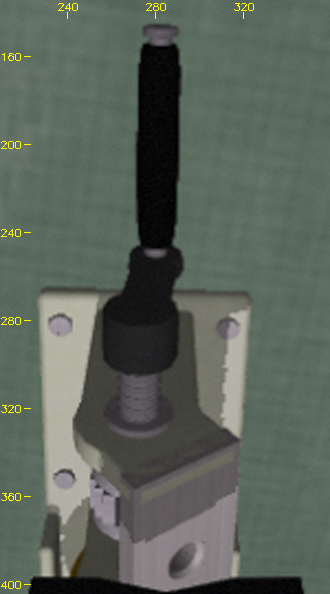

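```bash
sed -i 's/w2.pkl/w1.pkl/' fit2.py; python3 fit2.py | tail -4
```

```text
[[-0.3, 0.3], [-1.6, 0.0], [0.6, 0.1], [-0.1, -0.1], [0.3, -1.0], [-0.0, -0.0]]
[ 5.45122327e+02  1.03345212e+02  1.43511469e-01 -6.25360172e+01
 -1.49207604e+01] 8.222601466554075 54.520457046100454
[[-0.2, 5.6], [-2.1, 0.6], [0.1, -0.5], [-0.7, -4.1], [1.5, -4.3], [-0.0, -0.0]]
```

```bash
python3 fit2.py | tail -6|head -3
python3 - <<'E'
from h import *; import pickle
w,_=pickle.load(open("w1.pkl","rb"))
# base edge width at z=12, direction of base left edge
pts=dict(bl=(229.2,265.5),br=(325,267.5))
for k,v in pts.items(): print(k,at_z(w,v,12).round(1))
# long base edge (image left = +x side): crop b (78,60)->, (84,430)
g=lambda x,y:(x/4+209.5,y/4+254.5)
A=at_z(w,g(79,70),12);B=at_z(w,g(91,440),12);print(A,B,np.degrees(np.arctan2(-(B-A)[0],(B-A)[1])))
E
```

```text
[ 5.46201427e+02  9.70141381e+01  1.25394111e-01 -5.61509056e+01
 -8.69225586e+00] 7.184553320505427 6.07810594014962
[[-0.3, 0.3], [-1.6, 0.0], [0.6, 0.1], [-0.1, -0.1], [0.3, -1.0], [-0.0, -0.0]]
bl [605.3  47.7  12. ]
br [499.6  34.5  12. ]
[604.44155352  55.82790933  12.        ] [588.59914157 185.38766098  12.        ] 6.97145110963859
```

Call:
step_arm([
  [0, 0.01, -0.05, 0, 0, -0.005],
  [0.0, 0.02, -0.13, 0, 0, -0.013],
  [0.0025, 0.03, -0.21, 0, 0, -0.013],
  [0.0025, 0.031, -0.29, 0, 0, -0.013],
  [0.0025, 0.031, -0.36, 0, 0, -0.013],
  [0.0025, 0.031, -0.42, 0, 0, -0.013],
  [0.0025, 0.031, -0.47, 0, 0, -0.013],
  [0.0025, 0.031, -0.5, 0, 0, -0.013],
  [0.0025, 0.031, -0.504, 0, 0, -0.013],
  [0.0025, 0.031, -0.504, 0, 0, -0.013],
])

```text
clock: 2.87
position: [558.5, -55.8, 29.5]
ee_rot: [0.749, -0.662, -0.0, 0.001]
contact_force: [-0.5, -0.4, 0.2]
gripper_width: 84.9
```

```bash
python3 look.py w3 wrist 100 135 460 405 2.2; python3 look.py d3 side 200 150 350 270 4
```

```text
[ 569.4275279  -139.74245456  171.70648316] [559.37736675 -55.45354607  30.42639369] [ 7.49356607e-01 -6.62166510e-01  3.67118446e-04 -2.32877762e-04] [-0.28698163  1.02351114  0.30921886] 2.9167
[  259.99107142 -1314.88459038   749.17299161] [559.85366486 -55.19314059  30.94337207] [ 0.74945669 -0.66205249  0.0007747  -0.0007584 ] [-0.29971784  0.48811468  0.83973783] 2.9667
```

View pics/w3c.png

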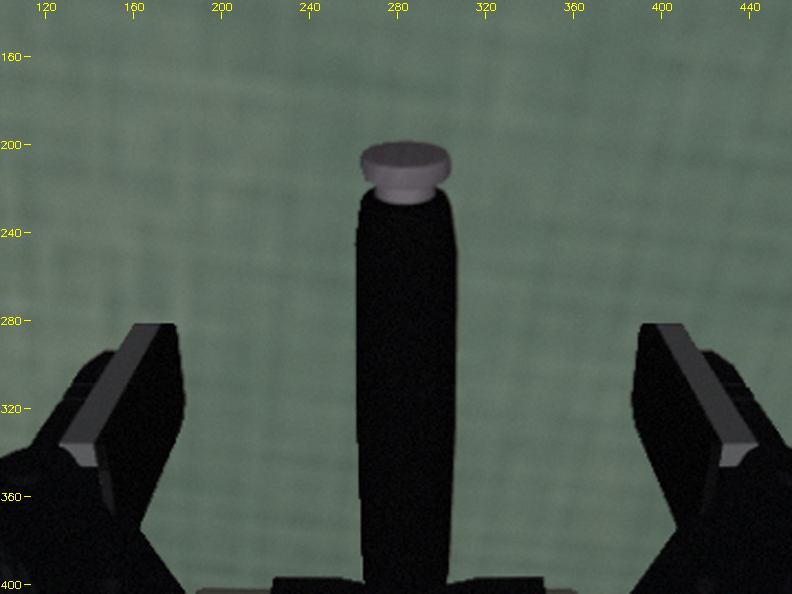

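View pics/d3c.png

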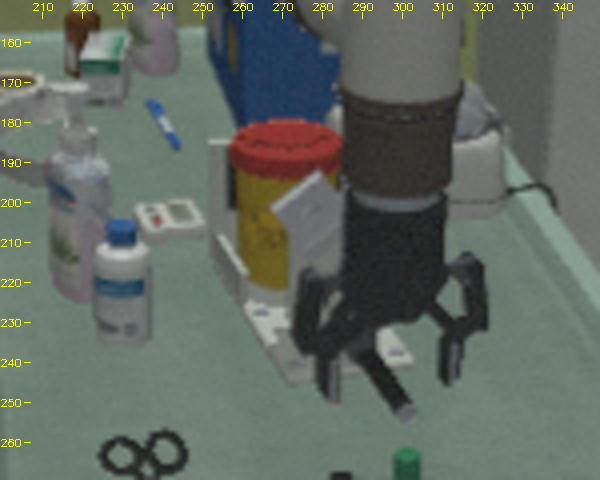

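The handle is centred between the pads, with its end at about (282,222), so I'll close on it.

Call:
step_arm([
  [0, 0, 0, 0, 0, 0],
  [0, 0, 0, 0, 0, 0],
  [0, 0, 0, 0, 0, 0],
  [0, 0, 0, 0, 0, 0],
  [0, 0, 0, 0, 0, 0],
  [0, 0, 0, 0, 0, 0],
  [0, 0, 0, 0, 0, 0],
  [0, 0, 0, 0, 0, 0],
], jaw=-1)

```text
clock: 3.63
position: [559.1, -54.5, 29.9]
ee_rot: [0.75, -0.662, -0.0, 0.0]
contact_force: [-2.1, 0.9, 2.7]
gripper_width: 17.1
```

```bash
python3 look.py w4 wrist 100 135 460 405 2.2
```

```text
[ 569.99231363 -138.53952901  172.09572577] [559.12848586 -54.51211695  29.87105071] [ 7.49740303e-01 -6.61732177e-01 -5.58296568e-05  2.97709398e-05] [-1.41853611  1.44714212  3.23523757] 3.6833
```

View pics/w4c.png

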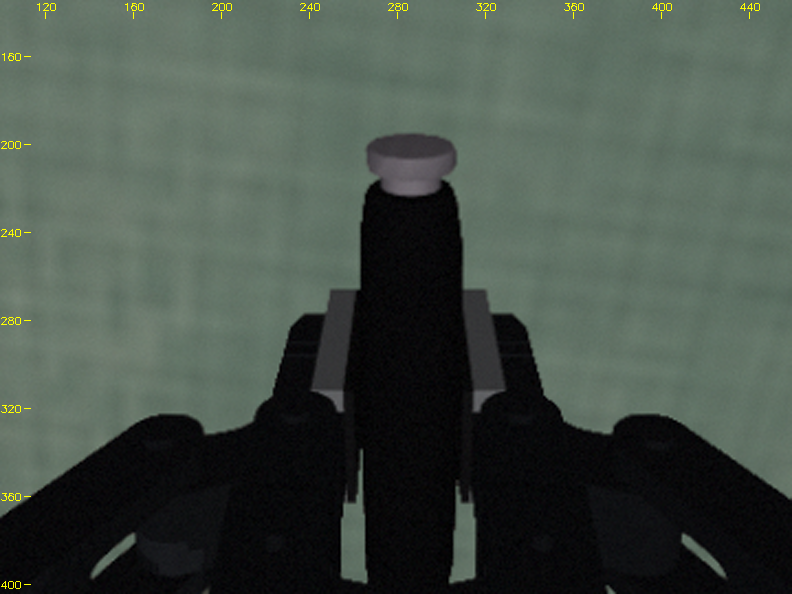

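```bash
cat > arc.py <<'E'
import numpy as np,sys
def rows(th0,ths,yaw=.124,r=52.,off=(0,0)):
    # off: correction (bracket x, z) mm added progressively
    o=[]; n=len(ths)
    for i,t in enumerate(ths):
        a=t-np.radians(35);a0=th0-np.radians(35)
        dx=r*(np.sin(a)-np.sin(a0));dz=r*(np.cos(a)-np.cos(a0));dy=1.5915*(t-th0)
        k=min(1,(i+1)/4); dx+=off[0]*k; dz+=off[1]*k
        o.append([round(float(v)/400,3) for v in (dx*np.cos(yaw)-dy*np.sin(yaw),dx*np.sin(yaw)+dy*np.cos(yaw),dz)]+[0,0,0])
    return o
E
python3 -c "
from arc import *
t=-8.69+np.array([.04,.1,.18,.27,.36,.45,.54,.63,.72,.8,.85,.85]);print(rows(-8.69,t))"
```

```text
[[-0.005, -0.0, 0.001, 0, 0, 0], [-0.013, -0.001, 0.002, 0, 0, 0], [-0.023, -0.002, 0.005, 0, 0, 0], [-0.034, -0.003, 0.009, 0, 0, 0], [-0.044, -0.004, 0.014, 0, 0, 0], [-0.054, -0.005, 0.02, 0, 0, 0], [-0.064, -0.006, 0.027, 0, 0, 0], [-0.073, -0.007, 0.034, 0, 0, 0], [-0.081, -0.007, 0.043, 0, 0, 0], [-0.087, -0.008, 0.051, 0, 0, 0], [-0.091, -0.008, 0.056, 0, 0, 0], [-0.091, -0.008, 0.056, 0, 0, 0]]
```

Call:
step_arm([
  [-0.005, 0, 0.001, 0, 0, 0],
  [-0.013, -0.001, 0.002, 0, 0, 0],
  [-0.023, -0.002, 0.005, 0, 0, 0],
  [-0.034, -0.003, 0.009, 0, 0, 0],
  [-0.044, -0.004, 0.014, 0, 0, 0],
  [-0.054, -0.005, 0.02, 0, 0, 0],
  [-0.064, -0.006, 0.027, 0, 0, 0],
  [-0.073, -0.007, 0.034, 0, 0, 0],
  [-0.081, -0.007, 0.043, 0, 0, 0],
  [-0.087, -0.008, 0.051, 0, 0, 0],
  [-0.091, -0.008, 0.056, 0, 0, 0],
  [-0.091, -0.008, 0.056, 0, 0, 0],
])

```text
clock: 4.68
position: [521.8, -57.9, 52.4]
ee_rot: [0.75, -0.662, -0.0, 0.0]
contact_force: [-0.7, 0.7, -0.7]
gripper_width: 17.0
```

```bash
python3 look.py d5 side 200 150 350 270 4; python3 look.py w5 wrist 100 135 460 405 2.2
```

```text
[  259.99107142 -1314.88459038   749.17299161] [521.8483042  -57.86673043  52.18089226] [ 7.49672337e-01 -6.61808669e-01 -5.95859707e-04  5.63866380e-04] [-1.2110795   2.41014336 -0.38962583] 4.7333
[ 532.94223637 -141.86762344  194.39608809] [521.94220729 -57.87753908  52.12235607] [ 7.49698280e-01 -6.61779218e-01 -6.01824951e-04  6.27481628e-04] [-0.9484549   1.61624703  0.58995993] 4.7833
```

View pics/d5c.png

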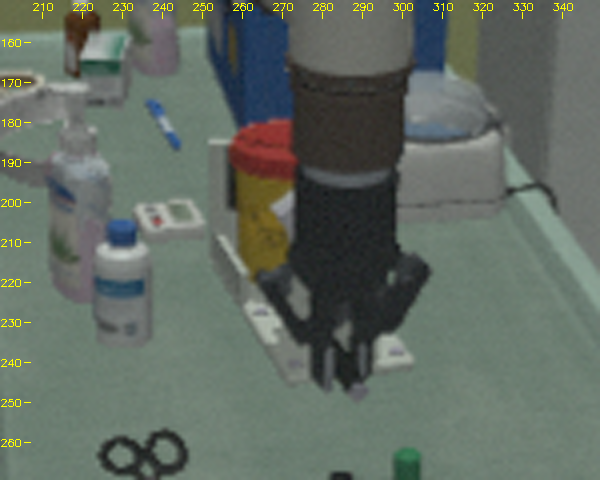

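View pics/w5c.png

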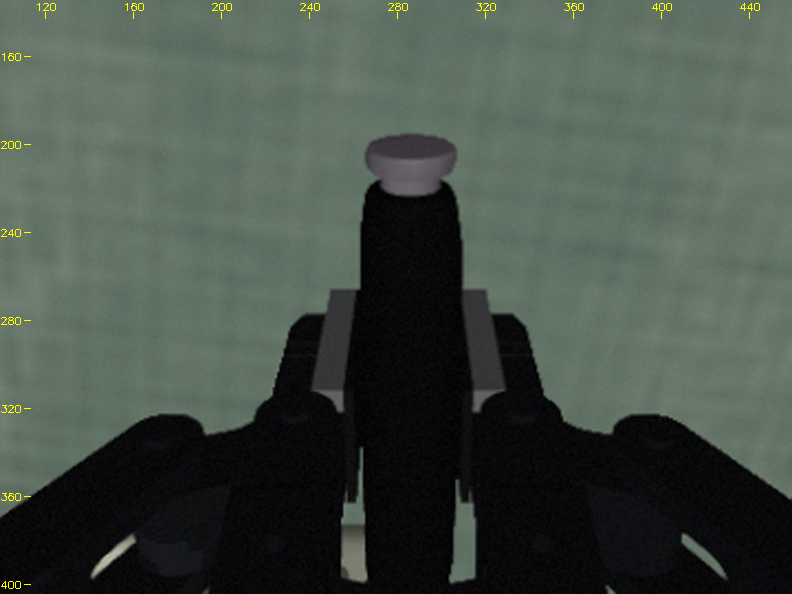

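The handle sits in the pads exactly as before (tip at (286,203)) and the forces are small, so I'll carry on round.

```bash
python3 -c "
from arc import *
t=-7.84+np.array([.06,.16,.3,.45,.6,.75,.9,1.05,1.2,1.34,1.44,1.5]);print(rows(-7.84,t))"
```

```text
[[-0.004, -0.0, 0.007, 0, 0, 0], [-0.01, -0.001, 0.018, 0, 0, 0], [-0.017, -0.001, 0.035, 0, 0, 0], [-0.021, -0.001, 0.054, 0, 0, 0], [-0.023, -0.0, 0.073, 0, 0, 0], [-0.021, 0.0, 0.093, 0, 0, 0], [-0.017, 0.002, 0.112, 0, 0, 0], [-0.01, 0.003, 0.13, 0, 0, 0], [-0.0, 0.005, 0.147, 0, 0, 0], [0.011, 0.007, 0.161, 0, 0, 0], [0.02, 0.008, 0.17, 0, 0, 0], [0.026, 0.009, 0.175, 0, 0, 0]]
```

Call:
step_arm([
  [-0.004, 0, 0.007, 0, 0, 0],
  [-0.01, -0.001, 0.018, 0, 0, 0],
  [-0.017, -0.001, 0.035, 0, 0, 0],
  [-0.021, -0.001, 0.054, 0, 0, 0],
  [-0.023, 0, 0.073, 0, 0, 0],
  [-0.021, 0, 0.093, 0, 0, 0],
  [-0.017, 0.002, 0.112, 0, 0, 0],
  [-0.01, 0.003, 0.13, 0, 0, 0],
  [0, 0.005, 0.147, 0, 0, 0],
  [0.011, 0.007, 0.161, 0, 0, 0],
  [0.02, 0.008, 0.17, 0, 0, 0],
  [0.026, 0.009, 0.175, 0, 0, 0],
])

```text
clock: 5.78
position: [533.6, -54.2, 123.2]
ee_rot: [0.75, -0.662, -0.0, 0.0]
contact_force: [-5.3, 1.6, 1.7]
gripper_width: 17.0
```

```bash
python3 look.py w6 wrist 100 135 460 405 2.2;python3 -c "
from arc import *
t=-6.34+np.array([.06,.16,.3,.45,.6,.75,.9,1.05,1.2,1.35,1.5,1.65]);print(rows(-6.34,t))"
```

```text
[ 544.48945503 -138.19131858  265.38287115] [534.18607466 -54.15102619 123.44099515] [ 7.49877656e-01 -6.61576404e-01  3.80069090e-04 -1.37017830e-04] [-5.0483171   1.89067562  2.89944023] 5.8333
[[0.006, 0.001, 0.005, 0, 0, 0], [0.017, 0.003, 0.012, 0, 0, 0], [0.033, 0.005, 0.019, 0, 0, 0], [0.052, 0.008, 0.025, 0, 0, 0], [0.071, 0.011, 0.028, 0, 0, 0], [0.09, 0.014, 0.027, 0, 0, 0], [0.109, 0.017, 0.024, 0, 0, 0], [0.127, 0.02, 0.019, 0, 0, 0], [0.145, 0.023, 0.01, 0, 0, 0], [0.161, 0.025, -0.001, 0, 0, 0], [0.175, 0.028, -0.015, 0, 0, 0], [0.186, 0.03, -0.03, 0, 0, 0]]
```

View pics/w6c.png

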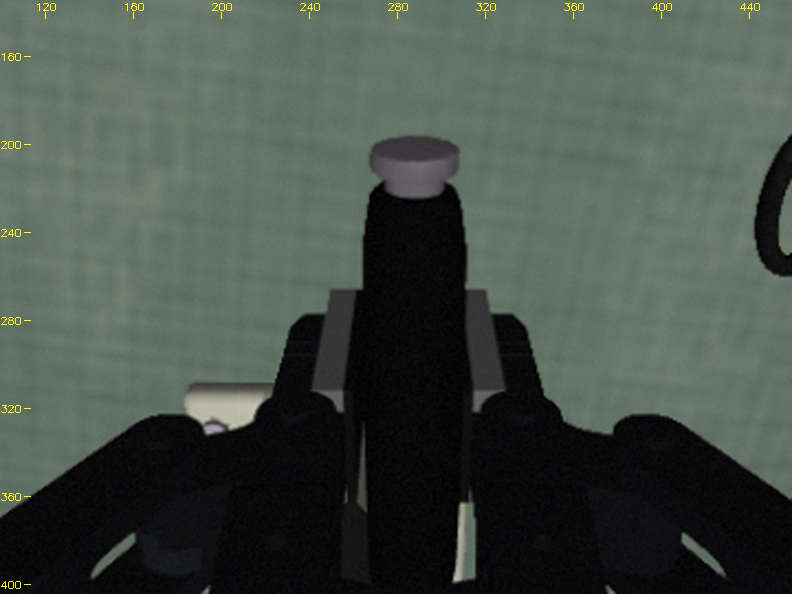

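Call:
step_arm([
  [0.006, 0.001, 0.005, 0, 0, 0],
  [0.017, 0.003, 0.012, 0, 0, 0],
  [0.033, 0.005, 0.019, 0, 0, 0],
  [0.052, 0.008, 0.025, 0, 0, 0],
  [0.071, 0.011, 0.028, 0, 0, 0],
  [0.09, 0.014, 0.027, 0, 0, 0],
  [0.109, 0.017, 0.024, 0, 0, 0],
  [0.127, 0.02, 0.019, 0, 0, 0],
  [0.145, 0.023, 0.01, 0, 0, 0],
  [0.161, 0.025, -0.001, 0, 0, 0],
  [0.175, 0.028, -0.015, 0, 0, 0],
  [0.186, 0.03, -0.03, 0, 0, 0],
])

```text
clock: 6.83
position: [607.8, -42.2, 109.1]
ee_rot: [0.75, -0.662, -0.0, 0.001]
contact_force: [-4.3, 2.8, 0.3]
gripper_width: 17.3
```

```bash
python3 look.py w7 wrist 100 135 460 405 2.2;python3 -c "
from arc import *
t=-4.69+np.array([.12,.27,.42,.57,.72,.87,1.02,1.17,1.32,1.47,1.62,1.75]);print(rows(-4.69,t))"
```

```text
[ 618.87299757 -126.16872306  251.36345507] [608.22660995 -42.1675737  107.92976145] [ 7.49699798e-01 -6.61777558e-01 -4.48586443e-04  6.89525274e-04] [-0.51331267  2.79653898 -0.21713889] 6.8833
[[0.008, 0.001, -0.013, 0, 0, 0], [0.015, 0.003, -0.031, 0, 0, 0], [0.02, 0.004, -0.05, 0, 0, 0], [0.021, 0.005, -0.07, 0, 0, 0], [0.02, 0.005, -0.089, 0, 0, 0], [0.016, 0.006, -0.108, 0, 0, 0], [0.009, 0.005, -0.127, 0, 0, 0], [-0.0, 0.005, -0.144, 0, 0, 0], [-0.012, 0.004, -0.159, 0, 0, 0], [-0.026, 0.003, -0.172, 0, 0, 0], [-0.042, 0.001, -0.184, 0, 0, 0], [-0.057, -0.0, -0.191, 0, 0, 0]]
```

View pics/w7c.png

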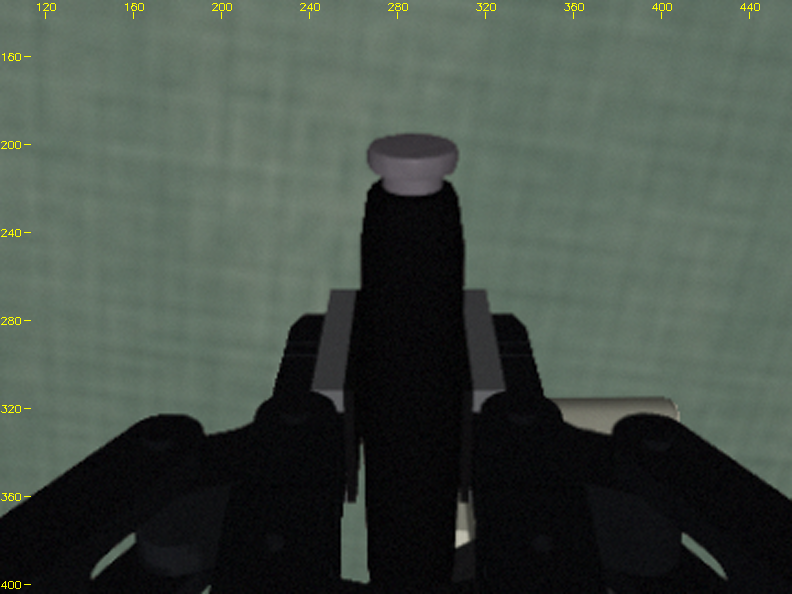

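The handle is still held squarely, tip at (287,203). Now I'll go down the far side.

Call:
step_arm([
  [0.008, 0.001, -0.013, 0, 0, 0],
  [0.015, 0.003, -0.031, 0, 0, 0],
  [0.02, 0.004, -0.05, 0, 0, 0],
  [0.021, 0.005, -0.07, 0, 0, 0],
  [0.02, 0.005, -0.089, 0, 0, 0],
  [0.016, 0.006, -0.108, 0, 0, 0],
  [0.009, 0.005, -0.127, 0, 0, 0],
  [0, 0.005, -0.144, 0, 0, 0],
  [-0.012, 0.004, -0.159, 0, 0, 0],
  [-0.026, 0.003, -0.172, 0, 0, 0],
  [-0.042, 0.001, -0.184, 0, 0, 0],
  [-0.057, 0, -0.191, 0, 0, 0],
])

```text
clock: 7.88
position: [587.3, -41.9, 35.3]
ee_rot: [0.75, -0.661, 0.002, -0.002]
contact_force: [-0.7, 1.9, 5.7]
gripper_width: 17.2
```

```bash
python3 look.py w8 wrist 100 135 460 405 2.2;python3 -c "
from arc import *
t=-2.94+np.array([.12,.27,.42,.57,.72,.87,1.02,1.17,1.32,1.47,1.62,1.75]);print(rows(-2.94,t))"
```

```text
[ 597.32059215 -125.95769617  177.56462535] [586.05755896 -42.08056708  34.80598407] [ 0.74993195 -0.66151025  0.00178803 -0.00174706] [-1.26627466  2.41410993  2.86687125] 7.9333
[[-0.015, -0.001, -0.005, 0, 0, 0], [-0.034, -0.003, -0.009, 0, 0, 0], [-0.053, -0.005, -0.011, 0, 0, 0], [-0.072, -0.007, -0.009, 0, 0, 0], [-0.091, -0.008, -0.005, 0, 0, 0], [-0.109, -0.01, 0.003, 0, 0, 0], [-0.126, -0.012, 0.013, 0, 0, 0], [-0.141, -0.013, 0.025, 0, 0, 0], [-0.154, -0.014, 0.04, 0, 0, 0], [-0.165, -0.015, 0.056, 0, 0, 0], [-0.173, -0.015, 0.073, 0, 0, 0], [-0.178, -0.015, 0.09, 0, 0, 0]]
```

View pics/w8c.png

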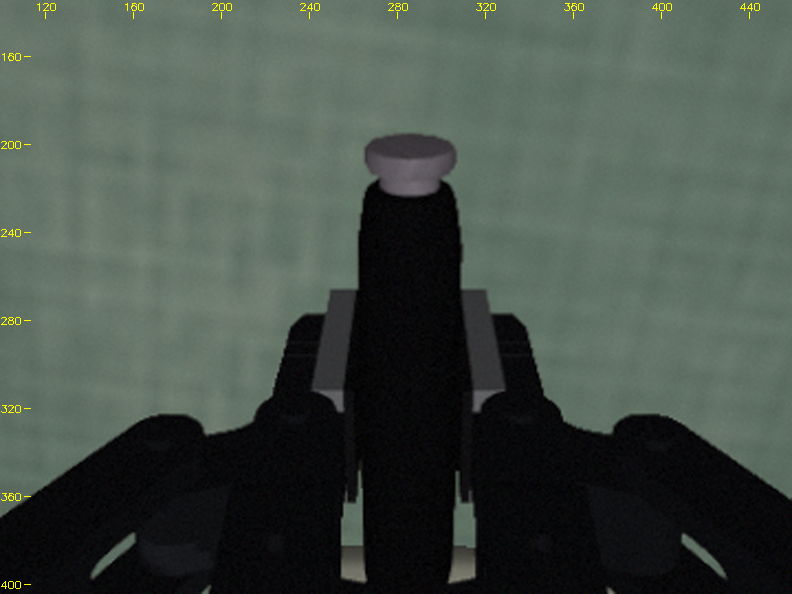

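Call:
step_arm([
  [-0.015, -0.001, -0.005, 0, 0, 0],
  [-0.034, -0.003, -0.009, 0, 0, 0],
  [-0.053, -0.005, -0.011, 0, 0, 0],
  [-0.072, -0.007, -0.009, 0, 0, 0],
  [-0.091, -0.008, -0.005, 0, 0, 0],
  [-0.109, -0.01, 0.003, 0, 0, 0],
  [-0.126, -0.012, 0.013, 0, 0, 0],
  [-0.141, -0.013, 0.025, 0, 0, 0],
  [-0.154, -0.014, 0.04, 0, 0, 0],
  [-0.165, -0.015, 0.056, 0, 0, 0],
  [-0.173, -0.015, 0.073, 0, 0, 0],
  [-0.178, -0.015, 0.09, 0, 0, 0],
])

```text
clock: 8.93
position: [512.4, -48.3, 70.1]
ee_rot: [0.75, -0.662, -0.001, 0.001]
contact_force: [2.7, 3.5, -2.1]
gripper_width: 17.3
```

```bash
python3 look.py w9 wrist 100 135 460 405 2.2;python3 -c "
from arc import *
t=-1.19+np.array([.08,.2,.32,.44,.56,.68,.8,.9,.98,1.04,1.04,1.04]);print(rows(-1.19,t))"
```

```text
[ 523.48068022 -132.3212614   212.31776685] [512.50741298 -48.35855801  71.24114123] [ 7.49721169e-01 -6.61753739e-01 -2.77645352e-04  2.85446997e-04] [-0.53166358  3.81629102 -2.33756748] 8.9833
[[-0.002, 0.0, 0.01, 0, 0, 0], [-0.003, 0.0, 0.026, 0, 0, 0], [-0.003, 0.001, 0.041, 0, 0, 0], [-0.001, 0.002, 0.057, 0, 0, 0], [0.003, 0.003, 0.072, 0, 0, 0], [0.009, 0.004, 0.086, 0, 0, 0], [0.017, 0.005, 0.1, 0, 0, 0], [0.024, 0.007, 0.11, 0, 0, 0], [0.031, 0.008, 0.118, 0, 0, 0], [0.036, 0.009, 0.124, 0, 0, 0], [0.036, 0.009, 0.124, 0, 0, 0], [0.036, 0.009, 0.124, 0, 0, 0]]
```

View pics/w9c.png

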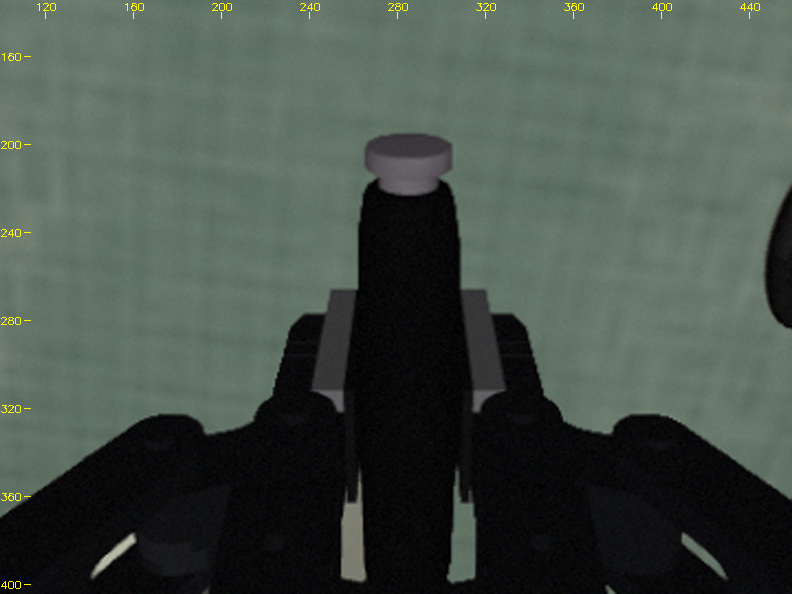

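Call:
step_arm([
  [-0.002, 0, 0.01, 0, 0, 0],
  [-0.003, 0, 0.026, 0, 0, 0],
  [-0.003, 0.001, 0.041, 0, 0, 0],
  [-0.001, 0.002, 0.057, 0, 0, 0],
  [0.003, 0.003, 0.072, 0, 0, 0],
  [0.009, 0.004, 0.086, 0, 0, 0],
  [0.017, 0.005, 0.1, 0, 0, 0],
  [0.024, 0.007, 0.11, 0, 0, 0],
  [0.031, 0.008, 0.118, 0, 0, 0],
  [0.036, 0.009, 0.124, 0, 0, 0],
  [0.036, 0.009, 0.124, 0, 0, 0],
  [0.036, 0.009, 0.124, 0, 0, 0],
])

```text
clock: 9.98
position: [528.2, -44.9, 119.8]
ee_rot: [0.75, -0.662, 0.0, -0.0]
contact_force: [-4.7, 0.0, 2.3]
gripper_width: 17.1
```

```bash
python3 look.py w10 wrist 100 135 460 405 2.2;python3 - <<'E'
import pickle,numpy as np
from scipy.optimize import least_squares
P=np.array([pickle.load(open(f"w{i}.pkl","rb"))[1]["position"] for i in range(4,11)])
for yaw in (.115,.124,.135):
    bx=P[:,0]*np.cos(yaw)+P[:,1]*np.sin(yaw); by=-P[:,0]*np.sin(yaw)+P[:,1]*np.cos(yaw); z=P[:,2]
    for free in (0,1):
        f=lambda q: np.hypot(bx-q[0],z-q[1])-(q[2] if free else 52)
        r=least_squares(f,[bx.mean(),80,52]); q=r.x
        a=np.arctan2(bx-q[0],z-q[1]); th=a+np.radians(35)
        print(yaw,q.round(2),np.round(r.fun,2)); 
    th=np.unwrap(th); th+= -th[-1]+((th[-1]+np.pi)%(2*np.pi)-np.pi)
    print("th",th.round(3),"by resid",(by-np.polyval(np.polyfit(th,by,1),th)).round(2),np.polyfit(th,by,1))
E
```

```text
[ 539.05531754 -128.82222487  262.06947342] [528.25561361 -44.85809877 119.79134026] [ 7.49768149e-01 -6.61700522e-01  3.68486609e-04 -7.57537172e-05] [-4.23355372  0.54110935  2.16432957] 10.0333
0.115 [554.7   81.45  52.  ] [-0.12 -0.08 -0.25 -0.07 -0.14  0.13 -0.04]
0.115 [554.64  81.44  51.9 ] [-0.05 -0.04 -0.17  0.08 -0.03  0.17  0.04]
th [-8.708 -7.844 -6.296 -4.636 -2.984 -1.157 -0.129] by resid [ 0.18 -0.26 -0.39  0.41  0.45 -0.22 -0.16] [   1.5702911  -104.81135981]
0.124 [553.68  81.44  52.  ] [-0.13 -0.04 -0.22 -0.07 -0.14  0.09 -0.06]
0.124 [553.62  81.42  51.9 ] [-0.05  0.   -0.14  0.08 -0.04  0.13  0.01]
th [-8.707 -7.843 -6.296 -4.637 -2.984 -1.157 -0.128] by resid [ 0.14  0.04 -0.22 -0.11  0.1   0.08 -0.02] [   1.58126947 -109.62435845]
0.135 [552.37  81.43  52.  ] [-0.13  0.01 -0.18 -0.08 -0.15  0.04 -0.1 ]
0.135 [552.31  81.41  51.9 ] [-0.06  0.05 -0.1   0.08 -0.04  0.08 -0.02]
th [-8.705 -7.842 -6.297 -4.637 -2.985 -1.157 -0.127] by resid [ 0.11  0.4  -0.02 -0.76 -0.32  0.44  0.15] [   1.5945313  -115.49475462]
```

View pics/w10c.png

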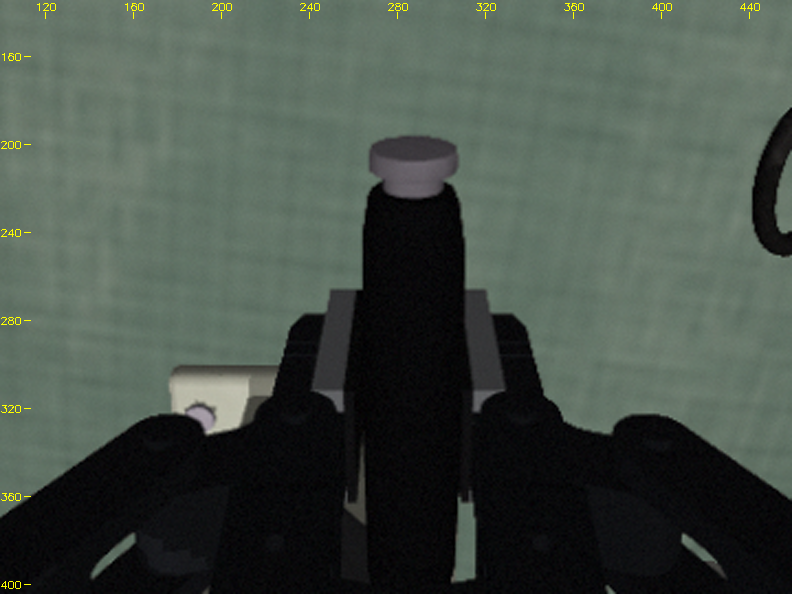

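```bash
python3 -c "
from arc import *
print(rows(-.128,[-.09,-.04,0.]))"
```

```text
[[0.004, 0.001, 0.003, 0, 0, 0], [0.009, 0.001, 0.007, 0, 0, 0], [0.013, 0.002, 0.01, 0, 0, 0]]
```

Call:
step_arm([
  [0.004, 0.001, 0.003, 0, 0, 0],
  [0.009, 0.001, 0.007, 0, 0, 0],
  [0.013, 0.002, 0.01, 0, 0, 0],
  [0.013, 0.002, 0.01, 0, 0, 0],
  [0.013, 0.002, 0.01, 0, 0, 0],
  [0.013, 0.002, 0.01, 0, 0, 0],
])

```text
clock: 10.53
position: [532.8, -44.2, 123.4]
ee_rot: [0.75, -0.662, -0.0, 0.001]
contact_force: [-4.5, 0.6, 2.9]
gripper_width: 17.0
```

```bash
cat > ang.py <<'E'
import numpy as np
from bench import arm
s=arm.read_state(); p=s["position"]; yaw=.124
bx=p[0]*np.cos(yaw)+p[1]*np.sin(yaw)
print("theta",np.arctan2(bx-553.65,p[2]-81.43)+np.radians(35),p,s["contact_force"],s["clock"])
E
python3 ang.py; sleep 0; python3 look.py d11 side 200 150 350 270 4; python3 ang.py
```

```text
theta -0.01548863208740392 [532.80364138 -44.1613954  123.44438037] [-4.50609932  0.63902709  2.86420434] 10.5333
[  259.99107142 -1314.88459038   749.17299161] [532.81190376 -44.16142593 123.45917578] [ 7.49704956e-01 -6.61772024e-01 -1.62195892e-04  4.90363338e-04] [-4.72295528 -0.34443598  3.04578201] 10.5833
theta -0.01519340010283321 [532.81190376 -44.16142593 123.45917578] [-4.72295528 -0.34443598  3.04578201] 10.5833
```

View pics/d11c.png

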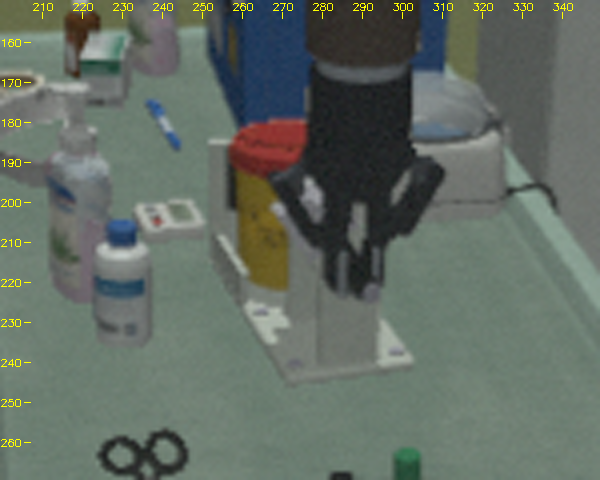

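Call:
step_arm([
  [0.002, 0, 0.001, 0, 0, 0],
  [0.002, 0, 0.001, 0, 0, 0],
  [0.002, 0, 0.001, 0, 0, 0],
])

```text
clock: 10.83
position: [533.3, -44.1, 123.8]
ee_rot: [0.75, -0.662, -0.0, 0.001]
contact_force: [-6.1, -0.1, 2.6]
gripper_width: 17.0
```

```bash
python3 ang.py
```

```text
theta -0.003546409202650702 [533.3332974  -44.09567135 123.7621473 ] [-6.12330411 -0.14526258  2.6097436 ] 10.8333
```

Call:
step_arm([
  [0, 0, 0, 0, 0, 0],
  [0, 0, 0, 0, 0, 0],
  [0, 0, 0, 0, 0, 0],
  [0, 0, 0, 0, 0, 0],
  [0, 0, 0, 0, 0, 0],
  [0, 0, 0, 0, 0, 0],
], jaw=0.2)

```text
clock: 11.33
position: [534.4, -43.8, 123.8]
ee_rot: [0.75, -0.662, 0.0, -0.0]
contact_force: [0.2, -0.1, 0.6]
gripper_width: 51.3
```

```bash
python3 look.py w12 wrist 100 135 460 405 2.2; python3 ang.py
```

```text
[ 545.15388933 -127.80212103  266.00501193] [534.29496064 -43.78561042 123.77433862] [ 7.49719518e-01 -6.61755655e-01  2.14999295e-04 -2.24698406e-04] [ 0.06878893 -0.05047818  0.91347513] 11.3833
theta 0.01241714838213126 [534.29496064 -43.78561042 123.77433862] [ 0.06878893 -0.05047818  0.91347513] 11.3833
```

View pics/w12c.png

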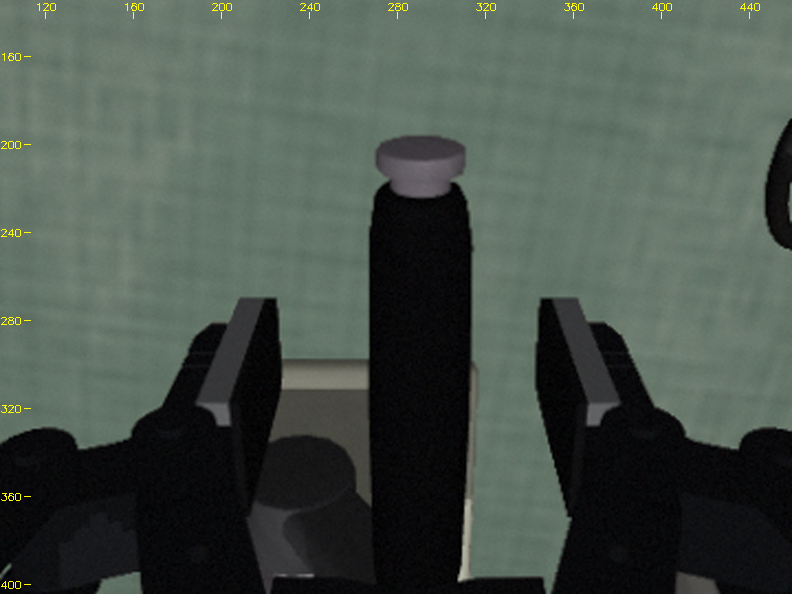

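The jaws are open and clear of the handle. It lies at (290,203) to (283,390), unchanged apart from the tool relaxing about 1 mm. I'll lift and check the bracket from above.

Call:
step_arm([
  [0, 0, 0.03, 0, 0, 0],
  [0, 0, 0.09, 0, 0, 0],
  [0, 0.02, 0.17, 0, 0, 0],
  [0, 0.03, 0.23, 0, 0, 0],
  [0, 0.04, 0.26, 0, 0, 0],
  [0, 0.04, 0.26, 0, 0, 0],
  [0, 0.04, 0.26, 0, 0, 0],
], jaw=1)

```text
clock: 11.97
position: [534.1, -27.6, 228.0]
ee_rot: [0.75, -0.662, 0.0, -0.001]
contact_force: [-0.3, 0.6, -0.9]
gripper_width: 85.6
```

```bash
python3 look.py w13 wrist 180 135 380 405 2.2; python3 look.py s13 scene 160 190 320 310 5;  python3 look.py d13 side 200 150 350 270 4
python3 - <<'E'
from h import *; import pickle
a=cv2.imread("pics/w13.png")[:,:,::-1]; crop(a,230,200,350,350,4,"pics/w13a.png",10)
E
```

```text
[ 544.72416958 -111.69867889  370.12665769] [533.39392621 -27.80841566 226.84482936] [ 7.49635065e-01 -6.61851070e-01 -5.76444132e-04  3.12331819e-04] [ 1.46207289e-01  1.59609221e-04 -3.66317003e-01] 12.0167
[ -38.43856757  552.30564875 1023.78725964] [533.13345553 -27.96022077 226.30163376] [ 0.74960094 -0.66188877 -0.00093425  0.00089922] [-0.70969699  0.22349402 -0.20433845] 12.0667
[  259.99107142 -1314.88459038   749.17299161] [533.14253901 -28.07134238 226.13716908] [ 0.74957537 -0.66191728 -0.00099827  0.0011292 ] [-0.2517358 -0.3378262 -1.1507737] 12.1167
```

View pics/w13c.png

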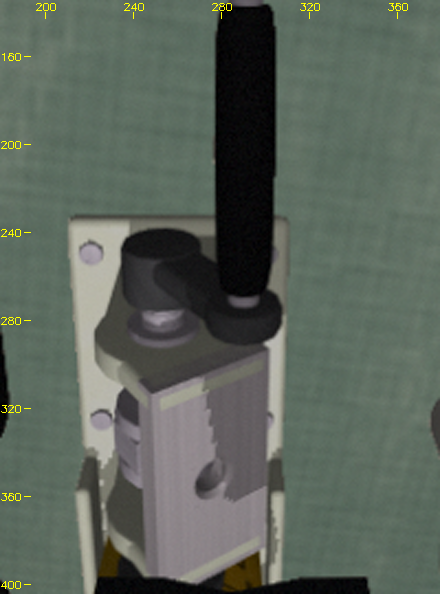

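View pics/s13c.png

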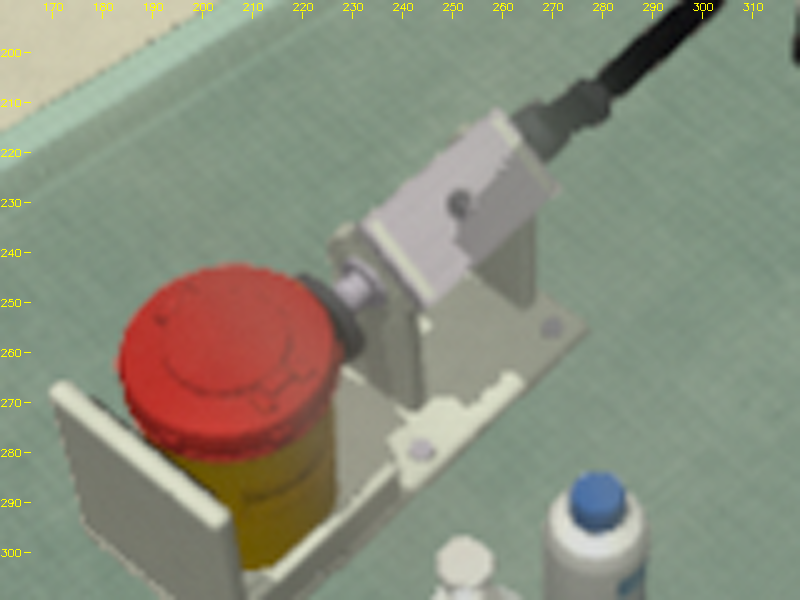

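View pics/d13c.png

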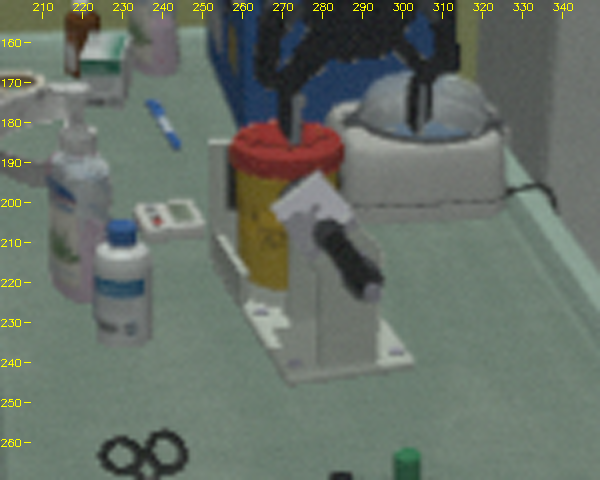

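View pics/w13a.png

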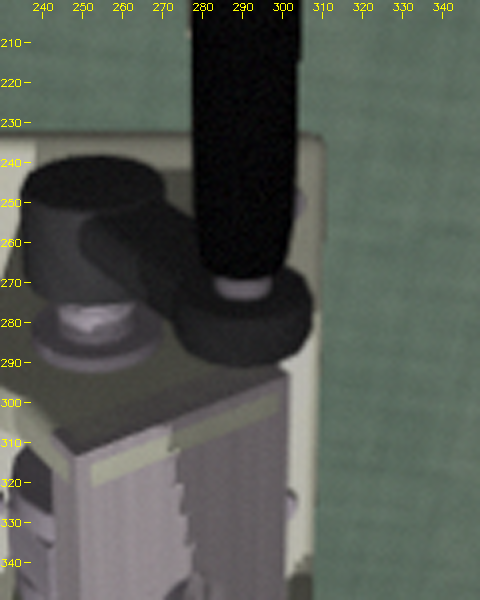

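Run:
```python
from h import *
a=cv2.imread("pics/w13.png")[:,:,::-1]; crop(a,230,280,330,400,6,"pics/w13b.png",10)
```

```text
(no output)
```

View pics/w13b.png

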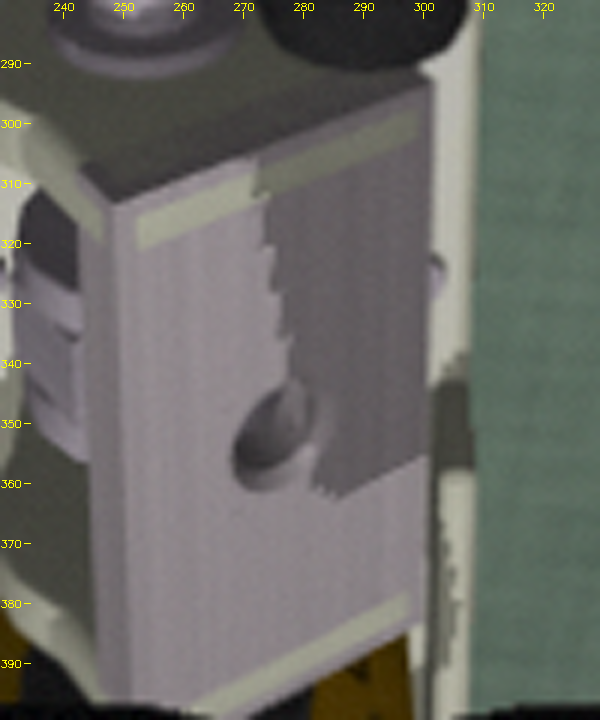

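```bash
cat > fit3.py <<'E'
from h import *; import pickle
c=pickle.load(open("cams.pkl","rb")); S,D=c["scene"],c["side"]
w1=pickle.load(open("w1.pkl","rb"))[0]; w13=pickle.load(open("w13.pkl","rb"))[0]
s35,c35=np.sin(np.radians(35)),np.cos(np.radians(35))
cx=np.array([c35,0,s35]);cz=np.array([-s35,0,c35]);y=np.array([0,1.,0])
O=np.array([0,0,100])+35*cz
G={'S':(S,[((258.5,211.5),O+25*cx-47.5*y),((271.1,227.1),O-25*cx-47.5*y),((245.5,250.5),O-25*cx+47.5*y),((233.1,234.5),O+25*cx+47.5*y),((251.3,230.3),O)]),
'D':(D,[((279.1,192.1),O+25*cx+47.5*y),((288.5,203.5),O+25*cx-47.5*y),((276.5,212.9),O-25*cx-47.5*y),((267.1,201.5),O-25*cx+47.5*y),((277.9,202.1),O)]),
'w1':(w1,[((296,387.25),O)]),
'w13':(w13,[((275.5,352.2),O),((248.7,313.7),O+25*cx-47.5*y),((301.2,293.2),O-25*cx-47.5*y),((300.3,382.3),O-25*cx+47.5*y)])}
def W(bx,by,yaw,P): return R.from_euler('z',yaw).apply(P+np.array([bx,by,0]))
if __name__=="__main__":
  for k,(cm,l) in G.items():
    f=lambda q: np.concatenate([proj(cm,W(q[0],q[1],.124,P))[0]-uv for uv,P in l])
    r=least_squares(f,[553.65,28]); print(k,"bx,by",r.x.round(2),np.round(r.fun.reshape(-1,2),1).tolist())
    g=lambda q: f([553.65,q[0]]); r=least_squares(g,[28]); print("   by only",r.x.round(2),np.round(r.fun.reshape(-1,2),1).tolist())
E
python3 fit3.py
```

```text
S bx,by [555.35  27.38] [[0.5, -0.7], [0.8, -0.0], [-0.5, 0.6], [-1.6, -0.3], [0.9, 0.3]]
   by only [27.8] [[0.9, -0.3], [1.2, 0.4], [-0.0, 1.1], [-1.2, 0.2], [1.3, 0.7]]
D bx,by [552.66  20.93] [[0.4, -0.1], [0.2, -0.2], [-0.6, 0.3], [0.2, -0.2], [-0.2, 0.2]]
   by only [21.95] [[0.6, -0.3], [0.4, -0.4], [-0.4, 0.1], [0.4, -0.3], [0.0, 0.0]]
w1 bx,by [553.8   28.29] [[-0.0, -0.0]]
   by only [28.29] [[0.2, 0.0]]
w13 bx,by [553.98  28.45] [[1.0, -0.1], [-1.0, -0.1], [0.5, -0.4], [-0.4, 0.9]]
   by only [28.44] [[1.4, -0.1], [-0.5, -0.1], [0.9, -0.5], [-0.1, 0.9]]
```

The crank arm now lines up with the bore, the pad at scene (231,258) sits close against the tub, and the bore mouth is at wrist (275.5,352). The wrist and scene fits agree on its position to about 1 mm. The side view is weak along that direction and reads 6 mm lower. Next is the pin.

Call:
step_arm([
  [-0.005, -0.03, 0, 0, 0, 0.07],
  [-0.02, -0.1, 0, 0, 0, 0.15],
  [-0.035, -0.17, -0.01, 0, 0, 0.23],
  [-0.05, -0.24, -0.02, 0, 0, 0.31],
  [-0.065, -0.31, -0.03, 0, 0, 0.39],
  [-0.08, -0.38, -0.04, 0, 0, 0.47],
  [-0.095, -0.44, -0.05, 0, 0, 0.55],
  [-0.105, -0.49, -0.06, 0, 0, 0.63],
  [-0.115, -0.53, -0.065, 0, 0, 0.71],
  [-0.12, -0.56, -0.065, 0, 0, 0.79],
  [-0.125, -0.58, -0.065, 0, 0, 0.87],
  [-0.125, -0.585, -0.065, 0, 0, 0.94],
], jaw=0.3)

```text
clock: 13.12
position: [482.7, -263.1, 200.0]
ee_rot: [1.0, 0.017, -0.002, -0.0]
contact_force: [-0.2, 0.5, -0.0]
gripper_width: 56.1
```

Call:
step_arm([
  [0, 0, 0, 0, 0, 0.06],
  [0, 0, 0, 0, 0, 0.06],
  [0, 0, 0, 0, 0, 0.06],
])

```text
clock: 13.37
position: [483.4, -261.9, 200.6]
ee_rot: [0.998, 0.061, -0.001, -0.0]
contact_force: [0.0, -0.4, -0.4]
gripper_width: 55.7
```

```bash
python3 look.py w14 wrist 0 0 560 420 1.4; python3 look.py w15 wrist 180 150 380 400 2.3
```

```text
[ 567.54908964 -252.45651039  342.59731777] [ 483.60636388 -261.77701634  200.84187657] [ 9.98141082e-01  6.09398534e-02 -8.00812635e-04 -2.72635208e-04] [ 0.30646964 -0.8698343  -0.26538043] 13.4167
[ 567.63836033 -252.30104702  342.89222539] [ 483.73399418 -261.73562614  201.0674933 ] [ 9.98122984e-01  6.12381818e-02 -5.97524302e-04 -1.93470300e-04] [-0.51045067  0.88842785  0.41308107] 13.4667
```

View pics/w14c.png

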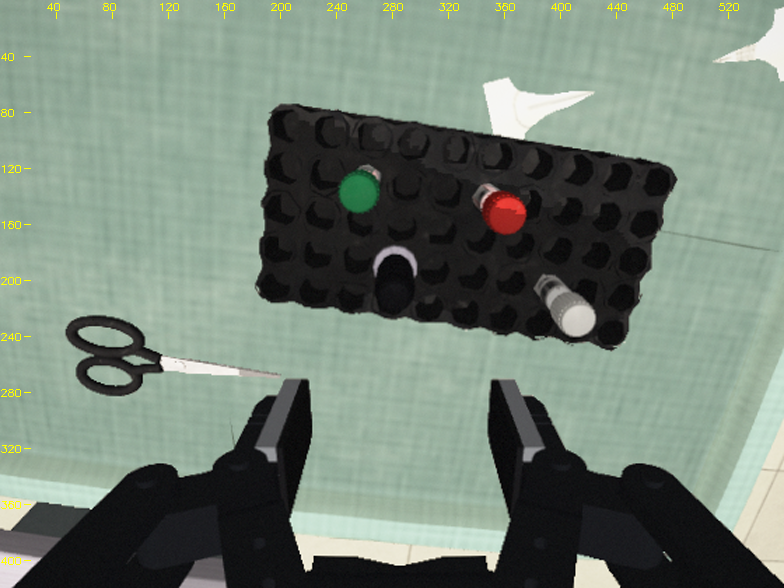

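View pics/w15c.png

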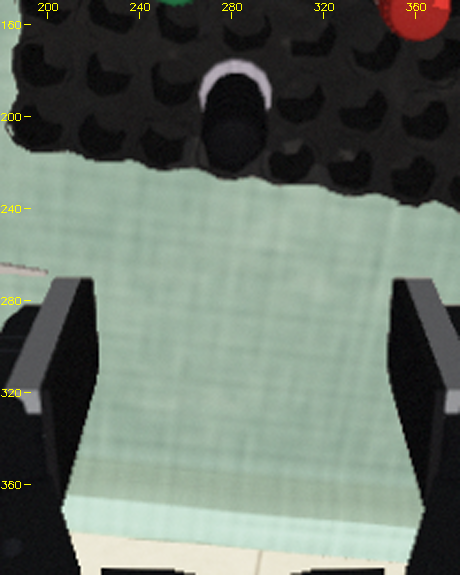

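Run:
```python
from h import *; import pickle
w,st=pickle.load(open("w15.pkl","rb"))
print(at_z(w,(281.9,190),48), at_z(w,(281.2,213.8),101))
a=cv2.imread("pics/w15.png")[:,:,::-1]
# gamma stretch crop
im=np.clip((a.astype(float)/255)**.45*255,0,255).astype(np.uint8); crop(im,240,160,330,240,8,"pics/w15g.png",10)
for z in (43,74,101): print(z,proj(w,[483,-262,z]))
```

```text
[ 483.53647666 -259.62795616   48.        ] [ 481.2624616  -259.89473803  101.        ]
43 [[284.63277226 189.31490174]]
74 [[284.54784238 200.26278619]]
101 [[284.45811647 211.83907536]]
```

View pics/w15g.png

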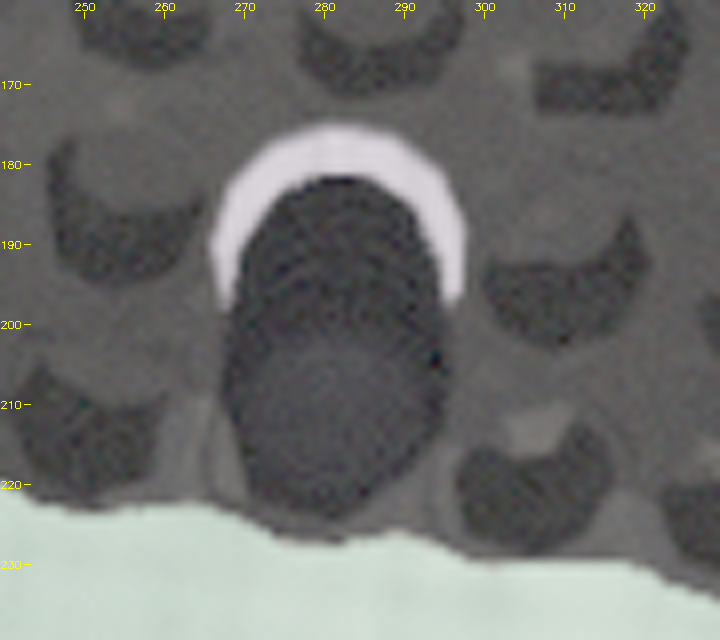

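The pin flange ring is at wrist (281.8,190) and its top at (281,212), which puts the pin at about (483.3,-260) in the world. The green tube is clear of the finger line, so I'll go down.

Call:
step_arm([
  [-0.002, 0.004, -0.03, 0, 0, 0],
  [-0.002, 0.004, -0.09, 0, 0, 0],
  [-0.002, 0.004, -0.16, 0, 0, 0],
  [-0.002, 0.004, -0.22, 0, 0, 0],
  [-0.002, 0.004, -0.27, 0, 0, 0],
  [-0.002, 0.004, -0.31, 0, 0, 0],
  [-0.002, 0.004, -0.34, 0, 0, 0],
  [-0.002, 0.004, -0.355, 0, 0, 0],
  [-0.002, 0.004, -0.364, 0, 0, 0],
  [-0.002, 0.004, -0.364, 0, 0, 0],
  [-0.002, 0.004, -0.364, 0, 0, 0],
])

```text
clock: 14.38
position: [483.7, -260.3, 56.7]
ee_rot: [0.998, 0.062, 0.0, 0.0]
contact_force: [1.0, 0.2, 1.0]
gripper_width: 55.5
```

```bash
python3 look.py w16 wrist 100 135 460 405 2.2; python3 look.py d16 side 230 230 360 345 5
```

```text
[ 567.34414406 -250.49943701  198.9705307 ] [ 483.86017908 -260.37095776   56.96721479] [9.98065061e-01 6.21720788e-02 8.16025065e-04 3.16288132e-04] [-0.32464009 -0.62827191 -0.27004421] 14.4333
[  259.99107142 -1314.88459038   749.17299161] [ 483.85778675 -260.37057377   57.02070633] [9.98064361e-01 6.21823010e-02 8.90431050e-04 3.15848723e-04] [0.38432553 0.20141332 0.25575077] 14.4833
```

View pics/w16c.png

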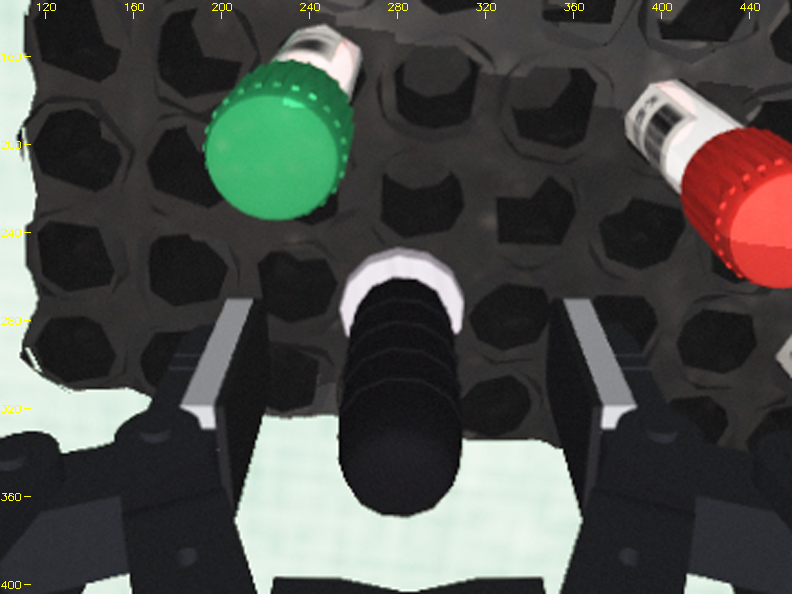

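View pics/d16c.png

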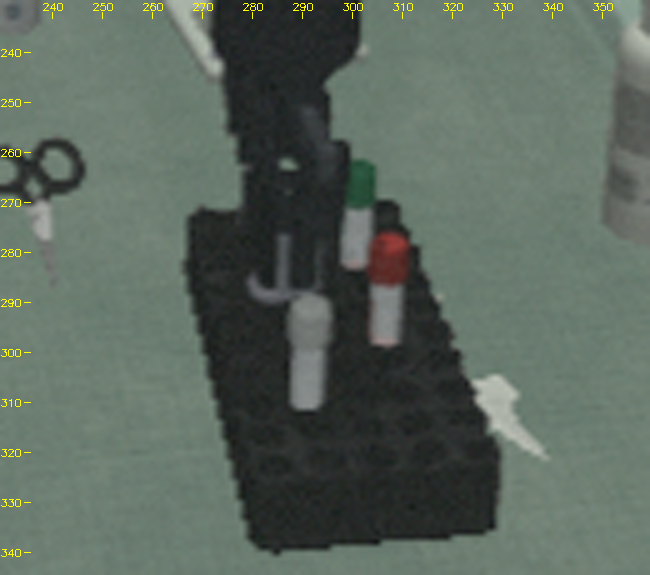

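Run:
```python
from h import *; import pickle
w,st=pickle.load(open("w16.pkl","rb"))
for v in (270,273,276): print(at_z(w,(282.2,v),48))
# predicted flange top rim for pin at (483.4,-260)
t=np.linspace(0,2*np.pi,73)
for x in (482,483.5,485):
    q=proj(w,np.stack([x+13.5*np.cos(t),-260+13.5*np.sin(t),0*t+48],1)); print(x,q.min(0),q.max(0), ((q-[100-.5,135-.5])*2.2)[:,1].min())
```

```text
[ 486.38437854 -259.30402959   48.        ]
[ 484.81900873 -259.49548918   48.        ]
[ 483.24327662 -259.68820434   48.        ]
482 [253.81670851 252.39056975] [311.2505675  302.96652905] 259.3592534535241
483.5 [254.11949154 249.43175082] [311.72699907 300.32270293] 252.84985180053965
485 [254.42435047 246.45462471] [312.20609571 297.66233001] 246.30017437229438
```

Call:
step_arm([
  [0.001, 0.001, 0, 0, 0, 0],
  [0.001, 0.002, 0, 0, 0, 0],
  [0.001, 0.002, 0, 0, 0, 0],
  [0.001, 0.002, 0, 0, 0, 0],
  [0.001, 0.002, 0, 0, 0, 0],
  [0.001, 0.002, 0, 0, 0, 0],
  [0.001, 0.002, 0, 0, 0, 0],
  [0.001, 0.002, 0, 0, 0, 0],
], jaw=-1)

```text
clock: 15.15
position: [483.9, -259.5, 56.7]
ee_rot: [0.998, 0.062, 0.0, 0.0]
contact_force: [-0.5, 1.8, 4.7]
gripper_width: 19.5
```

```bash
python3 look.py w17 wrist 100 135 460 405 2.2
```

```text
[ 567.56522779 -249.64102577  198.94490631] [ 483.88379437 -259.47248704   56.67219374] [9.98056168e-01 6.23198013e-02 3.16514105e-04 1.67466205e-04] [-1.92127486  1.25974091  4.57643524] 15.2
```

View pics/w17c.png

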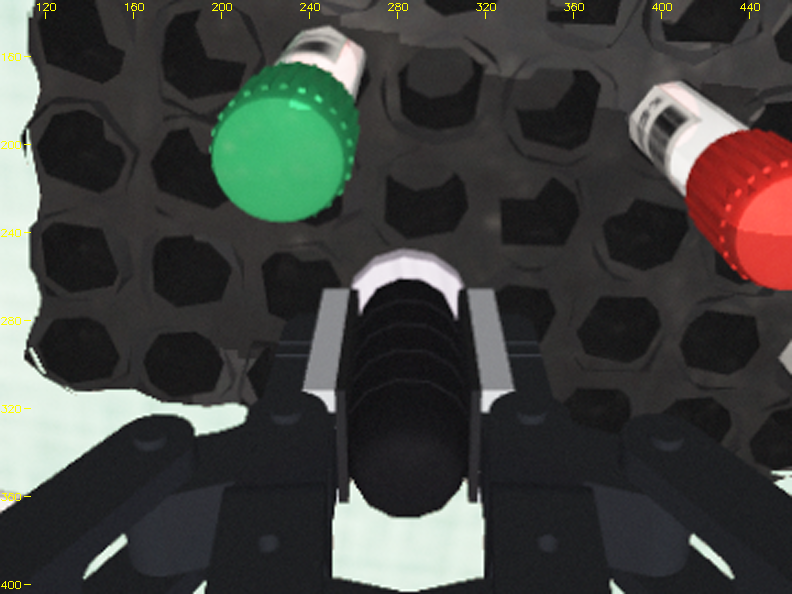

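The pin is gripped centrally, with the flange still visible at (284,255). I'll lift straight up.

Call:
step_arm([
  [0, 0, 0.01, 0, 0, 0],
  [0, 0, 0.03, 0, 0, 0],
  [0, 0, 0.06, 0, 0, 0],
  [0, 0, 0.1, 0, 0, 0],
  [0, 0, 0.15, 0, 0, 0],
  [0, 0, 0.2, 0, 0, 0],
  [0, 0, 0.25, 0, 0, 0],
  [0, 0, 0.3, 0, 0, 0],
  [0, 0, 0.34, 0, 0, 0],
  [0, 0, 0.37, 0, 0, 0],
  [0, 0, 0.38, 0, 0, 0],
  [0, 0, 0.38, 0, 0, 0],
])

```text
clock: 16.2
position: [484.0, -259.5, 209.3]
ee_rot: [0.998, 0.062, 0.001, 0.0]
contact_force: [-1.3, 1.2, -0.7]
gripper_width: 19.9
```

```bash
python3 look.py w18 wrist 100 135 460 405 2.2;python3 look.py d18 side 230 180 360 295 5; python3 look.py s18 scene 310 100 440 215 5; python3 -c "
from bench import arm;print(arm.read_state()['joints'],arm.read_state()['gripper_width'])"
```

```text
[ 567.40234004 -249.72337624  351.6914368 ] [ 483.38301897 -259.29223665  208.07570735] [ 9.98075375e-01  6.20119980e-02  1.56074590e-04 -1.83010522e-04] [-0.60954953 -0.1674389  -1.27289795] 16.25
[  259.99107142 -1314.88459038   749.17299161] [ 482.99634657 -259.18970117  207.33333768] [ 9.98077642e-01  6.19713780e-02 -6.09274577e-04 -4.45354582e-04] [ 0.08585032  0.20297767 -1.03332285] 16.3
[ -38.43856757  552.30564875 1023.78725964] [ 482.87551878 -259.18273336  206.97155122] [ 9.98074983e-01  6.20083962e-02 -1.01714369e-03 -5.02433555e-04] [ 0.15875228 -0.05965788 -0.53151365] 16.35
[-1.96983513e-01  2.74911989e-01 -2.17870653e-01 -5.10470873e-04
 -1.08023755e+00  1.89211732e+00] 19.246791832056573
```

View pics/w18c.png

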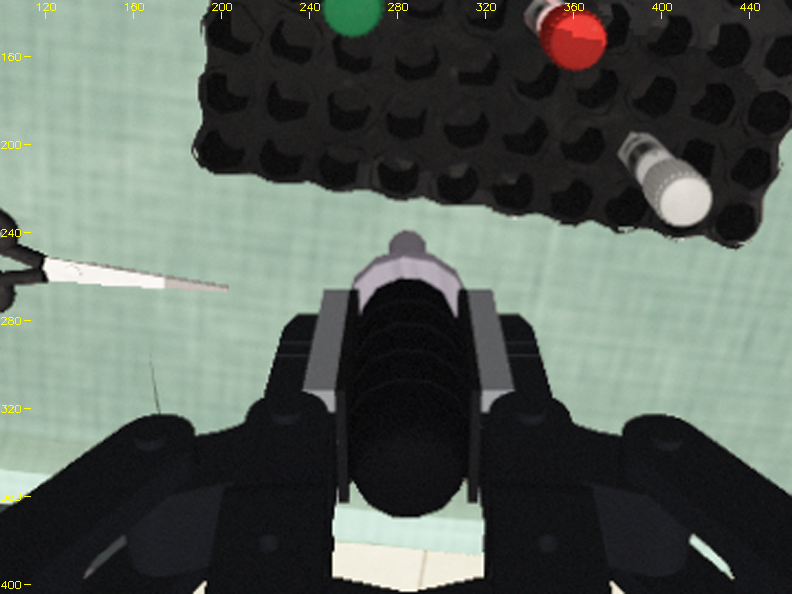

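View pics/d18c.png

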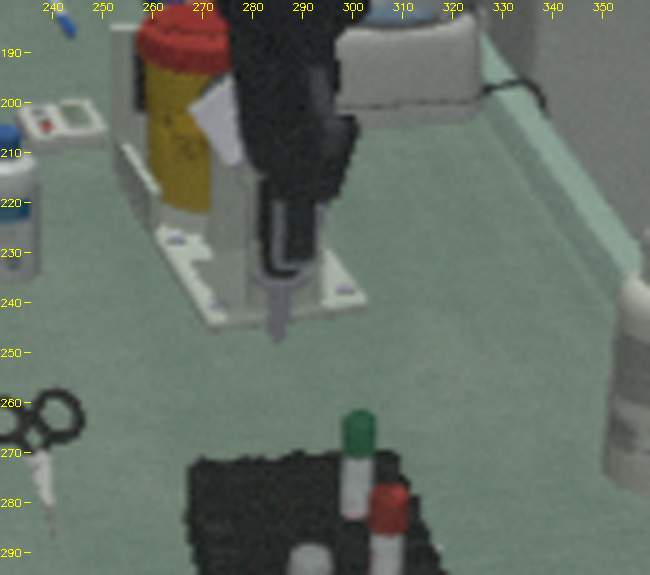

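View pics/s18c.png

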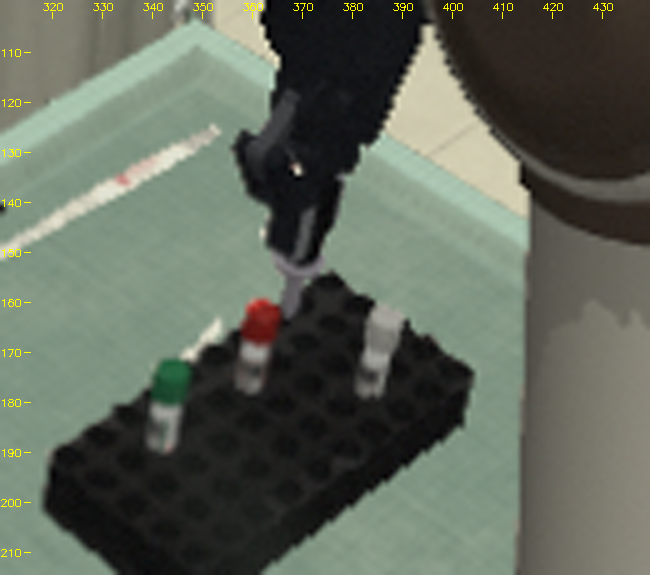

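Run:
```python
from h import *
ims=[]
for n in ("w17","w18"):
    a=cv2.imread(f"pics/{n}.png")[:,:,::-1]; im=np.clip((a.astype(float)/255)**.6*255,0,255).astype(np.uint8); crop(im,240,225,330,295,8,f"pics/{n}z.png",10); ims.append(cv2.imread(f"pics/{n}z.png"))
cv2.imwrite("pics/w1718.png",cv2.resize(np.vstack(ims),None,fx=.7,fy=.55))
```

```text
(no output)
```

View pics/w17z.png

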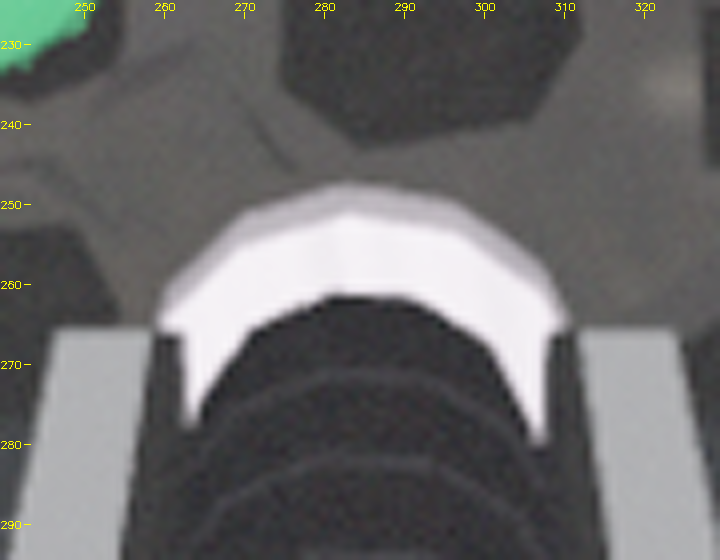

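View pics/w18z.png

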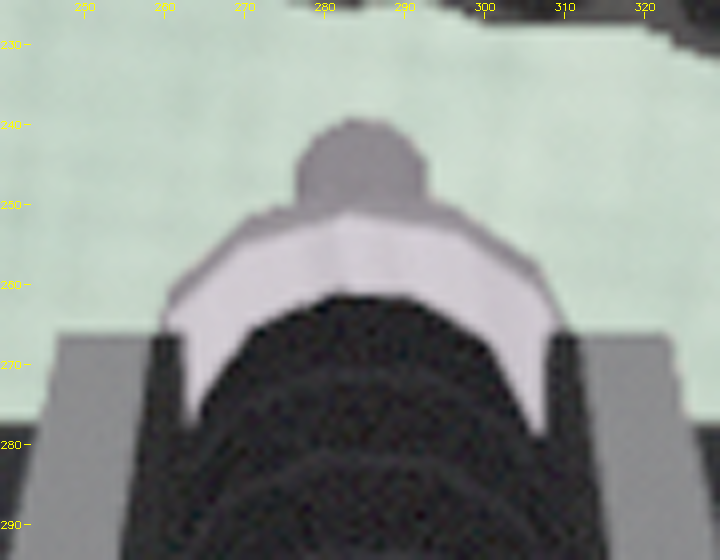

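Run:
```python
from h import *; import pickle
w,st=pickle.load(open("w17.pkl","rb"))
Rt=R.from_quat(st["ee_rot"]);p=st["position"];print(Rt.as_matrix().round(3))
t=np.linspace(0,2*np.pi,145)
def rim(ox,oy,h,r): # circle in tool frame at distance h beyond TCP
    q=np.stack([ox+r*np.cos(t),oy+r*np.sin(t),h+0*t],1); return proj(w,p+Rt.apply(q))
for ox in (-1,0,1): 
    a=rim(ox,0,8.7,13.5);b=rim(ox,0,13.7,13.5); s=rim(ox,0,30,5)
    print(ox,"upper rim",a[:,1].min().round(1),a[:,0].min().round(1),a[:,0].max().round(1),"lower",b[:,1].min().round(1),"shank",s[:,0].min().round(1),s[:,0].max().round(1),"tip",[rim(ox,0,h,r)[:,1].min().round(1) for h,r in ((40,5),(45,5),(49.7,2.5))])
```

```text
[[ 0.992  0.124  0.001]
 [ 0.124 -0.992 -0.   ]
 [ 0.001  0.    -1.   ]]
-1 upper rim 251.0 254.9 312.4 lower 246.4 shank 274.3 293.4 tip [np.float64(240.4), np.float64(236.8), np.float64(237.6)]
0 upper rim 249.1 254.9 312.5 lower 244.5 shank 274.3 293.4 tip [np.float64(238.7), np.float64(235.1), np.float64(235.9)]
1 upper rim 247.1 254.8 312.5 lower 242.5 shank 274.3 293.4 tip [np.float64(237.0), np.float64(233.5), np.float64(234.3)]
```

Run:
```python
from h import *; import pickle
for n in ("w17","w4"):
    w,st=pickle.load(open(n+".pkl","rb"))
    Rt=R.from_quat(st["ee_rot"]);p=st["position"]
    r=11 if n=="w17" else 9.5
    for z in (0,-5,-37.4): print(n,z,proj(w,p+Rt.apply([[11,r,z],[11,-r,z],[0,0,z]])).round(1).tolist())
    # camera pose in tool frame
    print(Rt.inv().apply(w["T"][:3,3]-p).round(2),(Rt.inv().as_matrix()@w["T"][:3,:3]).round(4).tolist())
```

```text
w17 0 [[308.8, 262.8], [258.3, 262.8], [283.6, 284.9]]
w17 -5 [[309.5, 268.2], [257.5, 268.2], [283.6, 290.8]]
w17 -37.4 [[315.5, 313.5], [250.7, 313.5], [283.2, 340.0]]
[  84.34    0.71 -142.22] [[0.0, 0.9454, 0.326], [1.0, -0.0001, 0.0002], [0.0002, 0.326, -0.9454]]
w4 0 [[307.5, 263.6], [263.9, 263.6], [285.7, 285.6]]
w4 -5 [[308.2, 269.1], [263.3, 269.1], [285.7, 291.6]]
w4 -37.4 [[313.9, 314.5], [258.0, 314.5], [285.9, 340.9]]
[  84.72   -0.32 -142.23] [[0.0, 0.9454, 0.3259], [1.0, 0.0001, -0.0004], [-0.0004, 0.3259, -0.9454]]
```

The pin is held centred and has not slipped. Now I'll carry it to a tilted stand-off in front of the bore.

Call:
step_arm([
  [-0.002, 0.03, 0.02, 0, 0, 0],
  [-0.006, 0.09, 0.05, 0.003, -0.03, 0],
  [-0.012, 0.17, 0.07, 0.008, -0.07, 0],
  [-0.018, 0.25, 0.08, 0.013, -0.11, 0],
  [-0.023, 0.33, 0.08, 0.018, -0.15, 0],
  [-0.028, 0.41, 0.08, 0.023, -0.19, 0],
  [-0.034, 0.49, 0.08, 0.028, -0.23, 0],
  [-0.04, 0.57, 0.075, 0.033, -0.27, 0],
  [-0.045, 0.65, 0.065, 0.038, -0.31, 0],
  [-0.05, 0.73, 0.055, 0.043, -0.35, 0],
  [-0.055, 0.81, 0.045, 0.046, -0.375, 0],
  [-0.057, 0.8635, 0.033, 0.048, -0.386, 0],
])

```text
clock: 17.35
position: [473.8, 25.9, 238.1]
ee_rot: [0.955, 0.055, 0.291, -0.005]
contact_force: [2.1, -1.9, 1.5]
gripper_width: 19.9
```

Call:
step_arm([
  [0, 0, 0, 0, 0, 0],
  [0, 0, 0, 0, 0, 0],
  [0, 0, 0, 0, 0, 0],
])

```text
clock: 17.6
position: [475.3, 23.3, 238.9]
ee_rot: [0.955, 0.053, 0.291, -0.004]
contact_force: [-0.9, 0.8, -0.3]
gripper_width: 19.4
```

```bash
python3 look.py w19 wrist 0 0 560 420 1.4;python3 look.py d19 side 200 130 350 250 4; python3 look.py s19 scene 160 150 320 310 4
python3 - <<'E'
from bench import arm;from h import *
s=arm.read_state();print(s['joints'],s['gripper_width'],s["position"]);print(R.from_quat(s["ee_rot"]).as_matrix().round(4))
E
```

```text
[465.75368376  25.33460677 403.72964934] [475.64403846  23.43508144 239.29266832] [ 0.95514475  0.05248224  0.29142024 -0.00428481] [-0.73288738  0.10950647 -0.92481712] 17.65
[  259.99107142 -1314.88459038   749.17299161] [475.80692716  23.54412492 239.40005214] [ 0.95510421  0.05255067  0.29154043 -0.00430814] [ 0.11388331 -0.66012851 -0.61648058] 17.7
[ -38.43856757  552.30564875 1023.78725964] [475.84848848  23.60049777 239.39104865] [ 0.95508814  0.05266267  0.29157299 -0.0042993 ] [ 0.13779592 -0.52094204 -0.61462019] 17.75
[ 0.39785334 -0.14143364 -0.97396254  0.8193037  -0.24852906  0.53214008] 19.341593184760658 [475.84848848  23.60049777 239.39104865]
[[ 0.8244  0.1031  0.5565]
 [ 0.0981 -0.9944  0.0389]
 [ 0.5574  0.0225 -0.8299]]
```

View pics/w19c.png

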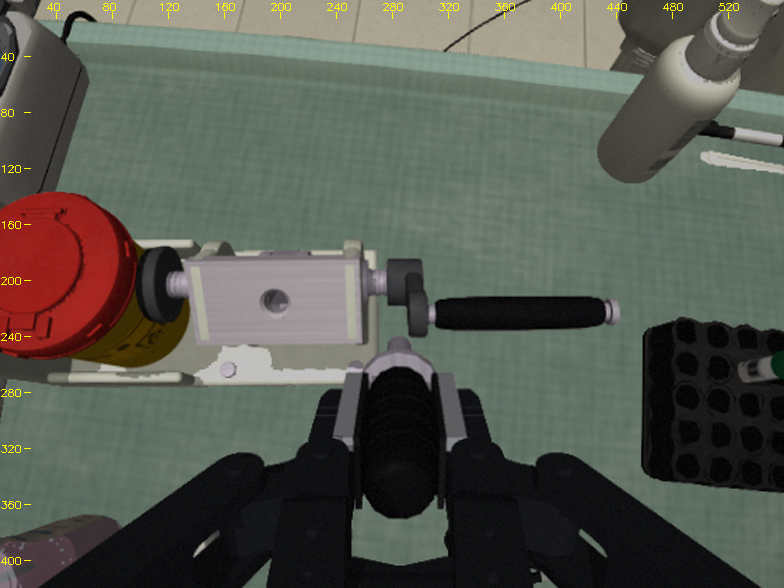

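View pics/d19c.png

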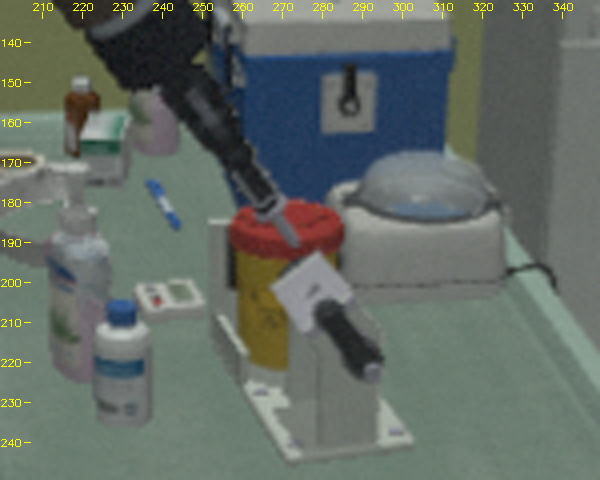

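View pics/s19c.png

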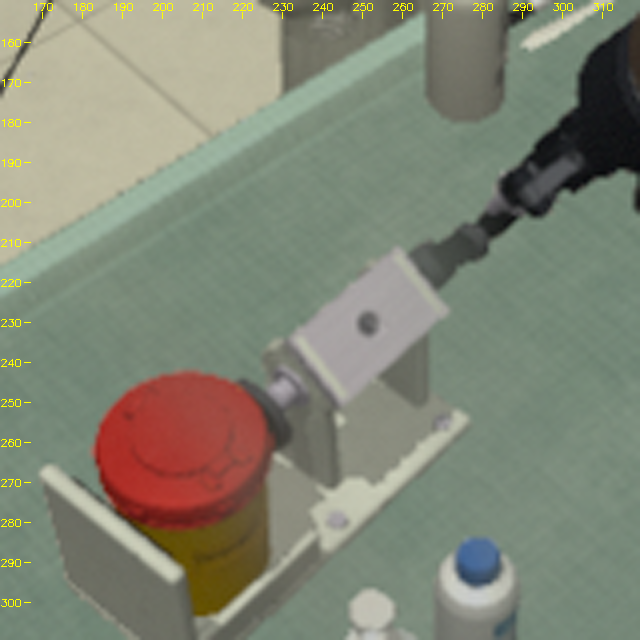

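The arm has stopped short at (476,24,239): joint 5 (-0.25) and joint 3 (-0.97) are near their limits. The pin is still held, with its tip at side (273,190). I'll fit a quick kinematic model to the logged joint and pose data to find a reachable wrist posture.

```bash
cat > kin.py <<'E'
from h import *; import pickle,glob
def fk(j,q):
    a1,h,L2,a3,L4,L6,d,s4,s6=q
    F=j[1]-j[2]
    p=np.array([a1+L2*np.sin(j[1])+L4*np.cos(F)+a3*np.sin(F), d, h+L2*np.cos(j[1])-L4*np.sin(F)+a3*np.cos(F)])
    Ro=R.from_euler('z',j[0])*R.from_euler('y',F)*R.from_euler('x',s4*j[3])*R.from_euler('y',-j[4])*R.from_euler('x',s6*j[5])
    p=R.from_euler('z',j[0]).apply(p)+Ro.apply([L6,0,0])
    # tool: z=local x ; y = local +-y ; 
    M=Ro.as_matrix(); T=np.stack([np.cross(M[:,1],M[:,0]),M[:,1],M[:,0]],1)
    return p,T
if __name__=="__main__":
    D=[pickle.load(open(f,"rb"))[1] for f in sorted(glob.glob("[wds]1*.pkl"))+["w1.pkl","w2.pkl","w3.pkl","w4.pkl","w5.pkl","w6.pkl","w7.pkl","w8.pkl","w9.pkl"]]
    for s4 in (1,-1):
      for s6 in (1,-1):
        def f(x):
            o=[]
            for s in D:
                p,T=fk(s["joints"],list(x)+[s4,s6]); o+=list((p-s["position"])); o+=list(((T[:,2]-R.from_quat(s["ee_rot"]).as_matrix()[:,2])*200))
            return np.array(o)
        r=least_squares(f,[0,200,500,0,500,200,-160])
        j=D[0]["joints"]
        print(s4,s6,r.x.round(1),r.cost,np.abs(r.fun).max().round(2))
        s=[x for x in D if abs(x["joints"][3])>.3][0]; p,T=fk(s["joints"],list(r.x)+[s4,s6]); print(T.round(3).tolist(),R.from_quat(s["ee_rot"]).as_matrix().round(3).tolist())
E
python3 kin.py
```

```text
1 1 [  41.7  291.   538.9   -6.   385.9  414.3 -168.4] 20288.10983541473 66.33
[[-0.639, 0.647, 0.417], [0.769, 0.521, 0.37], [0.022, 0.557, -0.83]] [[0.824, 0.103, 0.556], [0.098, -0.994, 0.039], [0.557, 0.022, -0.83]]
1 -1 [  41.7  291.   538.9   -6.   385.9  414.3 -168.4] 20288.10983541439 66.33
[[-0.875, -0.245, 0.417], [-0.083, 0.925, 0.37], [-0.477, 0.29, -0.83]] [[0.824, 0.103, 0.556], [0.098, -0.994, 0.039], [0.557, 0.022, -0.83]]
-1 1 [  38.6  297.5  547.7   -9.5  388.6  425.1 -151.6] 11359.264851017042 63.2
[[-0.671, -0.49, 0.556], [-0.568, 0.822, 0.039], [-0.477, -0.29, -0.83]] [[0.824, 0.103, 0.556], [0.098, -0.994, 0.039], [0.557, 0.022, -0.83]]
-1 -1 [  38.6  297.5  547.7   -9.5  388.6  425.1 -151.6] 11359.264851017724 63.2
[[0.103, -0.824, 0.556], [-0.994, -0.098, 0.039], [0.022, -0.557, -0.83]] [[0.824, 0.103, 0.556], [0.098, -0.994, 0.039], [0.557, 0.022, -0.83]]
```

```bash
cat > kin.py <<'E'
from h import *; import pickle,glob
def fk(j,q):
    a1,h,L2,a3,L4,L6,d0,d3,d5,e4,e5=q
    F=j[1]-j[2]
    A=R.from_euler('z',j[0]); B=A*R.from_euler('y',F); C=B*R.from_euler('x',-j[3]); E=C*R.from_euler('y',-j[4]); G=E*R.from_euler('x',-j[5])
    p=A.apply([a1+L2*np.sin(j[1]),d0,h+L2*np.cos(j[1])])+B.apply([L4,0,a3])+C.apply([0,d3,e4])+E.apply([L6,d5,e5])
    M=G.as_matrix(); T=np.stack([-M[:,1],np.cross(M[:,0],-M[:,1]),M[:,0]],1)
    return p,T
def load():
    return [pickle.load(open(f,"rb"))[1] for f in sorted(glob.glob("[wds][0-9]*.pkl"))]
if __name__=="__main__":
    D=load()
    names="a1,h,L2,a3,L4,L6,d0,d3,d5,e4,e5".split(",")
    def run(mask):
        x0=np.array([0,265,444,110,470,250,0,-160.,0,0,0])*mask
        idx=np.where(mask)[0]
        def f(x):
            q=np.zeros(11);q[idx]=x;o=[]
            for s in D:
                p,T=fk(s["joints"],q); o+=list(p-s["position"])
            return np.array(o+list(1e-3*x))
        r=least_squares(f,x0[idx]); print({names[i]:round(float(v),1) for i,v in zip(idx,r.x)},r.cost.round(2),np.abs(r.fun[:-len(idx)]).max().round(2))
        q=np.zeros(11);q[idx]=r.x;return q
    for m in ([1,1,1,1,1,1,1,0,0,0,0],[1,1,1,1,1,1,0,1,0,0,0],[1,1,1,1,1,1,1,1,0,0,0],[1,1,1,1,1,1,0,1,0,0,1],[1]*11):
        q=run(np.array(m))
    pickle.dump(q,open("kin.pkl","wb"))
    for s in D[::4]:
        p,T=fk(s["joints"],q); print((p-s["position"]).round(2),np.abs(T-R.from_quat(s["ee_rot"]).as_matrix()).max().round(4))
E
python3 kin.py
```

```text
{'a1': 31.5, 'h': 300.2, 'L2': 551.4, 'a3': -8.0, 'L4': 394.7, 'L6': 429.6, 'd0': -151.8} 11557.03 64.15
{'a1': 0.0, 'h': 160.6, 'L2': 564.9, 'a3': 0.0, 'L4': 421.8, 'L6': 297.7, 'd3': -159.8} 0.32 0.0
{'a1': 0.0, 'h': 160.6, 'L2': 564.9, 'a3': 0.0, 'L4': 421.8, 'L6': 297.7, 'd0': 0.0, 'd3': -159.8} 0.32 0.0
{'a1': 0.0, 'h': 160.6, 'L2': 564.9, 'a3': 0.0, 'L4': 421.8, 'L6': 297.7, 'd3': -159.8, 'e5': -0.0} 0.32 0.0
{'a1': 3.9, 'h': 153.3, 'L2': 564.9, 'a3': -0.0, 'L4': 421.8, 'L6': 290.5, 'd0': 4.6, 'd3': -82.2, 'd5': -82.2, 'e4': 0.0, 'e5': -3.9} 0.31 0.02
[0.   0.   0.01] 0.0
[-0. -0. -0.] 0.0
[ 0.01 -0.    0.  ] 0.0
[-0.01 -0.   -0.  ] 0.0
[-0.01  0.   -0.  ] 0.0
[-0.01 -0.   -0.  ] 0.0
[-0.01  0.   -0.  ] 0.0
```

```bash
cat > ik.py <<'E'
from kin import *
Q=np.array([0,160.6,564.9,0,421.8,297.7,0,-159.8,0,0,0])
D=load(); idx=[1,2,4,5,7]
def f(x):
    q=np.zeros(11);q[idx]=x; return np.concatenate([fk(s["joints"],q)[0]-s["position"] for s in D])
Q[idx]=least_squares(f,Q[idx]).x
lo=np.array([-3.14,-1.21,-1.07,-3.16,-2.99,-3.1]);hi=np.array([3.14,2.06,1.41,2.05,-.16,3.1])
def ik(p,T,seeds,limits=True):
    best=[]
    for s in seeds:
        g=lambda j:np.concatenate([(fk(j,Q)[0]-p)/100,(fk(j,Q)[1]-T).ravel()])
        r=least_squares(g,np.clip(s,lo+1e-3,hi-1e-3) if limits else s,bounds=(lo,hi) if limits else (-np.inf,np.inf))
        if not any(np.allclose(r.x,b[1],atol=1e-2) for b in best): best.append((r.cost,r.x))
    return sorted(best,key=lambda b:b[0])
yaw=.124
Rb=R.from_euler('z',yaw).as_matrix()
t=Rb@np.array([np.sin(np.radians(35)),0,-np.cos(np.radians(35))])
C=Rb@np.array([553.65-20.08,28.3,128.75])
def target(b,roll=0,tool_off=13.7):
    y=Rb@np.array([0,-1,0]);x=np.cross(y,t);M=np.stack([x,y,t],1)@R.from_euler('z',roll).as_matrix()
    return C-(tool_off+b)*t,M
E
cat > t.py <<'E'
from ik import *
print(Q.round(2))
rng=np.random.default_rng(0)
seeds=[rng.uniform(lo,hi) for _ in range(40)]
for b in (0,20,50,100):
    p,M=target(b); print("b",b,p.round(1))
    for c,j in ik(p,M,seeds)[:4]: 
        if c<1e-3: print("   ",c.round(6),j.round(3))
p,M=target(0)
for c,j in ik(p,M,seeds,False)[:8]: 
        if c<1e-6: print(" unlim  ",c.round(6),((j+np.pi)%(2*np.pi)-np.pi).round(3))
E
python3 t.py
```

```text
[   0.   160.6  564.9    0.   421.8  297.7    0.  -159.8    0.     0.
    0. ]
b 0 [518.2  93.1 140. ]
b 20 [506.8  91.7 156.4]
b 50 [489.7  89.6 180.9]
b 100 [461.3  86.  221.9]
    0.000276 [ 0.39  -0.128 -1.07   1.249 -0.16   0.104]
 unlim   0.0 [ 0.556  1.853 -2.596  0.693 -2.756  1.865]
 unlim   0.0 [ 0.556  1.853 -2.596  0.693 -2.756  1.865]
 unlim   0.0 [ 2.96  -1.84  -0.586 -0.579  2.82  -1.873]
 unlim   0.0 [ 0.491  1.876 -2.085 -0.887  2.873  0.397]
 unlim   0.0 [ 3.017 -1.862 -1.036  0.769 -2.937 -0.607]
 unlim   0.0 [ 3.017 -1.862 -1.036  0.769 -2.937 -0.607]
 unlim   0.0 [ 2.96  -1.84  -0.586 -0.579  2.82  -1.873]
 unlim   0.0 [-0.182  1.84  -2.555  2.563  2.82  -1.873]
```

```bash
cat > t2.py <<'E'
from ik import *
rng=np.random.default_rng(1)
def sols(p,M,n=120):
    out=[]
    for _ in range(n):
        s=rng.uniform(lo,hi)
        g=lambda j:np.concatenate([(fk(j,Q)[0]-p)/100,(fk(j,Q)[1]-M).ravel()])
        r=least_squares(g,s,method='lm',max_nfev=400)
        if r.cost<1e-8:
            j=(r.x+np.pi)%(2*np.pi)-np.pi
            if not any(np.abs(np.exp(1j*j)-np.exp(1j*o)).max()<1e-2 for o in out): out.append(j)
    return out
if __name__=="__main__":
  for b in (0,50):
    p,M=target(b)
    for j in sols(p,M):
        v=[i+1 for i in range(6) if j[i]<lo[i] or j[i]>hi[i]]
        print(b,j.round(3),"viol",v)
E
python3 t2.py
```

```text
0 [-2.651 -1.876 -1.056  2.255  2.873  0.397] viol [2, 4, 5]
0 [ 2.96  -1.84  -0.586 -0.579  2.82  -1.873] viol [2, 5]
0 [ 0.491  1.876 -2.085 -0.887  2.873  0.397] viol [3, 5]
0 [ 0.556  1.853 -2.596  0.693 -2.756  1.865] viol [3]
0 [-0.125  1.862 -2.106 -2.373 -2.937 -0.607] viol [3]
0 [-2.585 -1.853 -0.546 -2.449 -2.756  1.865] viol [2]
0 [ 3.017 -1.862 -1.036  0.769 -2.937 -0.607] viol [2]
0 [-0.182  1.84  -2.555  2.563  2.82  -1.873] viol [3, 4, 5]
50 [ 2.94  -1.715 -1.001  0.609 -2.815 -0.718] viol [2]
50 [-2.555 -1.73  -1.025  2.422  2.743  0.504] viol [2, 4, 5]
50 [-0.172  1.727 -2.599  2.443  2.878 -2.007] viol [3, 4, 5]
50 [-0.201  1.715 -2.141 -2.533 -2.815 -0.718] viol [3]
50 [ 2.969 -1.727 -0.542 -0.699  2.878 -2.007] viol [2, 5]
50 [ 0.586  1.73  -2.117 -0.72   2.743  0.504] viol [3, 5]
50 [ 0.552  1.742 -2.637  0.814 -2.808  1.999] viol [3]
50 [-2.59  -1.742 -0.505 -2.327 -2.808  1.999] viol [2]
```

```bash
cat > t3.py <<'E'
from ik import *
from t2 import sols
cz=-t
pin=np.array([483.9,-259.5,74.])
g=4.
def tool(alpha,az,flip=0):
    # tool z points down, tilted outwards by alpha along azimuth az
    Rz=R.from_euler('z',az).as_matrix(); tz=Rz@np.array([np.sin(alpha),0,-np.cos(alpha)]); y=Rz@np.array([0,-1.,0])*(1 if not flip else -1); x=np.cross(y,tz)
    return np.stack([x,y,tz],1)
def ins(alpha,b,flip=0):
    M=tool(alpha,yaw,flip); return C+(31+g+b)*cz+18.7*M[:,2],M
def rack(alpha,up=0,az=yaw,flip=0):
    phi=np.radians(35)-alpha; M=tool(-phi,az,flip); return pin+[0,0,g+up]+18.7*M[:,2],M
if __name__=="__main__":
  for a in (0,10,15,20):
    al=np.radians(a)
    for nm,(p,M) in {"ins0":ins(al,0),"ins60":ins(al,60),"rack":rack(al),"rack100":rack(al,100)}.items():
        for j in sols(p,M,40):
            if np.all(j>lo) and np.all(j<hi): print(a,nm,p.round(1),j.round(2),"margins",np.minimum(j-lo,hi-j).round(2)[1:])
E
python3 t3.py
```

```text
0 ins0 [506.1  91.6 138.7] [ 0.5   0.29 -0.39  0.   -0.89  1.2 ] margins [1.5  0.68 2.05 0.73 1.9 ]
0 ins60 [471.9  87.3 187.9] [ 0.52  0.18 -0.4   0.   -0.99  1.17] margins [1.39 0.67 2.05 0.83 1.93]
0 rack [ 473.3 -260.8   62.7] [-0.12  0.69 -0.12  0.14 -1.36  1.75] margins [1.37 0.95 1.91 1.2  1.35]
0 rack100 [ 473.3 -260.8  162.7] [-0.12  0.58 -0.04  0.14 -1.55  1.77] margins [1.48 1.03 1.91 1.39 1.33]
10 ins0 [509.3  92.  139. ] [ 0.53  0.22 -0.55  0.11 -0.65  1.08] margins [1.43 0.52 1.94 0.49 2.02]
10 ins60 [475.1  87.7 188.2] [ 0.57  0.1  -0.55  0.11 -0.77  1.06] margins [1.31 0.52 1.94 0.61 2.04]
10 rack [ 476.1 -260.5   61.1] [-0.14  0.61 -0.2   0.12 -1.19  1.77] margins [1.45 0.87 1.93 1.03 1.33]
10 rack100 [ 476.1 -260.5  161.1] [-0.14  0.5  -0.1   0.11 -1.39  1.79] margins [1.56 0.97 1.94 1.23 1.31]
15 ins0 [510.9  92.2 139.4] [ 0.55  0.19 -0.65  0.22 -0.51  0.97] margins [1.4  0.42 1.83 0.35 2.13]
15 ins60 [476.7  87.9 188.5] [ 0.59  0.06 -0.64  0.19 -0.64  0.96] margins [1.27 0.43 1.86 0.48 2.14]
15 rack [ 477.6 -260.3   60.4] [-0.15  0.57 -0.24  0.1  -1.1   1.78] margins [1.49 0.83 1.95 0.94 1.32]
15 rack100 [ 477.6 -260.3  160.4] [-0.15  0.46 -0.14  0.1  -1.31  1.8 ] margins [1.6  0.93 1.95 1.15 1.3 ]
20 ins0 [512.4  92.4 139.8] [ 0.55  0.16 -0.77  0.42 -0.35  0.77] margins [1.37 0.3  1.63 0.19 2.33]
20 ins60 [478.2  88.1 189. ] [ 0.6   0.03 -0.74  0.33 -0.51  0.83] margins [1.24 0.33 1.72 0.35 2.27]
20 rack [ 479.1 -260.1   59.9] [-0.16  0.54 -0.28  0.09 -1.01  1.8 ] margins [1.52 0.79 1.96 0.85 1.3 ]
20 rack100 [ 479.1 -260.1  159.9] [-0.16  0.43 -0.17  0.08 -1.22  1.82] margins [1.63 0.9  1.97 1.06 1.28]
```

No coaxial posture is within the joint limits. The fitted model matches the logs to 0.01 mm, so I trust that. The fix is to grip the pin with the tool leaned 25° relative to it, about the jaw axis, so the tool only needs a 10° tilt at the bore. To regrasp, I'll first put the pin back in its well.

```bash
cat > mv.py <<'E'
from t3 import *
from bench import arm
def delta(p,M,s=None):
    s=s or arm.read_state(); rv=(R.from_matrix(M)*R.from_quat(s["ee_rot"]).inv()).as_rotvec()
    return ((p-s["position"])/400).round(4).tolist()+(rv/(np.pi/2)).round(4).tolist()
E
python3 -c "
from mv import *
print(delta(np.array([484.,-259.5,208.7]),tool(0,.124)))"
```

```text
[0.0204, -0.7078, -0.0767, -0.0289, 0.3757, 0.0085]
```

Call:
step_arm([
  [0.002, -0.02, 0, -0.002, 0.02, 0],
  [0.004, -0.06, 0, -0.005, 0.06, 0.001],
  [0.006, -0.12, 0, -0.008, 0.1, 0.002],
  [0.008, -0.19, -0.01, -0.011, 0.14, 0.003],
  [0.01, -0.26, -0.02, -0.014, 0.18, 0.004],
  [0.012, -0.33, -0.03, -0.017, 0.22, 0.005],
  [0.014, -0.4, -0.04, -0.02, 0.26, 0.006],
  [0.016, -0.47, -0.05, -0.023, 0.3, 0.007],
  [0.018, -0.54, -0.06, -0.026, 0.34, 0.008],
  [0.02, -0.61, -0.07, -0.029, 0.375, 0.0085],
  [0.0204, -0.67, -0.0767, -0.029, 0.3757, 0.0085],
  [0.0204, -0.7078, -0.0767, -0.029, 0.3757, 0.0085],
])

```text
clock: 18.75
position: [484.2, -261.3, 206.5]
ee_rot: [0.998, 0.062, -0.001, -0.001]
contact_force: [-0.4, 0.2, -0.2]
gripper_width: 19.5
```

Call:
step_arm([
  [0, 0, 0, 0, 0, 0],
  [0, 0, 0, 0, 0, 0],
  [0, 0, 0, 0, 0, 0],
])

```text
clock: 19.0
position: [483.6, -259.1, 208.1]
ee_rot: [0.998, 0.062, -0.0, -0.0]
contact_force: [0.0, 0.6, -0.1]
gripper_width: 19.5
```

```bash
python3 -c "
from mv import *
print(delta(np.array([484.,-259.5,208.7]),tool(0,.124)),arm.read_state()['position'],arm.read_state()['joints'],arm.read_state()['clock'])"; python3 look.py w20 wrist 100 135 460 405 2.2
```

```text
[0.0011, -0.0011, 0.0015, -0.0003, -0.0003, -0.0006] [ 483.57948511 -259.05173405  208.11504423] [-1.96412294e-01  2.74070093e-01 -2.16030704e-01 -3.82407538e-04
 -1.08128107e+00  1.89240274e+00] 19.0
[ 567.43539555 -249.2867857   350.27982905] [ 483.61387273 -258.82222948  208.35663301] [ 9.98024182e-01  6.28308780e-02 -8.60491324e-05 -7.04727014e-05] [ 0.46023816 -0.31854342 -1.45439183] 19.05
```

View pics/w20c.png

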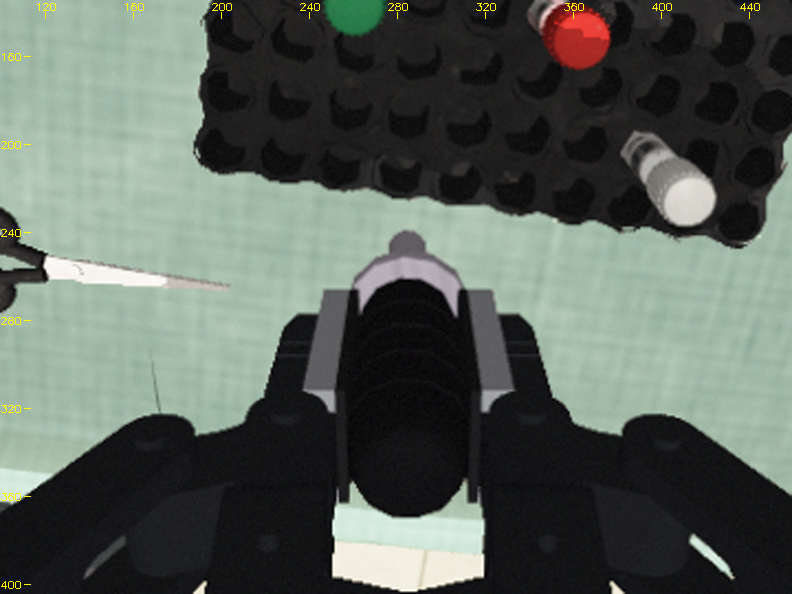

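Call:
step_arm([
  [0.001, -0.001, -0.02, 0, 0, 0],
  [0.001, -0.001, -0.07, 0, 0, 0],
  [0.001, -0.001, -0.13, 0, 0, 0],
  [0.001, -0.001, -0.19, 0, 0, 0],
  [0.001, -0.001, -0.24, 0, 0, 0],
  [0.001, -0.001, -0.28, 0, 0, 0],
  [0.001, -0.001, -0.31, 0, 0, 0],
  [0.001, -0.001, -0.335, 0, 0, 0],
  [0.001, -0.001, -0.355, 0, 0, 0],
  [0.001, -0.001, -0.368, 0, 0, 0],
  [0.001, -0.001, -0.375, 0, 0, 0],
  [0.001, -0.001, -0.377, 0, 0, 0],
])

```text
clock: 20.05
position: [484.0, -259.8, 57.3]
ee_rot: [0.998, 0.063, -0.0, 0.0]
contact_force: [0.4, -0.0, -0.8]
gripper_width: 19.5
```

Call:
step_arm([
  [0, 0, 0, 0, 0, 0],
  [0, 0, 0, 0, 0, 0],
])

```text
clock: 20.22
position: [484.3, -260.1, 58.0]
ee_rot: [0.998, 0.063, 0.0, 0.0]
contact_force: [0.2, 0.9, -0.1]
gripper_width: 19.6
```

```bash
python3 look.py w21 wrist 100 135 460 405 2.2
```

```text
[ 567.98755562 -250.11770509  200.26173213] [ 484.28062244 -260.07338726   58.03686943] [9.98041797e-01 6.25486116e-02 3.05509149e-04 3.86942101e-04] [ 0.46865694  0.32522141 -0.51352548] 20.2667
```

View pics/w21c.png

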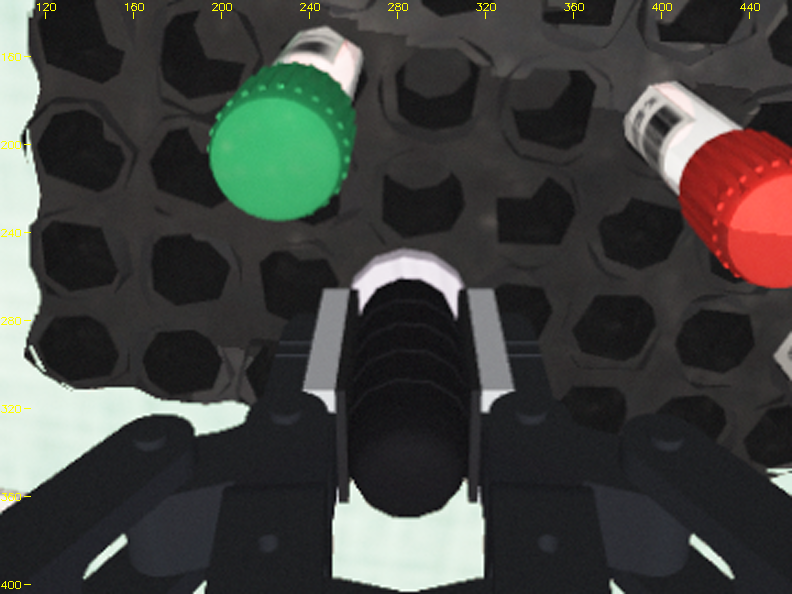

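Call:
step_arm([
  [0, 0, -0.002, 0, 0, 0],
  [0, 0, -0.002, 0, 0, 0],
  [0, 0, -0.002, 0, 0, 0],
  [0, 0, -0.002, 0, 0, 0],
  [0, 0, -0.002, 0, 0, 0],
  [0, 0, -0.002, 0, 0, 0],
  [0, 0, -0.002, 0, 0, 0],
], jaw=0.2)

```text
clock: 20.85
position: [483.9, -260.0, 56.6]
ee_rot: [0.998, 0.063, -0.0, 0.0]
contact_force: [0.0, 0.1, -0.2]
gripper_width: 51.2
```

```bash
python3 look.py w22 wrist 100 135 460 405 2.2; python3 -c "
from mv import *
import t3
t3.pin[:]=[484.4,-260.0,74]
a=np.radians(10)
s=arm.read_state(); print(s['position'])
for p,M in [rack(a)]: print(p,delta(p,M))
for k in (.25,.5,.75):
    M=tool(-np.radians(25)*k,yaw); g0=s['position']+[0,0,18.7]; g1=np.array([484.4,-260.,78]); gp=g0+(g1-g0)*k; print(k,delta(gp+18.7*M[:,2],M))
"
```

```text
[ 567.73278829 -250.0516139   198.77816874] [ 483.87383844 -259.92367651   56.62405096] [ 9.98041095e-01  6.25605353e-02 -3.42276046e-04  1.87030742e-04] [ 0.09331662 -0.18105924 -0.07321715] 20.9
[ 483.87383844 -259.92367651   56.62405096]
[ 476.55771866 -260.97745783   61.05204438] [-0.0183, -0.0026, 0.0111, -0.0343, 0.2752, -0.0008]
0.25 [-0.0047, -0.0007, 0.002, -0.0084, 0.0685, -0.0008]
0.5 [-0.0094, -0.0013, 0.0045, -0.017, 0.1374, -0.0008]
0.75 [-0.0139, -0.002, 0.0075, -0.0256, 0.2063, -0.0008]
```

View pics/w22c.png

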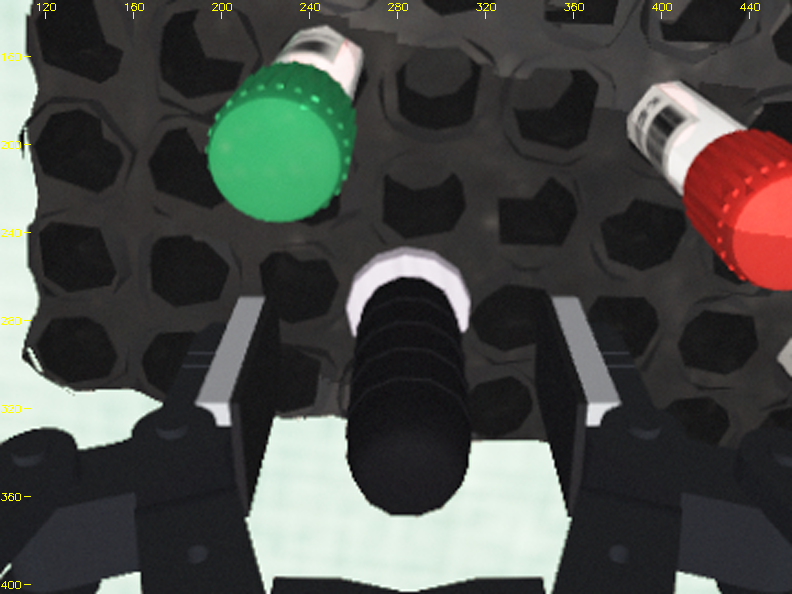

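Call:
step_arm([
  [-0.0023, -0.0003, 0.001, -0.004, 0.034, -0.0008],
  [-0.0047, -0.0007, 0.002, -0.0084, 0.0685, -0.0008],
  [-0.007, -0.001, 0.0033, -0.0127, 0.103, -0.0008],
  [-0.0094, -0.0013, 0.0045, -0.017, 0.1374, -0.0008],
  [-0.0117, -0.0017, 0.006, -0.0213, 0.172, -0.0008],
  [-0.0139, -0.002, 0.0075, -0.0256, 0.2063, -0.0008],
  [-0.0161, -0.0023, 0.0093, -0.03, 0.241, -0.0008],
  [-0.0183, -0.0026, 0.0111, -0.0343, 0.2752, -0.0008],
  [-0.0183, -0.0026, 0.0111, -0.0343, 0.2752, -0.0008],
  [-0.0183, -0.0026, 0.0111, -0.0343, 0.2752, -0.0008],
])

```text
clock: 21.73
position: [476.6, -260.8, 60.3]
ee_rot: [0.974, 0.061, -0.216, 0.013]
contact_force: [0.3, 0.7, 0.4]
gripper_width: 51.0
```

```bash
python3 look.py w23 wrist 100 135 460 405 2.2; python3 look.py d23 side 230 230 360 345 5; python3 -c "
from mv import *
import t3
t3.pin[:]=[484.4,-260.0,74]
p,M=rack(np.radians(10)); print(p,delta(p,M))"
```

```text
[ 612.43141337 -244.55460889  153.68041549] [ 476.32334074 -260.84254314   60.72168121] [ 0.97447772  0.06045958 -0.21578466  0.01322088] [ 1.05154433 -0.01172807 -0.48616   ] 21.7833
[  259.99107142 -1314.88459038   749.17299161] [ 476.15862805 -260.9646957    61.05715906] [ 0.97450482  0.0603507  -0.215689    0.01328163] [ 0.647977   -0.42350574  0.29378818] 21.8333
[ 476.55771866 -260.97745783   61.05204438] [0.001, -0.0, -0.0, -0.0001, 0.0004, 0.0002]
```

View pics/w23c.png

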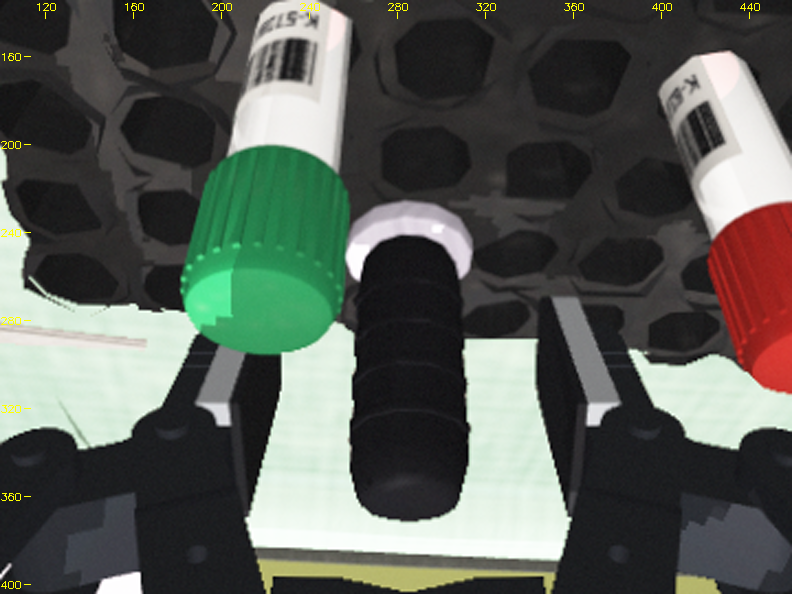

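View pics/d23c.png

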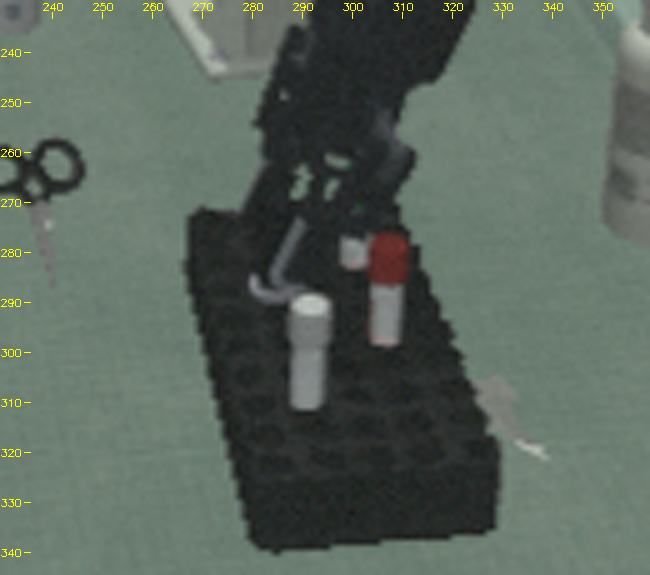

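The jaws straddle the pin and nothing touches the green tube (force about 0), so I'll close.

Call:
step_arm([
  [0.001, 0, 0, 0, 0, 0],
  [0.001, 0, 0, 0, 0, 0],
  [0.001, 0, 0, 0, 0, 0],
  [0.001, 0, 0, 0, 0, 0],
  [0.001, 0, 0, 0, 0, 0],
  [0.001, 0, 0, 0, 0, 0],
  [0.001, 0, 0, 0, 0, 0],
], jaw=-1)

```text
clock: 22.42
position: [476.9, -261.1, 61.6]
ee_rot: [0.974, 0.061, -0.216, 0.014]
contact_force: [-1.0, 0.2, 4.4]
gripper_width: 19.2
```

```bash
python3 look.py w24 wrist 100 135 460 405 2.2
```

```text
[ 612.71672252 -244.80372932  154.97471535] [ 476.93434405 -261.07355954   61.64316635] [ 0.97439702  0.0605543  -0.21609635  0.01363765] [-0.94073107  1.39301285  5.16235794] 22.4667
```

View pics/w24c.png

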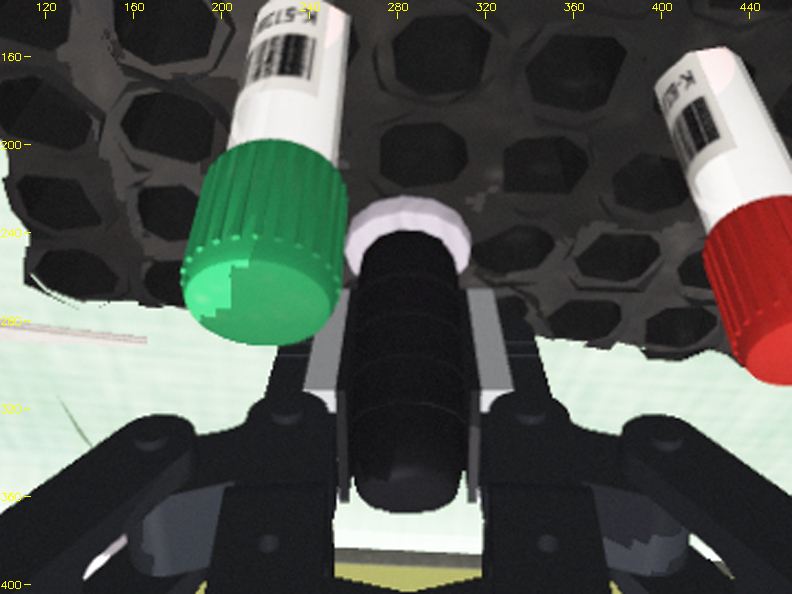

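Call:
step_arm([
  [0, 0, 0.01, 0, 0, 0],
  [0, 0, 0.03, 0, 0, 0],
  [0, 0, 0.06, 0, 0, 0],
  [0, 0, 0.1, 0, 0, 0],
  [0, 0, 0.15, 0, 0, 0],
  [0, 0, 0.2, 0, 0, 0],
  [0, 0, 0.25, 0, 0, 0],
  [0, 0, 0.3, 0, 0, 0],
  [0, 0, 0.34, 0, 0, 0],
  [0, 0, 0.37, 0, 0, 0],
  [0, 0, 0.38, 0, 0, 0],
  [0, 0, 0.38, 0, 0, 0],
])

```text
clock: 23.47
position: [477.5, -261.1, 214.6]
ee_rot: [0.975, 0.06, -0.214, 0.014]
contact_force: [0.3, 0.4, -0.5]
gripper_width: 19.5
```

```bash
python3 look.py w25 wrist 100 100 460 405 1.9; python3 look.py d25 side 230 180 360 345 3.6
cat > insr.py <<'E'
from mv import *
s24=pickle.load(open("w24.pkl","rb"))[1]
M24=R.from_quat(s24["ee_rot"]).as_matrix()
fw=np.array([484.4,s24["position"][1]+.93,43.])-s24["position"]
yb=Rb@np.array([0,1.,0]); Rr=R.from_rotvec(-np.radians(35)*yb)
def itgt(b,dC=np.zeros(3)):
    return C+dC+b*cz-Rr.apply(fw), (Rr*R.from_matrix(M24)).as_matrix()
E
python3 -c "
from insr import *
print(arm.read_state()['position'])
for b in (0,30,45,70,90):
    p,M=itgt(b); print(b,p.round(2),delta(p,M))
    for c,j in ik(p,M,[[.55,.2,-.5,.1,-.7,1.06]]): print(c.round(8),j.round(2))
print(M[:,2], np.degrees(np.arccos(-M[2,2])))
"
```

```text
[ 612.91068357 -244.80791181  308.40835143] [ 476.92352957 -260.85524392  213.40559345] [ 0.97456501  0.06039434 -0.21540129  0.01333596] [ 0.86219076 -0.19922502  0.33656395] 23.5167
[  259.99107142 -1314.88459038   749.17299161] [ 476.58667243 -260.76776359  212.6789331 ] [ 0.97439066  0.06041161 -0.21619803  0.01310277] [ 0.46559649 -0.04371176 -1.37191869] 23.5667
[ 476.58667243 -260.76776359  212.6789331 ]
0 [509.25  91.99 139.71] [0.0816, 0.8819, -0.1824, 0.0474, -0.3861, 0.0001]
0.0 [ 0.53  0.22 -0.55  0.12 -0.65  1.08]
30 [492.17  89.86 164.28] [0.039, 0.8766, -0.121, 0.0474, -0.3861, 0.0001]
0.0 [ 0.55  0.16 -0.55  0.11 -0.71  1.07]
45 [483.63  88.8  176.57] [0.0176, 0.8739, -0.0903, 0.0474, -0.3861, 0.0001]
0.0 [ 0.56  0.13 -0.55  0.11 -0.74  1.06]
70 [469.4   87.03 197.05] [-0.018, 0.8695, -0.0391, 0.0474, -0.3861, 0.0001]
0.0 [ 0.57  0.08 -0.55  0.11 -0.79  1.05]
90 [458.02  85.61 213.43] [-0.0464, 0.8659, 0.0019, 0.0474, -0.3861, 0.0001]
0.0 [ 0.59  0.04 -0.55  0.11 -0.83  1.04]
[ 0.17219868  0.02099788 -0.98483841] 9.98987804252873
```

View pics/w25c.png

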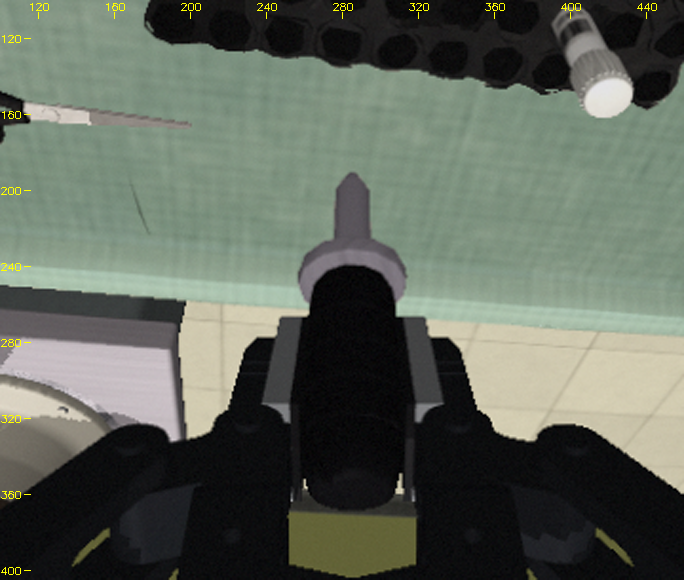

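View pics/d25c.png

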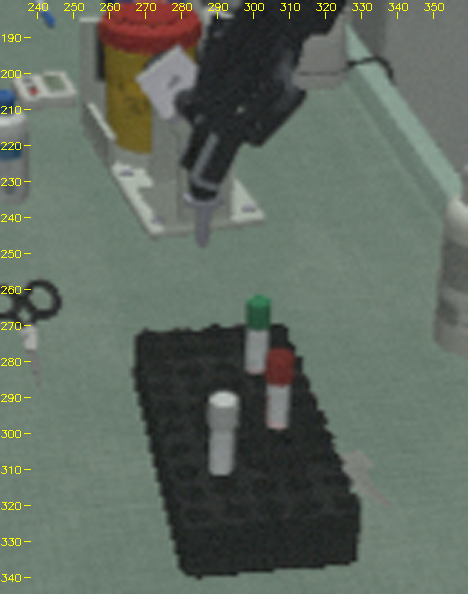

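Call:
step_arm([
  [0, 0.03, 0.01, 0.002, -0.015, 0],
  [-0.002, 0.09, 0.03, 0.006, -0.05, 0],
  [-0.004, 0.17, 0.05, 0.01, -0.085, 0],
  [-0.006, 0.25, 0.06, 0.015, -0.12, 0],
  [-0.008, 0.33, 0.06, 0.019, -0.155, 0],
  [-0.01, 0.41, 0.06, 0.023, -0.19, 0],
  [-0.012, 0.49, 0.06, 0.028, -0.225, 0],
  [-0.014, 0.57, 0.05, 0.032, -0.26, 0],
  [-0.016, 0.65, 0.03, 0.036, -0.295, 0],
  [-0.018, 0.73, 0.01, 0.041, -0.33, 0],
  [-0.018, 0.81, -0.02, 0.045, -0.365, 0],
  [-0.018, 0.8695, -0.0391, 0.0474, -0.3861, 0],
])

```text
clock: 24.57
position: [467.7, 88.6, 196.4]
ee_rot: [0.994, 0.062, 0.088, -0.006]
contact_force: [1.2, 0.3, -0.7]
gripper_width: 19.4
```

Call:
step_arm([
  [0, 0, 0, 0, 0, 0],
  [0, 0, 0, 0, 0, 0],
  [0, 0, 0, 0, 0, 0],
  [0, 0, 0, 0, 0, 0],
])

```text
clock: 24.9
position: [470.0, 86.5, 197.7]
ee_rot: [0.994, 0.061, 0.087, -0.005]
contact_force: [0.9, 0.9, -0.4]
gripper_width: 19.7
```

```bash
python3 look.py w26 wrist 140 80 460 380 2.4; python3 look.py d26 side 220 130 330 250 5; python3 look.py s26 scene 200 160 310 280 5; python3 -c "
from insr import *
print(arm.read_state()['joints'])
for b in (70,40,0): p,M=itgt(b); print(b,delta(p,M))"
```

```text
[527.89365072  93.01994909 352.34450812] [470.14058455  86.29913713 197.71796367] [ 0.99431254  0.06082102  0.08728555 -0.00496096] [ 0.0199464   0.22793093 -0.3694543 ] 24.95
[  259.99107142 -1314.88459038   749.17299161] [470.16141069  86.21537044 197.6818735 ] [ 0.99432163  0.06068589  0.08727632 -0.00495628] [ 0.09944587 -0.2223332  -0.78953491] 25.0
[ -38.43856757  552.30564875 1023.78725964] [470.13056056  86.1844944  197.64168644] [ 0.99432345  0.06067821  0.08726234 -0.0049314 ] [ 0.4193847  -0.37188162 -0.71920523] 25.05
[ 0.57102993  0.0771208  -0.54829448  0.10756514 -0.79064662  1.05189286]
70 [-0.0018, 0.0021, -0.0015, 0.0002, 0.0004, 0.0013]
40 [0.0409, 0.0074, -0.0629, 0.0002, 0.0004, 0.0013]
0 [0.0978, 0.0145, -0.1448, 0.0002, 0.0004, 0.0013]
```

View pics/w26c.png

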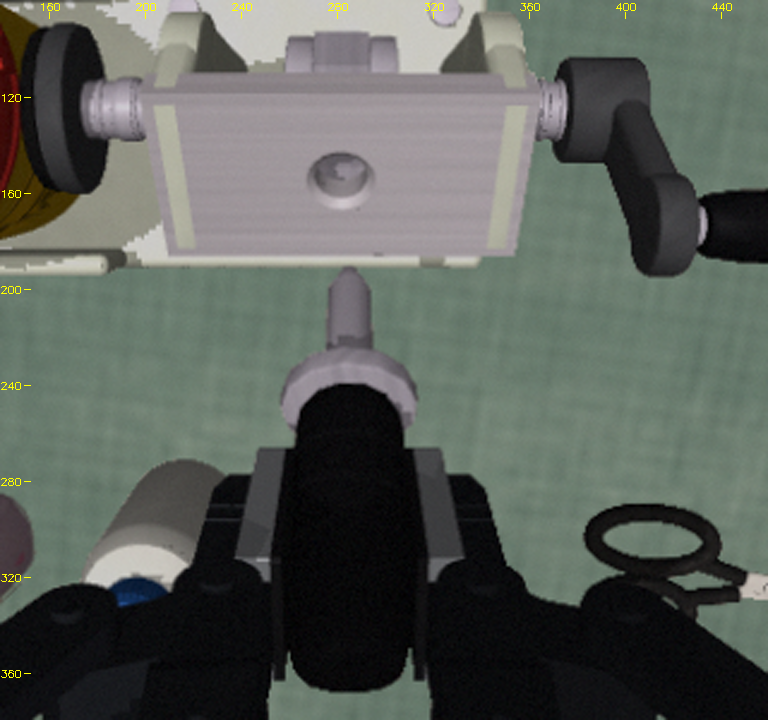

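View pics/d26c.png

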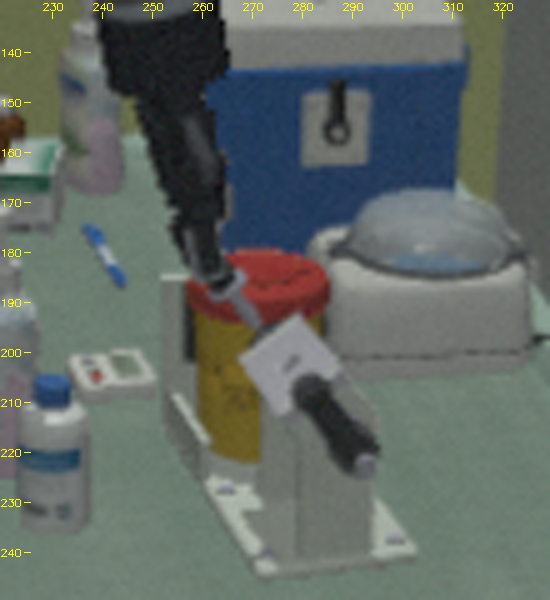

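View pics/s26c.png

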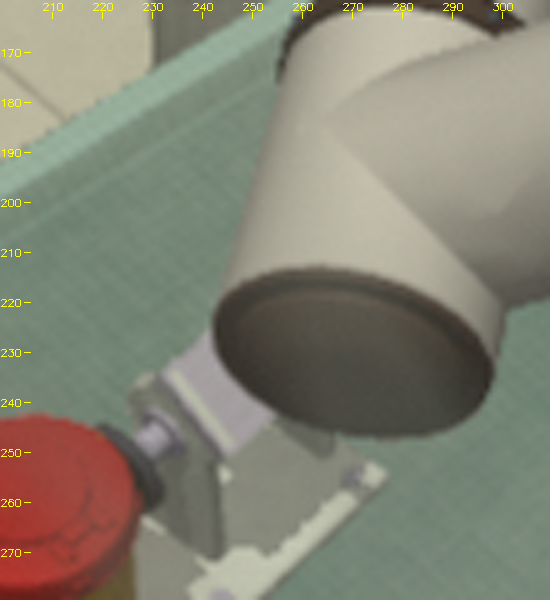

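Run:
```python
from insr import *
a=cv2.imread("pics/w26.png")[:,:,::-1]; crop(a,245,135,325,265,6,"pics/w26z.png",10)
w,s=pickle.load(open("w26.pkl","rb"))
M=R.from_quat(s["ee_rot"]).as_matrix(); p=s["position"]
ft=M24.T@fw; ax=M24.T@np.array([0,0,1.])
print("pin axis world",(M@ax).round(4),"cz",cz.round(4))
fl=p+M@ft; tip=fl-36*(M@ax)
print("pred tip",proj(w,tip).round(1),"flange",proj(w,fl).round(1),"bore",proj(w,C).round(1), "tip at home b", ((fl-C)@cz).round(1),"lateral",((fl-C)-((fl-C)@cz)*cz).round(2))
th=np.linspace(0,6.283,90);x=M24.T@(Rb@[1.,0,0]);y=M24.T@(Rb@[0,1.,0])
for h,r in ((0,13.5),(5,13.5)):
    q=proj(w,p+np.array([M@(ft+h*ax+r*(np.cos(k)*x+np.sin(k)*y)) for k in th])); print("flange rim",h,q.min(0).round(1),q.max(0).round(1))
q=proj(w,np.array([C+6.75*(np.cos(k)*(Rb@cx if False else np.cross(Rb@[0,1.,0],cz))+np.sin(k)*(Rb@[0,1.,0])) for k in th])); print("bore ellipse",q.min(0).round(1),q.max(0).round(1))
```

```text
pin axis world [-0.5699 -0.0697  0.8187] cz [-0.5692 -0.0709  0.8192]
pred tip [[284.2 191.2]] flange [[284.1 241.9]] bore [[282.8 155.4]] tip at home b 70.2 lateral [ 0.86 -0.75  0.53]
flange rim 0 [255.2 221.7] [313.  259.8]
flange rim 5 [254.6 230.1] [313.6 268. ]
bore ellipse [271.7 146.1] [293.9 164.4]
```

View pics/w26z.png

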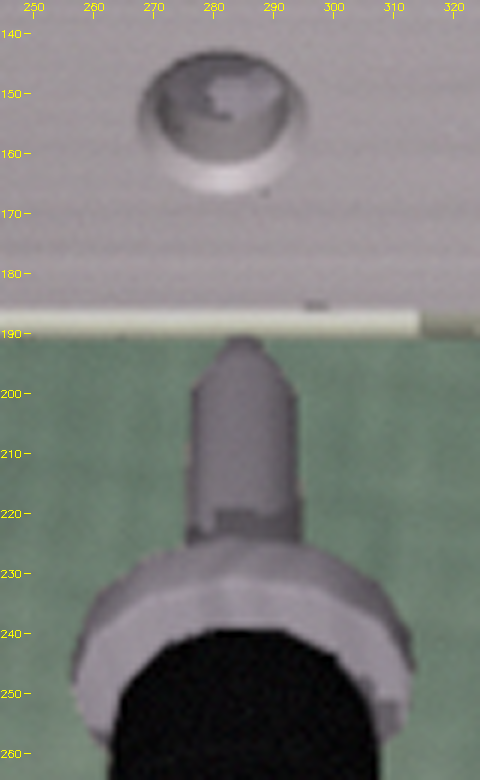

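The wrist view shows the bore mouth centred at (281.4,154.8) and the pin tip at (285.2,190.8). Against the model, the bore lies about 1.3 mm further towards the tub than I had assumed, so I'll apply that correction and close to just off the mouth.

```bash
python3 -c "
from insr import *
dC=1.3*yb
for b in (60,50,38,30): p,M=itgt(b,dC); print(b,delta(p,M))"
```

```text
60 [0.012, 0.0071, -0.022, 0.0002, 0.0004, 0.0013]
50 [0.0262, 0.0089, -0.0424, 0.0002, 0.0004, 0.0013]
38 [0.0433, 0.011, -0.067, 0.0002, 0.0004, 0.0013]
30 [0.0547, 0.0124, -0.0834, 0.0002, 0.0004, 0.0013]
```

Call:
step_arm([
  [0.004, 0.005, -0.006, 0, 0, 0.001],
  [0.012, 0.0071, -0.022, 0.0002, 0.0004, 0.0013],
  [0.02, 0.008, -0.033, 0.0002, 0.0004, 0.0013],
  [0.0262, 0.0089, -0.0424, 0.0002, 0.0004, 0.0013],
  [0.034, 0.01, -0.054, 0.0002, 0.0004, 0.0013],
  [0.04, 0.0106, -0.062, 0.0002, 0.0004, 0.0013],
  [0.0433, 0.011, -0.067, 0.0002, 0.0004, 0.0013],
  [0.0433, 0.011, -0.067, 0.0002, 0.0004, 0.0013],
  [0.0433, 0.011, -0.067, 0.0002, 0.0004, 0.0013],
  [0.0433, 0.011, -0.067, 0.0002, 0.0004, 0.0013],
])

```text
clock: 25.88
position: [487.1, 91.3, 170.8]
ee_rot: [0.994, 0.063, 0.087, -0.005]
contact_force: [0.2, -0.3, -1.1]
gripper_width: 19.4
```

```bash
python3 look.py w27 wrist 245 135 325 265 6; python3 look.py d27 side 240 165 310 225 9;python3 -c "
from insr import *
dC=1.3*yb
for b in (38,30,20,10,0): p,M=itgt(b,dC); print(b,delta(p,M))"
```

```text
[545.04588329  97.98305776 325.39166833] [487.0986922   91.2983367  170.84462883] [ 0.99422268  0.06263993  0.08700777 -0.00521014] [ 0.45439739 -0.01055385 -0.04711007] 25.9333
[  259.99107142 -1314.88459038   749.17299161] [487.07283887  91.30800053 170.90190911] [ 0.99422021  0.06261282  0.08705259 -0.00525901] [-0.16950422 -0.02450146 -0.28458204] 25.9833
38 [0.001, -0.0018, -0.0002, -0.0, 0.0002, -0.0011]
30 [0.0123, -0.0004, -0.0166, -0.0, 0.0002, -0.0011]
20 [0.0266, 0.0014, -0.037, -0.0, 0.0002, -0.0011]
10 [0.0408, 0.0032, -0.0575, -0.0, 0.0002, -0.0011]
0 [0.055, 0.0049, -0.078, -0.0, 0.0002, -0.0011]
```

View pics/w27c.png

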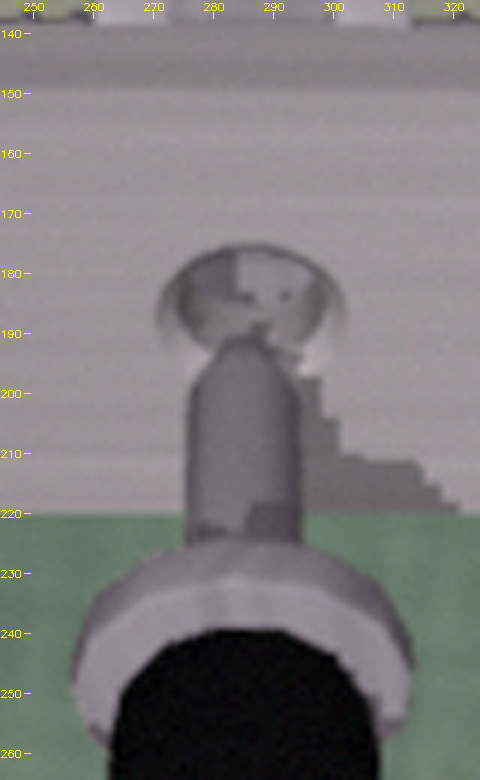

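View pics/d27c.png

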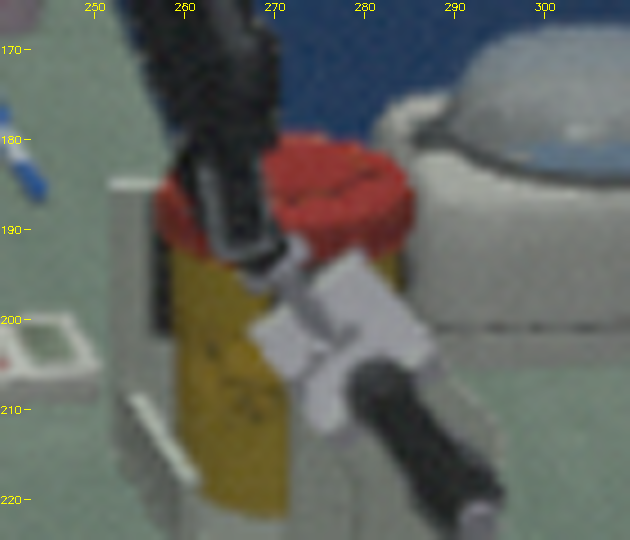

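The tip at (285,191) sits inside the chamfered mouth, which is centred near (286,189), and the correction above removes the remaining 0.7 mm. I'll push in stepwise and watch the force.

```bash
cat >> insr.py <<'E'
capx=np.cross(Rb@[0,1.,0],cz)
dC=1.3*yb+0.4*capx
E
python3 -c "
from insr import *
print(capx)
for b in (38,34,30,25,20): p,M=itgt(b,dC); print(b,delta(p,M))"
```

```text
[0.81286247 0.10131475 0.57357644]
38 [0.0018, -0.0017, 0.0004, -0.0, 0.0002, -0.0011]
34 [0.0075, -0.001, -0.0078, -0.0, 0.0002, -0.0011]
30 [0.0132, -0.0003, -0.016, -0.0, 0.0002, -0.0011]
25 [0.0203, 0.0006, -0.0262, -0.0, 0.0002, -0.0011]
20 [0.0274, 0.0015, -0.0365, -0.0, 0.0002, -0.0011]
```

Call:
step_arm([
  [0.0018, -0.0017, 0.0004, 0, 0.0002, -0.0011],
  [0.0046, -0.0013, -0.0037, 0, 0.0002, -0.0011],
  [0.0075, -0.001, -0.0078, 0, 0.0002, -0.0011],
  [0.0104, -0.0006, -0.012, 0, 0.0002, -0.0011],
  [0.0132, -0.0003, -0.016, 0, 0.0002, -0.0011],
  [0.0168, 0.0002, -0.021, 0, 0.0002, -0.0011],
  [0.0203, 0.0006, -0.0262, 0, 0.0002, -0.0011],
  [0.0203, 0.0006, -0.0262, 0, 0.0002, -0.0011],
  [0.0203, 0.0006, -0.0262, 0, 0.0002, -0.0011],
])

```text
clock: 26.73
position: [495.4, 91.5, 160.0]
ee_rot: [0.994, 0.062, 0.087, -0.005]
contact_force: [-0.4, 0.7, 0.7]
gripper_width: 19.5
```

```bash
python3 look.py w28 wrist 245 135 325 265 6; python3 -c "
from insr import *
s=arm.read_state();print(s['position'],s['contact_force'],s['wrist_torque'],s['clock'])
for b in (25,20,15,10,5,0,-1): p,M=itgt(b,dC); print(b,delta(p,M))"
```

```text
[553.40782036  98.15076747 314.57139666] [495.29937631  91.51578865 160.08210572] [ 0.99431157  0.06172428  0.08665598 -0.00503483] [ 0.62642592  0.09206485 -0.78957656] 26.7833
[495.29937631  91.51578865 160.08210572] [ 0.62642592  0.09206485 -0.78957656] [-0.0642312   0.22260256 -0.01135563] 26.7833
25 [-0.0003, 0.0001, 0.0008, 0.0002, -0.0003, 0.0]
20 [0.0068, 0.001, -0.0094, 0.0002, -0.0003, 0.0]
15 [0.0139, 0.0019, -0.0196, 0.0002, -0.0003, 0.0]
10 [0.021, 0.0027, -0.0299, 0.0002, -0.0003, 0.0]
5 [0.0282, 0.0036, -0.0401, 0.0002, -0.0003, 0.0]
0 [0.0353, 0.0045, -0.0504, 0.0002, -0.0003, 0.0]
-1 [0.0367, 0.0047, -0.0524, 0.0002, -0.0003, 0.0]
```

View pics/w28c.png

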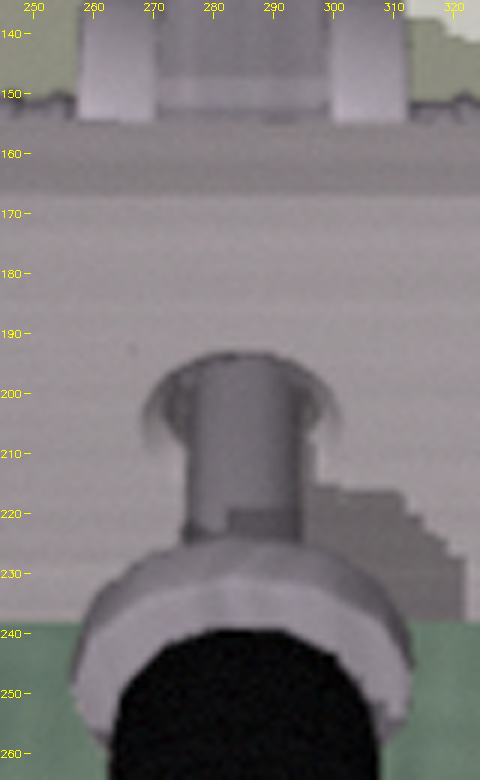

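The shank is 11 mm into the bore, centred (columns 276–294 within 268–301), with no contact force. I'll keep going.

Call:
step_arm([
  [0.003, 0.0005, -0.004, 0, 0, 0],
  [0.0068, 0.001, -0.0094, 0, 0, 0],
  [0.0104, 0.0014, -0.0145, 0, 0, 0],
  [0.0139, 0.0019, -0.0196, 0, 0, 0],
  [0.0175, 0.0023, -0.0247, 0, 0, 0],
  [0.021, 0.0027, -0.0299, 0, 0, 0],
  [0.021, 0.0027, -0.0299, 0, 0, 0],
  [0.021, 0.0027, -0.0299, 0, 0, 0],
])

```text
clock: 27.45
position: [503.7, 92.6, 148.0]
ee_rot: [0.994, 0.062, 0.087, -0.005]
contact_force: [0.4, -0.3, -0.7]
gripper_width: 19.6
```

```bash
python3 -c "
from insr import *
s=arm.read_state();print(s['position'],s['contact_force'],s['wrist_torque'],s['clock'])
for b in (10,5,0,-1): p,M=itgt(b,dC); print(b,delta(p,M))"
```

```text
[503.69160314  92.57698194 148.00543717] [ 0.38074572 -0.29450057 -0.7081217 ] [-0.05527477  0.23790479  0.04410686] 27.45
10 [0.0001, 0.0001, 0.0003, 0.0002, -0.0004, 0.0001]
5 [0.0072, 0.001, -0.0099, 0.0002, -0.0004, 0.0001]
0 [0.0143, 0.0019, -0.0202, 0.0002, -0.0004, 0.0001]
-1 [0.0157, 0.002, -0.0222, 0.0002, -0.0004, 0.0001]
```

Call:
step_arm([
  [0.0036, 0.0005, -0.005, 0, 0, 0],
  [0.0072, 0.001, -0.0099, 0, 0, 0],
  [0.01, 0.0013, -0.014, 0, 0, 0],
  [0.0122, 0.0016, -0.0172, 0, 0, 0],
  [0.0136, 0.0018, -0.0192, 0, 0, 0],
  [0.0143, 0.0019, -0.0202, 0, 0, 0],
  [0.0143, 0.0019, -0.0202, 0, 0, 0],
  [0.0143, 0.0019, -0.0202, 0, 0, 0],
])

```text
clock: 28.12
position: [508.8, 93.2, 140.6]
ee_rot: [0.994, 0.062, 0.086, -0.005]
contact_force: [-4.4, 0.2, 5.1]
gripper_width: 19.2
```

```bash
python3 look.py w29 wrist 235 165 335 285 6;python3 look.py d29 side 240 165 310 225 9; python3 -c "
from insr import *
s=arm.read_state();print(s['position'],s['contact_force'],s['wrist_torque'],s['clock'])
for b in (0,-1): p,M=itgt(b,dC); print(b,delta(p,M))"
```

```text
[566.96873983  99.87580939 295.15151398] [508.83610808  93.21555595 140.606249  ] [ 0.99433728  0.06172247  0.08636832 -0.00492253] [-3.61555302  0.73721379  4.96504079] 28.1667
[  259.99107142 -1314.88459038   749.17299161] [508.83135033  93.20325641 140.59507027] [ 0.99433822  0.06171703  0.08636151 -0.00491887] [-3.8785793   0.51962191  5.46108584] 28.2167
[508.83135033  93.20325641 140.59507027] [-3.8785793   0.51962191  5.46108584] [0.08427125 1.24879533 0.05515409] 28.2167
0 [0.0014, 0.0003, -0.0016, 0.0004, -0.0007, 0.0]
-1 [0.0029, 0.0005, -0.0037, 0.0004, -0.0007, 0.0]
```

View pics/w29c.png

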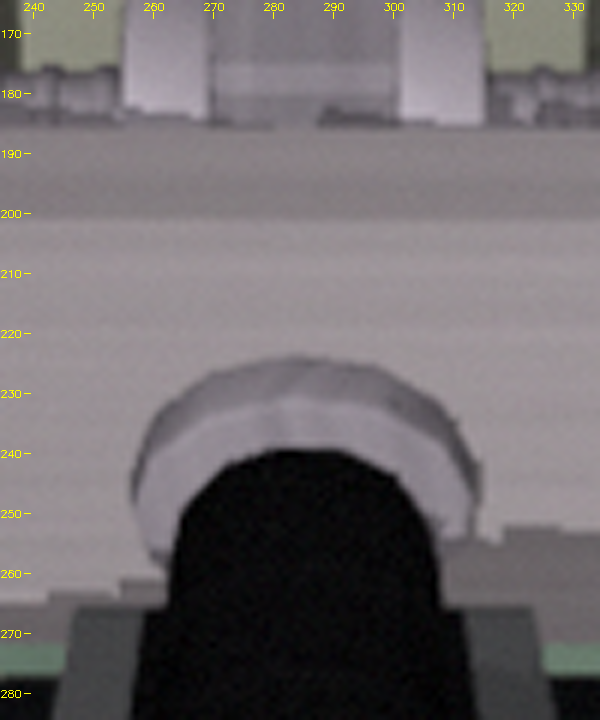

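View pics/d29c.png

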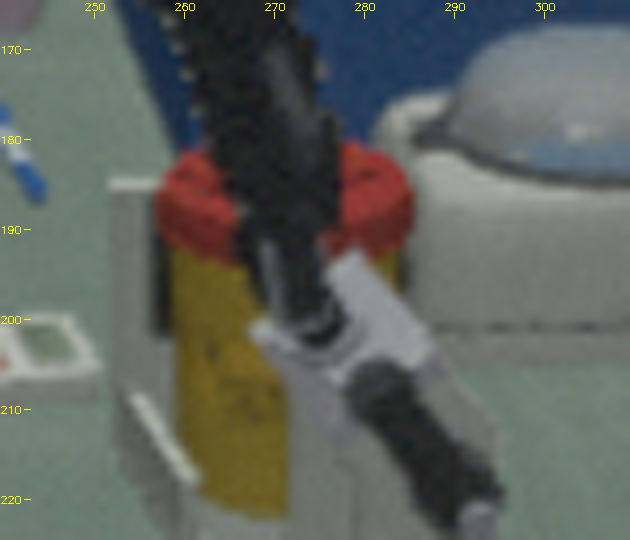

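Reaction along the bore axis is about 6 N with the flange at the cap, so it appears seated. A small extra push will confirm it.

Call:
step_arm([
  [0.001, 0.0001, -0.0015, 0, 0, 0],
  [0.0021, 0.0003, -0.0031, 0, 0, 0],
  [0.0021, 0.0003, -0.0031, 0, 0, 0],
  [0.0021, 0.0003, -0.0031, 0, 0, 0],
])

```text
clock: 28.55
position: [508.9, 93.2, 140.5]
ee_rot: [0.994, 0.062, 0.086, -0.005]
contact_force: [-11.8, 2.0, 16.1]
gripper_width: 19.4
```

```bash
python3 -c "
from insr import *
s=arm.read_state();print(s['position'],s['contact_force'],s['contact_force']@cz,s['wrist_torque'],s['clock'])
for b in (0,): p,M=itgt(b,dC); print(b,(s['position']-p)@cz)"
```

```text
[508.88571316  93.19428068 140.51912784] [-11.83184394   1.95669001  16.07252493] 19.761390767808297 [0.54275858 3.02620184 0.1344675 ] 28.55
0 0.7856726464749851
```

Force rose to 20 N along the bore axis with no movement, so it is on a hard stop: the flange is seated. I'll relax the push and let go.

Call:
step_arm([
  [-0.0014, -0.0002, 0.002, 0, 0, 0],
  [-0.0026, -0.0003, 0.0037, 0, 0, 0],
  [-0.0026, -0.0003, 0.0037, 0, 0, 0],
])

```text
clock: 28.8
position: [508.9, 93.3, 140.7]
ee_rot: [0.994, 0.062, 0.087, -0.005]
contact_force: [-4.5, 0.5, 6.0]
gripper_width: 19.2
```

Call:
step_arm([
  [0, 0, 0, 0, 0, 0],
  [0, 0, 0, 0, 0, 0],
  [0, 0, 0, 0, 0, 0],
  [0, 0, 0, 0, 0, 0],
  [0, 0, 0, 0, 0, 0],
  [0, 0, 0, 0, 0, 0],
], jaw=0.1)

```text
clock: 29.3
position: [509.1, 93.3, 140.2]
ee_rot: [0.994, 0.062, 0.087, -0.005]
contact_force: [-0.2, -1.3, 0.4]
gripper_width: 46.8
```

```bash
python3 look.py w30 wrist 160 135 410 405 2.2;python3 -c "
from insr import *
s=arm.read_state();M=R.from_quat(s['ee_rot']).as_matrix();print(s['position'],(-100*M[:,2]/400).round(4), s['contact_force'])"
```

```text
[567.22549561  99.92390937 294.74852912] [509.12065837  93.30522037 140.19219586] [ 0.99432035  0.06173665  0.08654935 -0.00498386] [ 0.368347   -0.06379699  0.23354311] 29.35
[509.12065837  93.30522037 140.19219586] [-0.0429 -0.0051  0.2462] [ 0.368347   -0.06379699  0.23354311]
```

View pics/w30c.png

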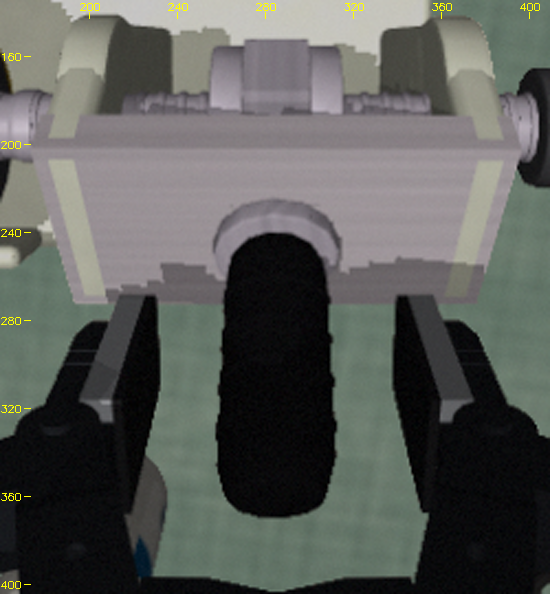

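The pin stands free between the open pads, with its flange at (281,245) against the cap. I'll withdraw along the tool axis.

Call:
step_arm([
  [-0.002, 0, 0.012, 0, 0, 0],
  [-0.006, -0.001, 0.036, 0, 0, 0],
  [-0.013, -0.0015, 0.075, 0, 0, 0],
  [-0.022, -0.003, 0.125, 0, 0, 0],
  [-0.03, -0.004, 0.175, 0, 0, 0],
  [-0.038, -0.005, 0.22, 0, 0, 0],
  [-0.043, -0.005, 0.246, 0, 0, 0],
  [-0.05, -0.03, 0.28, 0, 0, 0],
  [-0.06, -0.07, 0.3, 0, 0, 0],
  [-0.07, -0.12, 0.31, 0, 0, 0],
  [-0.08, -0.16, 0.32, 0, 0, 0],
  [-0.09, -0.2, 0.32, 0, 0, 0],
])

```text
clock: 30.35
position: [473.2, 12.7, 269.8]
ee_rot: [0.994, 0.062, 0.088, -0.005]
contact_force: [0.6, 0.3, 0.9]
gripper_width: 47.2
```

Call:
step_arm([
  [-0.02, -0.1, 0.02, 0, 0, 0],
  [-0.04, -0.2, 0.04, 0, 0, 0],
  [-0.06, -0.3, 0.06, 0, 0, 0],
  [-0.08, -0.4, 0.08, 0, 0, 0],
  [-0.08, -0.48, 0.08, 0, 0, 0],
  [-0.08, -0.5, 0.08, 0, 0, 0],
  [-0.08, -0.5, 0.08, 0, 0, 0],
  [-0.08, -0.5, 0.08, 0, 0, 0],
])

```text
clock: 31.02
position: [440.8, -186.8, 300.2]
ee_rot: [0.994, 0.061, 0.086, -0.005]
contact_force: [0.4, 0.3, -0.0]
gripper_width: 47.0
```

```bash
python3 look.py w31 wrist 0 0 560 420 1.4; python3 look.py s31 scene 160 190 320 310 5;  python3 look.py d31 side 200 150 350 270 5
python3 - <<'E'
import cv2
a=cv2.imread("pics/s31.png");b=cv2.imread("pics/d31.png");cv2.imwrite("pics/both31.png",cv2.resize(cv2.vconcat([a,b]),(440,600)) if 0 else cv2.resize(cv2.hconcat([a,b]),(800,300)))
E
```

```text
[ 498.90631809 -180.33421527  454.77091302] [ 440.88499221 -186.20377095  300.1636778 ] [ 0.99432781  0.06176316  0.08643088 -0.00521724] [-0.28474248 -0.8626706  -0.49086381] 31.0667
[ -38.43856757  552.30564875 1023.78725964] [ 440.99597291 -185.80673373  300.18292764] [ 0.99429374  0.06230528  0.08643294 -0.00522982] [ 0.16318346 -0.75063238 -0.1796433 ] 31.1167
[  259.99107142 -1314.88459038   749.17299161] [ 441.09538536 -185.59703374  300.24755567] [ 0.99426747  0.0626079   0.08651704 -0.0052209 ] [0.81198885 1.06683119 0.00394121] 31.1667
```

View pics/s31c.png

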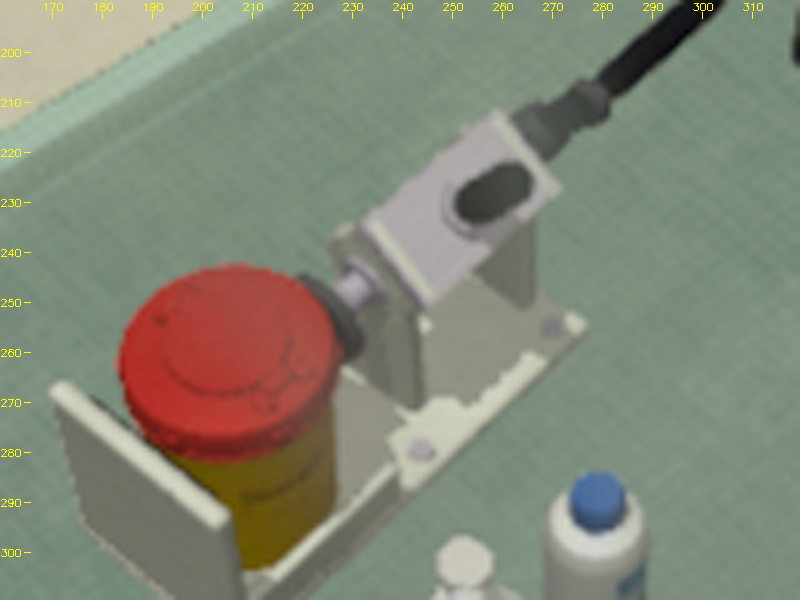

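View pics/d31c.png

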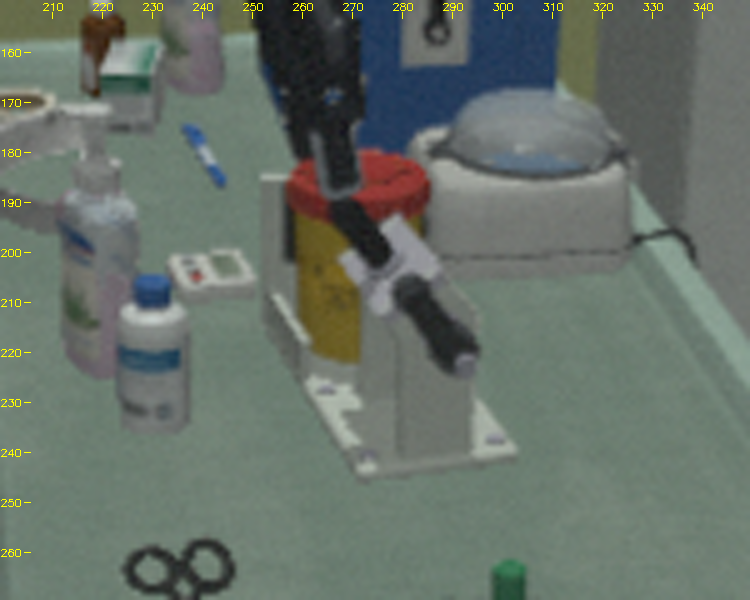

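View pics/s31.png

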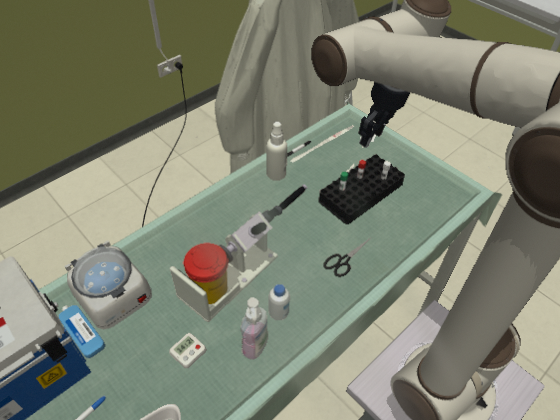

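View pics/d31.png

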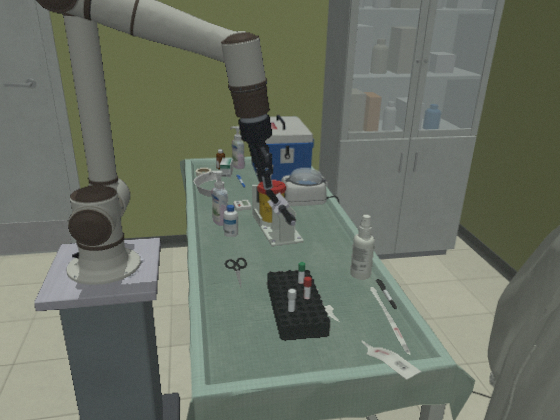

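Run:
```python
from insr import *
c=pickle.load(open("cams.pkl","rb"))
Cc=C+dC
th=np.linspace(0,6.283,60)
for n in ("scene","side"):
    for b,r in ((0,13.5),(5,13.5),(57,11)):
        q=proj(c[n],np.array([Cc+b*cz+r*(np.cos(k)*capx+np.sin(k)*yb) for k in th])); print(n,b,q.min(0).round(1),q.max(0).round(1))
for n,f0,f1,box in (("scene","scene0","s31",(310,140,420,230)),("side","side0","d31",(250,255,350,345)),("scene","scene0","s31",(170,240,300,370)),("side","side0","d31",(340,210,380,285)),("side","side0","d31",(220,250,255,290))):
    x0,y0,x1,y1=box;a=cv2.imread(f"pics/{f0}.png").astype(int)[y0:y1,x0:x1];b=cv2.imread(f"pics/{f1}.png").astype(int)[y0:y1,x0:x1]
    d=np.abs(a-b).max(2)>50; ys,xs=np.nonzero(d); print(n,box,d.sum(), (xs.min()+x0,ys.min()+y0,xs.max()+x0,ys.max()+y0) if d.sum() else "")
w,s=pickle.load(open("w31.pkl","rb")); a=cv2.imread("pics/w31.png")[:,:,::-1]; print(proj(w,Cc).round(0))
```

```text
scene 0 [246.6 225.7] [257.2 237. ]
scene 5 [247.5 225.2] [258.1 236.5]
scene 57 [257.8 220.9] [266.7 230.4]
side 0 [273.7 198.1] [280.9 204.2]
side 5 [272.9 197. ] [280.1 203.1]
side 57 [264.7 186. ] [270.6 191. ]
scene (310, 140, 420, 230) 86 (np.int64(356), np.int64(140), np.int64(370), np.int64(195))
side (250, 255, 350, 345) 41 (np.int64(279), np.int64(268), np.int64(289), np.int64(289))
scene (170, 240, 300, 370) 80 (np.int64(221), np.int64(242), np.int64(248), np.int64(256))
side (340, 210, 380, 285) 0 
side (220, 250, 255, 290) 12 (np.int64(238), np.int64(271), np.int64(240), np.int64(281))
[[-13.  87.]]
```

View pics/w31c.png

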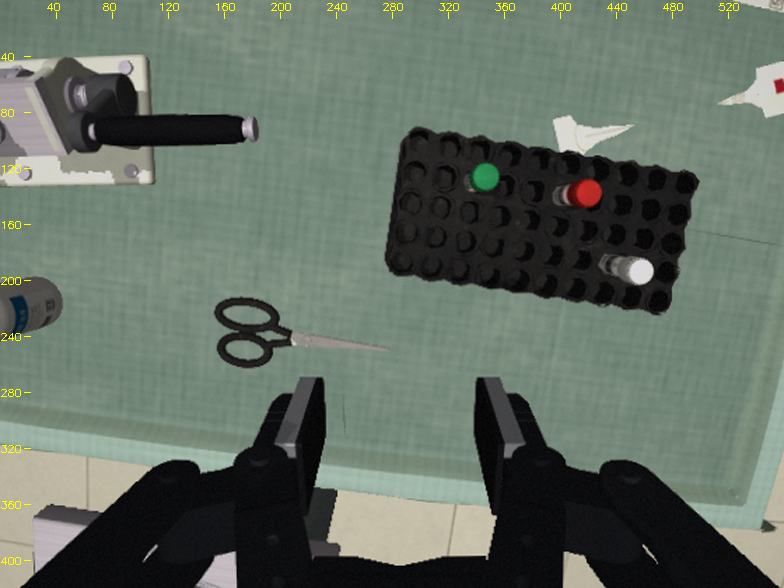

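The pin's outline matches the fully-home prediction in the scene view: grip end predicted at col 266.7 and seen at 266.1, flange edge predicted at 246.6–247.5 and seen at 248.1. Changes in the patches I compared are the empty pin well, the moved pad, and 12 pixels on the shears blade that look like arm shadow. The robot touches nothing, so I'm handing in.

```bash
python3 -c "
from bench import arm
print(arm.read_state()['contact_force'],arm.read_state()['clock']); print(arm.job_done())"
```

```text
[0.81198885 1.06683119 0.00394121] 31.1667
the job is handed in; nothing more can be done
None
```

The screw is wound in, the locking pin is fully home in the bore, and the job was handed in at about 31 s of the 69 s allowed.

**Crank:** I wound the screw clockwise from about −8.7 rad to about 0; the last reading before I let go was −0.004 rad, from a circle fitted to the tool positions. The crank arm lines up with the bore, and the pad sits close against the tub.

**Pin:** My first try held the pin in line with the tool, and the arm could not reach the bore that way because joints 3 and 5 were near their limits. I put the pin back in its well and gripped it again with the tool leaned 25°. It then went in without any side force.

**Checks that passed:**
- **Seating:** the force along the bore rose from 6 to 20 N with no further movement, so the flange is on a hard stop. After release, the pin's outline in the scene view matches the fully-home position to about 1 pixel.
- **Surroundings:** in the areas I compared before and after (rack and tubes, the area round the tub, bottles and clock, spray, shears), the only changes were the empty pin well, the moved pad and a few pixels on the shears that look like arm shadow.
- **Robot:** it is clear of everything, with about 1 N on the wrist, which is sensor noise.

**Checks that disagreed:**
- The side camera put the bracket about 6 mm off along the screw compared with the other two views. It is weak in that direction, so I did not use it.
- My first estimate of the bore was about 1.3 mm off along the screw. I corrected it from the wrist view before inserting.
- The flange seated about 0.8 mm before its calculated home position, which is within the camera calibration.

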